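Empty, vent and close the casting moulds

ROBOT

A 7-joint arm with a two-finger parallel gripper is mounted at the origin on the work surface. World frame = base frame: x ahead of the robot, y to its left, z up, the work surface at z = 0. Lengths are in m, angles in rad, forces in N, time in s.
With the tool pointing down it reaches from about 0.35 to 0.9 m from the base axis. Payload 7.2 kg.
Tool frame: the origin (TCP) lies midway between the tips of the shut fingers; the grasp point (between the pads) lies 19 mm behind it; y points along the fingers, z is the direction in which the jaws open and shut, and the axes are right-handed (so a half turn about y gives the same grasp; the last joint's range is limited). The gripper opens to 88 mm and grips with 3 to 60 N. Pads are 20 mm wide; open, the fingers measure 115 mm over their backs; the gripper's body (75 mm by 178 mm) begins 61 mm behind the grasp point.
Start: joints at [1.238, 0.411, -0.013, 1.596, 0.006, 1.134, -0.082], TCP at [0.164, -0.603, 0.223] pointing down, gripper open.
Joint ranges: [-2.95, 2.95], [-0.29, 1.99], [-1.47, 1.44], [0.14, 2.54], [-1.03, 4.17], [0.13, 1.85], [-2.86, 2.86]. Speed limits (rad/s): [2.39, 2.39, 3.01, 3.01, 3.14, 3.14, 3.14].

INTERFACE

Orientations are given as [roll, pitch, yaw] about the fixed x, y, z axes, in that order (R = Rz(yaw) Ry(pitch) Rx(roll)).
In Python, from workcell import r, imaging, job_done gives the robot as it stands. The module is installed in compiled form; this text tells all that it offers.
- The arm moves only by the tool send_rows, never from a script. Its argument "increments" is a list of rows, each a list of 6 numbers: the shift along the tool's x, y, z scaled (see below), then the turn, a rotation vector about the tool's x, y, z scaled (see below). In form: [[tx, ty, tz, wx, wy, wz], ...]. A call has 1 to 10 rows; each row shifts and turns the commanded pose from where the row before left it, along the tool's axes as they then stand; what a row does not reach is not made up. The controller multiplies each number of a shift by 1 m and each number of a turn by 180 degrees. A row lasts 1/10 s, in which the tool goes at most 50 mm and 8.59 degrees, less where a joint would pass 70% of its speed; a pose out of reach is approached as far as the arm can. A call with a number of a shift or a turn outside -1 to 1 is refused whole. A call with a gripper value outside its range is refused whole. "fingers" is the opening, from 0 (shut) to 1 (fully open), set as the call begins (left out, the last holds). The fingers move at their own pace and stop on an object; "grip_force" is the grip in N (left out, the last holds). Time passes only in rows, so rows that do not move let the fingers close. It gives the time, the measured TCP pose, the force and the opening at its end, in the units of the state.
- r.sense(): the state, without advancing time (a new reading comes with each control period).
- imaging.camera(name): name is "scene" or "top" or "wrist"; returns the picture (384x512x3 uint8, red, green, blue); there is no depth.
- imaging.get_calibration(name): a dict with "fovy" (degrees; the focal length in pixels is half the picture's height over the tangent of half this angle, whatever the lens; pixels are square), "cx", "cy" (the principal point, pixels), "position" and "rotation" of the camera in the world; the wrist camera has in their place "T_tool_cam" (4x4, takes a point from camera to tool coordinates, whose origin is the TCP and whose axes are the tool frame's). Camera axes: x right, y down, z forward; pixel columns grow to the right and rows downward; lengths in m; the calibration is good to about 2 mm. A picture is of the moment at which its call begins: read the wrist's pose just before it. get_calibration takes no time and is no camera call.
- job_done(): hands the job in, once; it reports no verdict.
The state is a dict: "t": time; "q": joint angles; "qd": joint speeds; "tau": joint torques, N m; "tool_pos": TCP position; "tool_rot": TCP orientation; "wrist_force": force on the tool from outside, world axes, zero at the start; "torque": the same for the moment, N m; "finger_gap": finger opening in m.
Only numpy, scipy, OpenCV 4.12 (cv2) and the standard library are available. Lean on these libraries where they do the work, as an engineer would, in place of code of your own. Each camera call takes 0.05 s, during which the arm holds its last target.

TASK

Empty both casting moulds: lift off each cover, gently stand every casting you find inside upright on the ware board, and with the spring probe feel along the mould's groove for the hidden vent plug and push it well down. Finish with both covers seated on the moulds' pegs again and the probe hanging in its stand, and leave the other things on the bench alone.

Things in the scene. Friction and masses are not known exactly. Their poses are not given: they have to be found in the camera images.
- mould1: Fixed plaster mould base 1, 210 (x) x 130 (y) mm, rim 50 mm high, origin at the centre of its underside. On the rim stand two tapered pegs, 14 mm across, 14 mm high, at x=+-90, y=0. Cavity for castings: 150 x 76 mm, centred at y=+17, floor at z=24. Beside it a groove along x, centred at y=-39.
- groove1 (a point): Middle of the floor of mould 1's groove (x=0, y=-39, z=34 in the mould's frame, same axes). The groove is straight along x, 16 mm wide, 100 mm long, 16 mm deep below the rim. Its floor has a 16 mm square vent hole, centre somewhere within x=+-25, filled flush by a plug of the same plaster: not visible, place not given
- vent1 (a joint): How far the vent plug of mould 1 is pushed down, m: 0 flush (shut), 0.014 fully down (open). It gives way at about 1.5 N of downward push, sinks under the probe's spring alone, and stays where it is left
- cover1: Loose hollow plaster cover, 210 (x) x 130 (y) mm, 0.55 kg, origin at the centre of its underside; top at z=55 (45 inside), on it a grip bar 80 mm along x, 26 wide, z=55 to 85. Sockets 19 mm square at x=+-90, y=0 drop over a mould's pegs; covers are alike and fit either way round. Seated, its origin is 50 mm above the mould's. Starts on mould 1
- mould2: Fixed plaster mould base 2, 210 (x) x 130 (y) mm, rim 50 mm high, origin at the centre of its underside. On the rim stand two tapered pegs, 14 mm across, 14 mm high, at x=+-90, y=0. Cavity for castings: 150 x 76 mm, centred at y=+17, floor at z=24. Beside it a groove along x, centred at y=-39.
- groove2 (a point): Middle of the floor of mould 2's groove (x=0, y=-39, z=34 in the mould's frame, same axes). The groove is straight along x, 16 mm wide, 100 mm long, 16 mm deep below the rim. Its floor has a 16 mm square vent hole, centre somewhere within x=+-25, filled flush by a plug of the same plaster: not visible, place not given
- vent2 (a joint): How far the vent plug of mould 2 is pushed down, m: 0 flush (shut), 0.014 fully down (open). It gives way at about 1.5 N of downward push, sinks under the probe's spring alone, and stays where it is left
- cover2: Loose hollow plaster cover, 210 (x) x 130 (y) mm, 0.55 kg, origin at the centre of its underside; top at z=55 (45 inside), on it a grip bar 80 mm along x, 26 wide, z=55 to 85. Sockets 19 mm square at x=+-90, y=0 drop over a mould's pegs; covers are alike and fit either way round. Seated, its origin is 50 mm above the mould's. Starts on mould 2
- casting1: Reel-shaped white ceramic casting, upright, 60 mm tall, about 0.16 kg; origin at the centre of its foot, z up. Foot 52 mm across to z=16, neck 30 mm across, head 40 mm across from z=38 to 60 (take it by the head). May be absent; if present it starts inside mould 1 under the cover, on the cavity floor.
- casting2: Reel-shaped white ceramic casting, upright, 60 mm tall, about 0.16 kg; origin at the centre of its foot, z up. Foot 52 mm across to z=16, neck 30 mm across, head 40 mm across from z=38 to 60 (take it by the head). May be absent; if present it starts inside mould 1 under the cover, on the cavity floor.
- casting3: Reel-shaped white ceramic casting, upright, 60 mm tall, about 0.16 kg; origin at the centre of its foot, z up. Foot 52 mm across to z=16, neck 30 mm across, head 40 mm across from z=38 to 60 (take it by the head). May be absent; if present it starts inside mould 2 under the cover, on the cavity floor.
- casting4: Reel-shaped white ceramic casting, upright, 60 mm tall, about 0.16 kg; origin at the centre of its foot, z up. Foot 52 mm across to z=16, neck 30 mm across, head 40 mm across from z=38 to 60 (take it by the head). May be absent; if present it starts inside mould 2 under the cover, on the cavity floor.
- probe: Spring probe, 0.16 kg, upright: square wooden handle 24 x 24 mm (faces along its x and y) from z=6 to 76, collar 48 mm across from z=0 to 6, barrel 18 mm across down to z=-55, and a spring plunger 8 mm across with a round tip whose end is at z=-85. Origin on its axis at the underside of the collar; it starts hanging in the stand by its collar.
- probe_tip (a point): End of the probe's round tip
- plunger (a joint): How far the probe's tip is pushed in, m: 0 fully out, 0.016 at its stop; the spring pushes with about 2 N at 0, 4 N at 0.008 and 6 N at the stop
- stand: Fixed probe stand of dark steel, 80 x 80 mm, 100 mm high, origin at the centre of its underside; a 30 mm square hole at the centre of its flat top takes the probe's barrel and its collar rests on the top (probe origin 100 mm above the stand's).
- board: Fixed ware board of wood, 150 (x) x 280 (y) x 8 mm, origin at the centre of its underside: where the castings go
- rest: Fixed wooden set-down board, 140 (x) x 230 (y) x 8 mm, origin at the centre of its underside: a free place on which one cover may be laid
- jar: Grey jar 48 mm across, 75 mm high, loose bystander, origin at the centre of its underside; leave it alone
- cup: Steel cup 54 mm across, 70 mm high, loose bystander, origin at the centre of its underside; leave it alone
- crock: Fixed terracotta crock 90 mm across, 105 mm high, origin at the centre of its underside; a bystander to keep clear of
Not all that is in view belongs to the job. What is shaped like the mould1 but blue or red is not meant.

How it is judged:
On the way, in this order (a step that is already met when the one before it is completed fails the run):
1. one vent plug has been found with the probe's tip in its groove and pushed well down (9 mm or more) (((value of joint vent1 above 0.009 m and (horizontal distance between probe_tip and groove1 below 0.06 m and height (world z) of probe_tip below 0.045 m)) or (value of joint vent2 above 0.009 m and (horizontal distance between probe_tip and groove2 below 0.06 m and height (world z) of probe_tip below 0.045 m)))), for 0.1 s.
2. the other vent plug has been pushed well down too, with the probe's tip in that groove (value of joint each of vent1, vent2 above 0.009 m and ((horizontal distance between probe_tip and groove1 below 0.06 m and height (world z) of probe_tip below 0.045 m) or (horizontal distance between probe_tip and groove2 below 0.06 m and height (world z) of probe_tip below 0.045 m))), for 0.1 s.
At the end, for the whole second after the job is handed in: Both vent plugs 9 mm or more down; a cover on the pegs of each mould (within 8 mm, 5 mm in height, 0.1 rad); every casting upright (0.15 rad) and still on the ware board; the probe upright in its stand (within 15 mm, collar within 6 mm of the top) (value of joint each of vent1, vent2 above 0.009 m and ((z of cover1 in the frame of mould1 between 0.045 and 0.055 m and horizontal distance between cover1 and mould1 below 0.008 m and angle between the x axis of cover1 and the x axis of mould1, either way round below 0.1 rad and linear speed of cover1 below 0.02 m/s) or (z of cover2 in the frame of mould1 between 0.045 and 0.055 m and horizontal distance between cover2 and mould1 below 0.008 m and angle between the x axis of cover2 and the x axis of mould1, either way round below 0.1 rad and linear speed of cover2 below 0.02 m/s)) and ((z of cover1 in the frame of mould2 between 0.045 and 0.055 m and horizontal distance between cover1 and mould2 below 0.008 m and angle between the x axis of cover1 and the x axis of mould2, either way round below 0.1 rad and linear speed of cover1 below 0.02 m/s) or (z of cover2 in the frame of mould2 between 0.045 and 0.055 m and horizontal distance between cover2 and mould2 below 0.008 m and angle between the x axis of cover2 and the x axis of mould2, either way round below 0.1 rad and linear speed of cover2 below 0.02 m/s)) and x of casting1 in the frame of board between -0.075 and 0.075 m and y of casting1 in the frame of board between -0.14 and 0.14 m and z of casting1 in the frame of board between 0.003 and 0.014 m and angle between each of casting1, casting2, casting3, casting4's own z axis and vertical below 0.15 rad and linear speed of each of casting1, casting2, casting3, casting4 below 0.03 m/s and x of casting2 in the frame of board between -0.075 and 0.075 m and y of casting2 in the frame of board between -0.14 and 0.14 m and z of casting2 in the frame of board between 0.003 and 0.014 m and x of casting3 in the frame of board between -0.075 and 0.075 m and y of casting3 in the frame of board between -0.14 and 0.14 m and z of casting3 in the frame of board between 0.003 and 0.014 m and x of casting4 in the frame of board between -0.075 and 0.075 m and y of casting4 in the frame of board between -0.14 and 0.14 m and z of casting4 in the frame of board between 0.003 and 0.014 m and horizontal distance between probe and stand below 0.015 m and z of probe in the frame of stand between 0.094 and 0.106 m and angle between probe's own z axis and vertical below 0.12 rad); the robot touches nothing.
It fails at once if a loose bystander (jar, cup) is shifted by more than 40 mm (distance of any of jar, cup from where it was at the start of the episode above 0.04 m).
It fails at once if a casting is dropped or banged onto the ware board (more than 60 N) (contact force between any of casting1, casting2, casting3, casting4 and board above 60 N).
Of casting1, casting2, casting3, casting4 only 1 to 3 are there at a start; the rules pass over those that are not, and their reading is None.
At some moment in a run one of casting1, casting2, casting3, casting4 may be knocked a few centimetres aside while the robot is not near it.
It also fails if it takes over 210 s, if anything falls off the work surface, if the arm or the gripper's body presses on something with over 40 N, if the wrist force passes 120 N, or if a joint passes its speed limit or range.

## Working session

There is one attempt and no reset: what is moved stays moved. The work goes in short steps, Python scripts to look and compute and a tool call to move; the robot and the scene stay as the last step left them, time stands still between calls to the robot, and variables do not carry over. Pictures are saved under pics/ and viewed, and the job is handed in when it is done.

Besides the shell and the picture viewer there is one more tool, called after "Request:" as name([rows], argument=value, ...), one row to a line, values as JSON. send_rows: Moves the arm, as the interface text tells. Shifts and turns lie within -1 to 1; 1 stands for 1 m of shift or 180 degrees of turn. Its arguments: {"type":"object","properties":{"increments":{"type":"array","items":{"type":"array","items":{"type":"number"}}},"fingers":{"type":"number"},"grip_force":{"type":"number"}},"required":["increments"]}

```bash
ls -la; mkdir -p pics
cat > h.py <<'E'
import numpy as np, cv2
from scipy.spatial.transform import Rotation as R
from workcell import r, imaging
def save(name,img,scale=None):
    if scale: img=cv2.resize(img,None,fx=scale,fy=scale,interpolation=cv2.INTER_CUBIC)
    cv2.imwrite('pics/'+name,img[:,:,::-1])
def state():
    s=r.sense(); return s
E
python3 - <<'E'
from h import *
s=r.sense()
for k,v in s.items(): print(k,np.round(v,4))
for n in ["scene","top","wrist"]:
    c=imaging.get_calibration(n); print(n,{k:np.round(v,4).tolist() for k,v in c.items() if not isinstance(v,str)}, c.keys())
    save(n+'0.png',imaging.camera(n),1.5)
E
```

```text
total 12
drwxr-xr-x  3 agent agent 4096 Dec  7 04:01 .
drwxr-xr-x 23 root  root  4096 Dec  7 04:01 ..
drwxr-xr-x  2 agent agent 4096 Dec  7 04:01 pics
t 0.0
q [ 1.2378  0.4119 -0.0127  1.597   0.0056  1.1343 -0.0822]
qd [-0.0003  0.0015  0.0011  0.     -0.0006 -0.     -0.0002]
tau [ 8.00000e-04 -5.87960e+01  6.41800e-01 -2.91078e+01 -5.38000e-02
  1.85000e-02  1.00000e-04]
tool_pos [ 0.1634 -0.6027  0.2218]
tool_rot [-1.5724e+00 -1.0000e-04 -2.8768e+00]
wrist_force [ 1.228  -0.3442 -0.3874]
torque [-0.03   -0.0279  0.0482]
finger_gap 0.0879
scene {'fovy': 45.6688, 'cx': 259.063, 'cy': 191.2078, 'position': [1.0892, -0.9379, 1.0185], 'rotation': [-2.2185, -0.014, 0.5683]} dict_keys(['fovy', 'cx', 'cy', 'position', 'rotation'])
top {'fovy': 56.5263, 'cx': 257.0476, 'cy': 190.5223, 'position': [0.2161, 0.0894, 1.2859], 'rotation': [-2.9636, 0.0037, -1.542]} dict_keys(['fovy', 'cx', 'cy', 'position', 'rotation'])
wrist {'fovy': 60.1773, 'cx': 250.0335, 'cy': 192.5638, 'T_tool_cam': [[0.0, 0.9519, 0.3064, -0.0853], [0.0003, -0.3064, 0.9519, -0.1622], [1.0, 0.0001, -0.0003, -0.0011], [0.0, 0.0, 0.0, 1.0]]} dict_keys(['fovy', 'cx', 'cy', 'T_tool_cam'])
```

View pics/scene0.png

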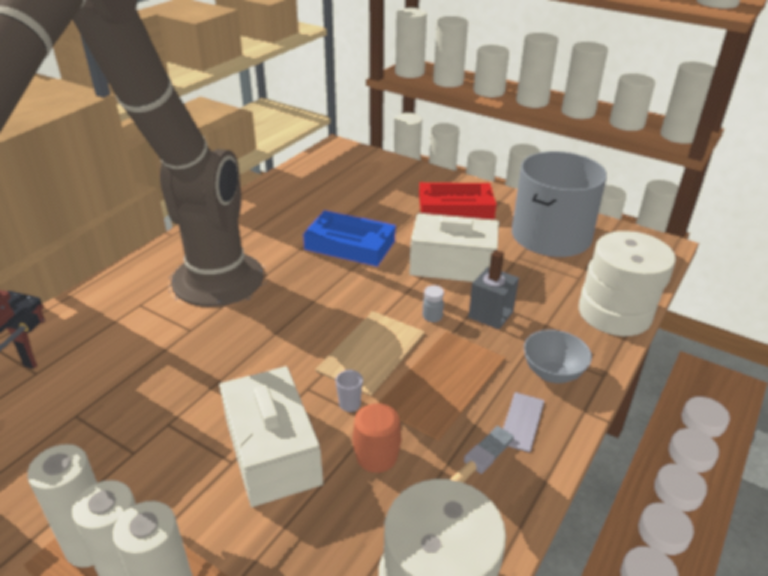

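View pics/top0.png

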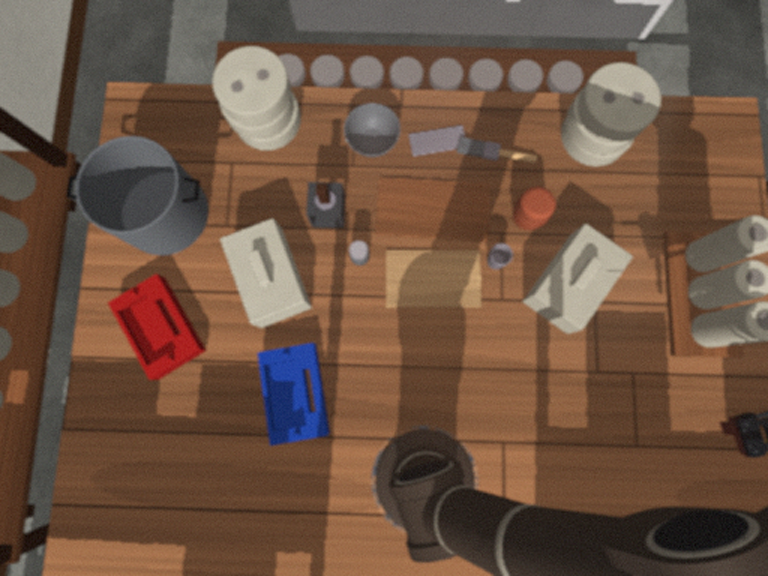

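View pics/wrist0.png

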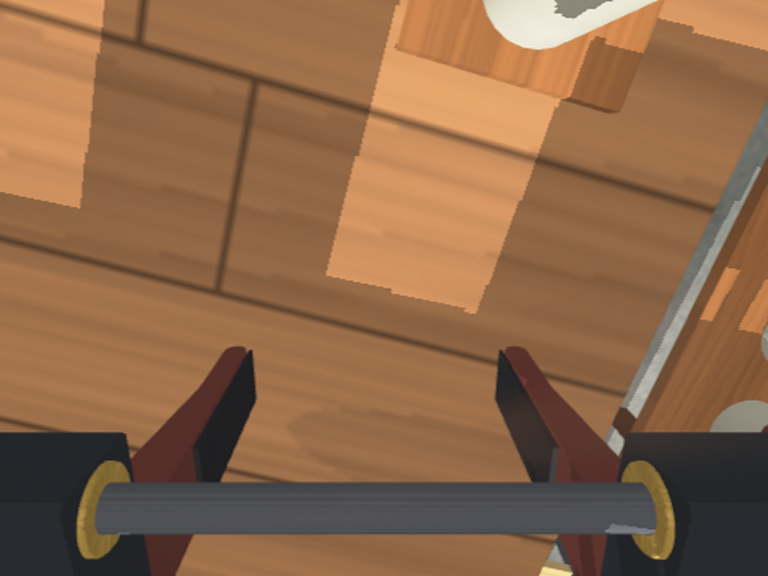

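The top view (1.5x) shows the candidates:
- **Covered moulds:** two white covered boxes at (265,272) and (578,278).
- **Decoys:** a red one at (155,327) and a blue one at (293,393).
- **Other white things to ignore:** the stacks at (257,97) and (612,112), and the bottles at (730,290).
- **Boards:** ware board, reddish and longer, at (433,208). Rest, lighter, at (433,278).
- **Stand and probe:** (325,203).
- **Bystanders:** jar at (359,250), cup at (500,256), crock at (535,208).

I'll localise these next.

```bash
cat >> h.py <<'E'
def cal(n,s=None):
    c=imaging.get_calibration(n); f=192/np.tan(np.radians(c['fovy'])/2)
    if n=='wrist':
        s=s or r.sense()
        T=np.array(c['T_tool_cam']); Rt=R.from_euler('xyz',s['tool_rot']).as_matrix()
        Rc=Rt@T[:3,:3]; p=Rt@T[:3,3]+np.array(s['tool_pos'])
    else:
        Rc=R.from_euler('xyz',c['rotation']).as_matrix(); p=np.array(c['position'])
    return f,c['cx'],c['cy'],Rc,p
def ray(C,uv,z):
    f,cx,cy,Rc,p=C; uv=np.atleast_2d(np.asarray(uv,float))
    d=np.c_[(uv[:,0]-cx)/f,(uv[:,1]-cy)/f,np.ones(len(uv))]@Rc.T
    return p+d*((z-p[2])/d[:,2])[:,None]
def proj(C,P):
    f,cx,cy,Rc,p=C; q=(np.atleast_2d(P)-p)@Rc
    return np.c_[cx+f*q[:,0]/q[:,2],cy+f*q[:,1]/q[:,2]]
def white(img):
    h=cv2.cvtColor(img,cv2.COLOR_RGB2HSV); return ((h[...,1]<60)&(h[...,2]>110)).astype(np.uint8)
def go(target,yaw,s=None):
    """print tool-frame shift (m) and yaw turn (units of 180deg) to the target TCP pose"""
    s=s or r.sense(); Rt=R.from_euler('xyz',s['tool_rot']).as_matrix()
    d=Rt.T@(np.array(target)-s['tool_pos'])
    Rg=R.from_euler('xyz',[-np.pi/2,0,yaw]).as_matrix()
    w=R.from_matrix(Rt.T@Rg).as_rotvec()/np.pi
    print('shift',np.round(d,4),'turn',np.round(w,4))
E
python3 - <<'E'
from h import *
I={}
for n in ['top','scene']:
    im=imaging.camera(n); I[n]=im; np.save(n+'0.npy',im)
C=cal('top'); im=I['top']
for name,uv,z in [('coverA',(265/1.5,272/1.5),.105),('coverB',(578/1.5,278/1.5),.105),('stand',(325/1.5,203/1.5),.1),('board',(433/1.5,208/1.5),.008),('rest',(433/1.5,278/1.5),.008),('jar',(359/1.5,250/1.5),.075),('cup',(500/1.5,256/1.5),.07),('crock',(537/1.5,208/1.5),.1)]:
    print(name,np.round(ray(C,uv,z)[0],3))
def quad(name,pts,z): print(name,np.round(ray(C,np.array(pts)/1.5,z)[:,:2],3).tolist())
quad('boardq',[(375,177),(492,177),(492,240),(375,243)],.008)
quad('restq',[(386,249),(480,249),(482,306),(386,307)],.008)
# bar position from both views
m=white(im)
save('top_crop.png',im[80:260,120:440],2.4)
save('scene_crop.png',I['scene'][110:350,140:400],2.4)
E
```

```text
coverA [0.452 0.372 0.105]
coverB [ 0.458 -0.331  0.105]
stand [0.62  0.246 0.1  ]
board [ 0.646 -0.011  0.008]
rest [ 0.468 -0.014  0.008]
jar [0.516 0.164 0.075]
cup [ 0.513 -0.164  0.07 ]
crock [ 0.621 -0.244  0.1  ]
boardq [[0.723, 0.135], [0.731, -0.159], [0.568, -0.158], [0.552, 0.13]]
restq [[0.537, 0.102], [0.544, -0.128], [0.403, -0.133], [0.394, 0.098]]
```

View pics/top_crop.png

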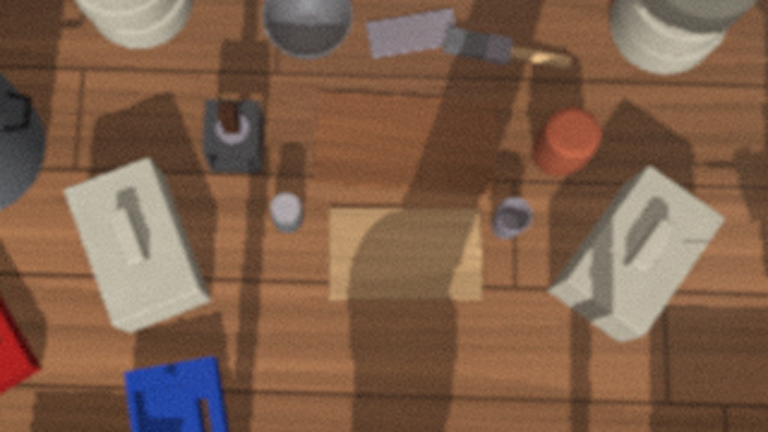

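```bash
cat >> h.py <<'E'
def plan(target,yaw,s=None,vmax=.045,wmax=.045):
    """sizes only: translate first (tool axes), then turn"""
    s=s or r.sense(); Rt=R.from_euler('xyz',s['tool_rot']).as_matrix()
    d=Rt.T@(np.array(target)-s['tool_pos'])
    Rg=R.from_euler('xyz',[-np.pi/2,0,yaw]).as_matrix()
    w=R.from_matrix(Rt.T@Rg).as_rotvec()/np.pi
    n=max(1,int(np.ceil(np.linalg.norm(d)/vmax))); k=max(1,int(np.ceil(np.linalg.norm(w)/wmax)))
    print('shift',np.round(d,4),'=',n,'x',np.round(d/n,4),'| turn',np.round(w,4),'=',k,'x',np.round(w/k,4))
E
python3 -c "
from h import *
plan([.44,-.32,.33],np.radians(143))"
```

```text
shift [-0.341  -0.1076 -0.2009] = 10 x [-0.0341 -0.0108 -0.0201] | turn [2.000e-04 2.898e-01 1.000e-04] = 7 x [0.     0.0414 0.    ]
```

Request:
send_rows([
  [-0.034,-0.011,-0.02,0,0,0],
  [-0.034,-0.011,-0.02,0,0,0],
  [-0.034,-0.011,-0.02,0,0,0],
  [-0.034,-0.011,-0.02,0,0,0],
  [-0.034,-0.011,-0.02,0,0,0],
  [-0.034,-0.011,-0.02,0,0,0],
  [-0.034,-0.011,-0.02,0,0,0],
  [-0.034,-0.011,-0.02,0,0,0],
  [-0.034,-0.011,-0.02,0,0,0],
  [-0.034,-0.011,-0.02,0,0,0],
])

```text
t: 1.25
tool_pos: [0.4402, -0.3199, 0.3332]
tool_rot: [-1.571, 0.0, -2.877]
wrist_force: [-0.1, -0.4, 0.1]
finger_gap: 0.0876
```

Request:
send_rows([
  [0,0,0,0,0.041,0],
  [0,0,0,0,0.041,0],
  [0,0,0,0,0.041,0],
  [0,0,0,0,0.041,0],
  [0,0,0,0,0.041,0],
  [0,0,0,0,0.041,0],
  [0,0,0,0,0.041,0],
  [0,0,0,0,0,0],
  [0,0,0,0,0,0],
])

```text
t: 2.15
tool_pos: [0.4394, -0.3211, 0.3326]
tool_rot: [-1.571, -0.0, 2.509]
wrist_force: [0.3, 0.5, 0.1]
finger_gap: 0.0875
```

Run:
```python
from h import *
s=r.sense(); print(s['t'],np.round(s['tool_pos'],4),np.round(s['tool_rot'],4),np.round(s['q'],2),np.round(s['wrist_force'],2))
im=imaging.camera('wrist'); np.save('w1.npy',im); save('w1.png',im,1.5)
```

```text
2.15 [ 0.4394 -0.3211  0.3326] [-1.5708e+00 -1.0000e-04  2.5087e+00] [ 0.64  0.2  -0.11  1.63  0.02  1.31 -1.68] [0.3  0.53 0.07]
```

View pics/w1.png

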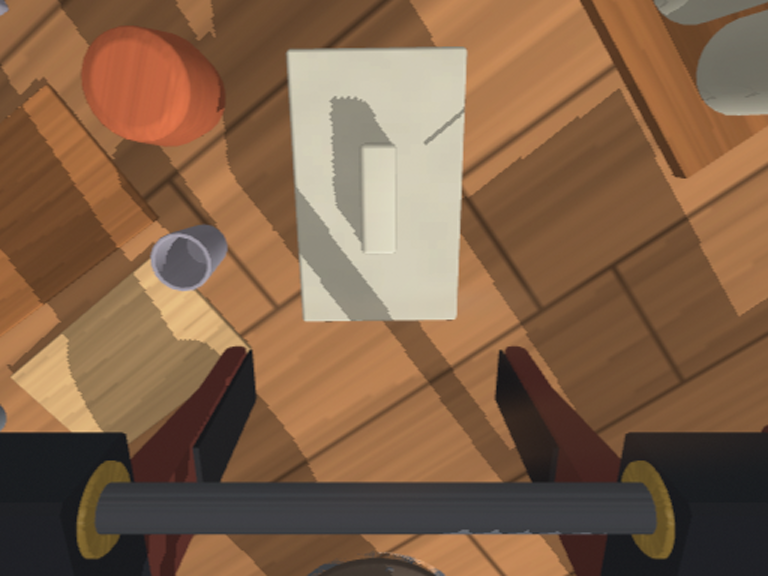

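```bash
cat >> h.py <<'E'
def rect(C,corn,z):
    """corners (near-short side pairs order: TL,TR,BR,BL) px -> centre, long-axis angle, sizes"""
    P=ray(C,corn,z)[:,:2]; c=P.mean(0)
    ax=((P[0]+P[1])-(P[2]+P[3]))/2; ay=((P[0]+P[3])-(P[1]+P[2]))/2
    print('centre',np.round(c,4),'angle',np.round(np.degrees(np.arctan2(ax[1],ax[0])),2),'long',np.round(np.linalg.norm(ax),4),'short',np.round(np.linalg.norm(ay),4))
    return c,np.arctan2(ax[1],ax[0])
E
python3 - <<'E'
from h import *
C=cal('wrist'); im=np.load('w1.npy')
rect(C,np.array([(288,50),(467,48),(457,321),(303,321)])/1.5,.105)
rect(C,np.array([(362,145),(396,145),(395,253),(363,253)])/1.5,.135)
m=white(im)
k=np.zeros_like(m);k[25:225,180:320]=1
g=cv2.cvtColor(im,cv2.COLOR_RGB2HSV); m=((g[...,1]<70)&(g[...,2]>90)).astype(np.uint8)*k
cs,_=cv2.findContours(m,0,1); c=max(cs,key=cv2.contourArea)
ap=cv2.approxPolyDP(cv2.convexHull(c),6,True)[:,0]; print(ap.tolist())
C2=cal('top')
E
```

```text
centre [ 0.466  -0.3428] angle -35.61 long 0.2082 short 0.1286
centre [ 0.4665 -0.3431] angle -36.14 long 0.0772 short 0.0237
[[310, 32], [303, 211], [203, 213], [191, 34]]
```

```bash
python3 -c "
from h import *
plan([.4662,-.343,.109],np.radians(144.1))"
```

```text
shift [-0.0346  0.2236  0.0018] = 6 x [-0.0058  0.0373  0.0003] | turn [ 0.     -0.0021  0.    ] = 1 x [ 0.     -0.0021  0.    ]
```

Request:
send_rows([
  [-0.0173,0.04,0.001,0,-0.002,0],
  [-0.0173,0.04,0.001,0,0,0],
  [0,0.045,0,0,0,0],
  [0,0.045,0,0,0,0],
  [0,0.03,0,0,0,0],
  [0,0.0236,0,0,0,0],
  [0,0,0,0,0,0],
  [0,0,0,0,0,0],
], fingers=0.7)

```text
t: 3.0
tool_pos: [0.466, -0.3432, 0.1087]
tool_rot: [-1.571, -0.001, 2.513]
wrist_force: [-0.6, -0.1, -0.5]
finger_gap: 0.0608
```

Request:
send_rows([
  [0,0,0,0,0,0],
  [0,0,0,0,0,0],
  [0,0,0,0,0,0],
  [0,0,0,0,0,0],
  [0,0,0,0,0,0],
  [0,0,0,0,0,0],
], fingers=0, grip_force=40)

```text
t: 3.6
tool_pos: [0.4662, -0.3433, 0.1092]
tool_rot: [-1.571, 0.0, 2.512]
wrist_force: [-0.2, -0.2, 1.8]
finger_gap: 0.0256
```

Request:
send_rows([
  [0,-0.008,0,0,0,0],
  [0,-0.015,0,0,0,0],
  [0,-0.025,0,0,0,0],
  [0,-0.03,0,0,0,0],
  [0,-0.04,0,0,0,0],
  [0,-0.04,0,0,0,0],
  [0,-0.02,0,0,0,0],
  [0,0,0,0,0,0],
])

```text
t: 4.4
tool_pos: [0.467, -0.3439, 0.2902]
tool_rot: [-1.571, 0.005, 2.511]
wrist_force: [0.1, 0.1, -5.4]
finger_gap: 0.0256
```

```bash
python3 -c "
from h import *
s=r.sense();print(s['tool_pos'],s['finger_gap'],s['wrist_force'])
plan([.469,-.014,.287],np.radians(90))
save('t1.png',imaging.camera('top'),1.5)"
```

```text
[ 0.46696635 -0.34391783  0.29017143] 0.025643804856613005 [ 0.08194349  0.1299271  -5.44184385]
shift [ 0.193   0.0023 -0.2676] = 8 x [ 0.0241  0.0003 -0.0335] | turn [ 0.0008  0.2992 -0.0014] = 7 x [ 0.0001  0.0427 -0.0002]
```

View pics/t1.png

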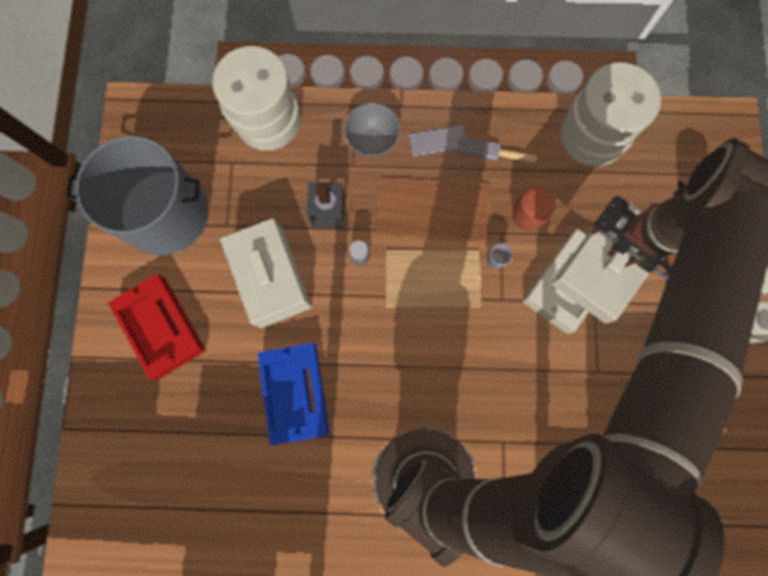

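Request:
send_rows([
  [0.015,0,-0.02,0,0,0],
  [0.0235,0,-0.033,0,0,0],
  [0.0235,0,-0.033,0,0,0],
  [0.0235,0,-0.033,0,0,0],
  [0.0235,0,-0.033,0,0,0],
  [0.0235,0,-0.033,0,0,0],
  [0.0235,0,-0.033,0,0,0],
  [0.0235,0,-0.033,0,0,0],
  [0.0135,0,-0.0166,0,0,0],
])

```text
t: 5.35
tool_pos: [0.4664, -0.0096, 0.2849]
tool_rot: [-1.57, -0.004, 2.515]
wrist_force: [-0.2, -0.2, -4.9]
finger_gap: 0.0255
```

Request:
send_rows([
  [0,0,0,0,0.03,0],
  [0,0,0,0,0.04,0],
  [0,0,0,0,0.045,0],
  [0,0,0,0,0.045,0],
  [0,0,0,0,0.045,0],
  [0,0,0,0,0.045,0],
  [0,0,0,0,0.03,0],
  [0,0,0,0,0.019,0],
  [0,0,0,0,0,0],
  [0,0,0,0,0,0],
])

```text
t: 6.35
tool_pos: [0.4679, -0.0162, 0.2793]
tool_rot: [-1.55, 0.006, 1.898]
wrist_force: [0.1, 1.4, -5.5]
finger_gap: 0.0259
```

```bash
python3 -c "
from h import *
s=r.sense();print(s['tool_pos'],s['tool_rot'],s['finger_gap'],s['wrist_force'])
plan([.469,-.014,.068],np.radians(90))
save('w2.png',imaging.camera('wrist'),1.5)"
```

```text
[ 0.46787017 -0.01619982  0.27931455] [-1.54997299  0.00639896  1.89821534] 0.025920294478981743 [ 0.11902916  1.35975196 -5.51864119]
shift [ 0.0031  0.2112 -0.0062] = 5 x [ 0.0006  0.0422 -0.0012] | turn [-0.0062  0.1042 -0.0031] = 3 x [-0.0021  0.0347 -0.001 ]
```

View pics/w2.png

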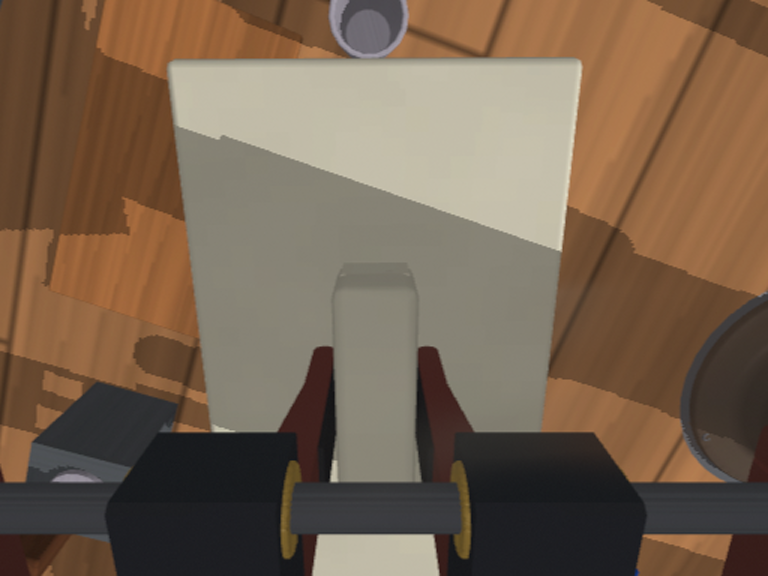

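```bash
python3 -c "
from h import *
s=r.sense();print(np.round(s['q'],3),np.round(s['qd'],3))"
```

```text
[-0.449  0.093  0.407  1.889 -0.027  1.186 -2.848] [ 0.055 -0.006 -0.025 -0.01   0.001  0.003 -0.001]
```

Request:
send_rows([
  [0,0,0,0,-0.03,0],
  [0,0,0,0,-0.045,0],
  [0,0,0,0,-0.045,0],
  [0,0,0,0,-0.045,0],
  [0,0,0,0,-0.045,0],
  [0,0,0,0,-0.045,0],
  [0,0,0,0,-0.045,0],
  [0,0,0,0,-0.045,0],
  [0,0,0,0,-0.045,0],
  [0,0,0,0,-0.045,0],
])

```text
t: 7.4
tool_pos: [0.4683, -0.0191, 0.2802]
tool_rot: [-1.561, -0.017, -3.019]
wrist_force: [-0.4, -0.9, -5.9]
finger_gap: 0.0255
```

Request:
send_rows([
  [0,0,0,0,-0.045,0],
  [0,0,0,0,-0.045,0],
  [0,0,0,0,-0.045,0],
  [0,0,0,0,-0.045,0],
  [0,0,0,0,-0.045,0],
  [0,0,0,0,-0.045,0],
  [0,0,0,0,-0.045,0],
  [0,0,0,0,-0.045,0],
  [0,0,0,0,-0.045,0],
  [0,0,0,0,0,0],
])

```text
t: 8.4
tool_pos: [0.4683, -0.0191, 0.2803]
tool_rot: [-1.584, -0.015, -1.75]
wrist_force: [-0.5, 0.1, -5.8]
finger_gap: 0.0258
```

```bash
python3 -c "
from h import *
s=r.sense();print(s['t'],s['tool_pos'],s['tool_rot'],np.round(s['q'],2),s['finger_gap'],s['wrist_force'])
plan([.469,-.014,.068],np.radians(-90))
C=cal('wrist',s);im=imaging.camera('wrist');np.save('w3.npy',im);save('w3.png',im,1.5)"
```

```text
8.4 [ 0.46827092 -0.01912081  0.28027234] [-1.58429044 -0.01465885 -1.75002085] [-0.29  0.09  0.24  1.88 -0.01  1.19 -0.23] 0.025785823410558618 [-0.47146097  0.08302321 -5.82015761]
shift [-0.0083  0.2122  0.0027] = 5 x [-0.0017  0.0424  0.0005] | turn [ 0.0047 -0.0571  0.0043] = 2 x [ 0.0024 -0.0285  0.0021]
```

View pics/w3.png

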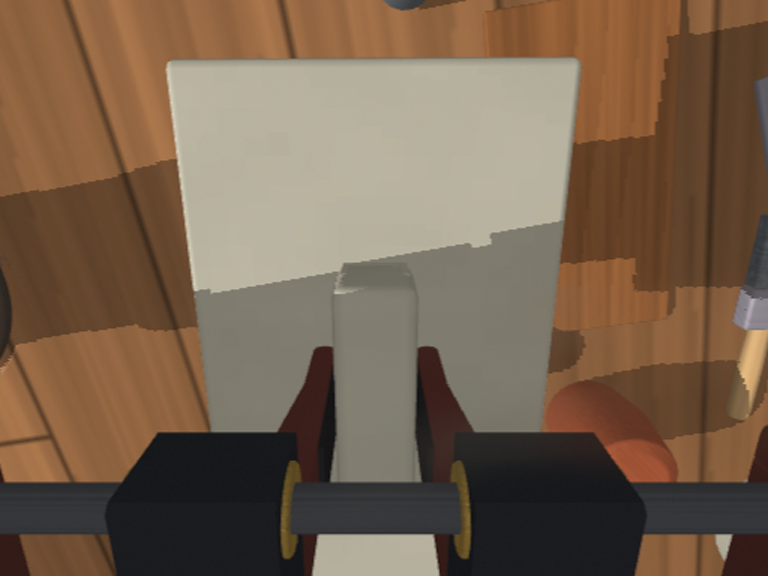

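Request:
send_rows([
  [-0.004,0.02,0.001,0.0024,-0.032,0.0022],
  [-0.004,0.04,0.001,0.0024,-0.034,0.0022],
  [0,0.045,0,0,0,0],
  [0,0.035,0,0,0,0],
  [0,0.02,0,0,0,0],
  [0,0.01,0,0,0,0],
  [0,0,0,0,0,0],
  [0,0,0,0,0,0],
])

```text
t: 9.25
tool_pos: [0.472, -0.011, 0.1114]
tool_rot: [-1.569, 0.001, -1.545]
wrist_force: [-0.7, -0.1, -4.1]
finger_gap: 0.0257
```

```bash
python3 -c "
from h import *
s=r.sense();print(s['t'],s['tool_pos'],s['tool_rot'],np.round(s['q'],2),s['finger_gap'],s['wrist_force'])
plan([.469,-.014,.068],np.radians(-88.5))
C=cal('wrist',s);im=imaging.camera('wrist');np.save('w4.npy',im);save('w4.png',im,1.5)"
```

```text
9.25 [ 0.4719762  -0.01097662  0.11140137] [-1.56863607e+00  6.69401500e-04 -1.54508895e+00] [-0.26  0.29  0.21  2.09 -0.09  0.77  0.04] 0.025745526361396705 [-0.68005588 -0.10511426 -4.1421858 ]
shift [ 0.003   0.0434 -0.0031] = 1 x [ 0.003   0.0434 -0.0031] | turn [-0.0007 -0.0002 -0.0002] = 1 x [-0.0007 -0.0002 -0.0002]
```

View pics/w4.png

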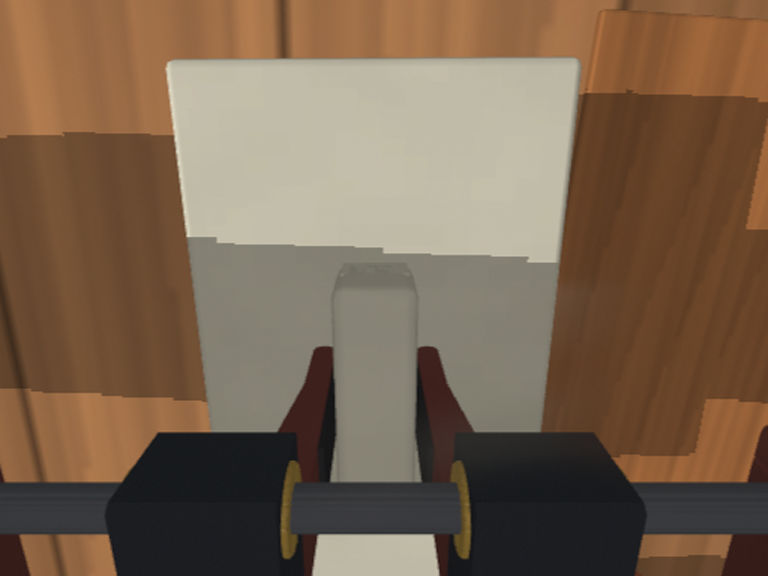

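Request:
send_rows([
  [0.002,0.015,-0.002,0,0,0],
  [0,0.012,0,0,0,0],
  [0,0.008,0,0,0,0],
  [0,0.005,0,0,0,0],
  [0,0.003,0,0,0,0],
  [0,0,0,0,0,0],
])

```text
t: 9.9
tool_pos: [0.4695, -0.0128, 0.0675]
tool_rot: [-1.57, 0.0, -1.543]
wrist_force: [0.3, 0.8, -5.5]
finger_gap: 0.0258
```

Request:
send_rows([
  [0,0,0,0,0,0],
  [0,0,0,0,0,0],
  [0,0,0,0,0,0],
  [0,0,0,0,0,0],
], fingers=0.7)

```text
t: 10.3
tool_pos: [0.4697, -0.0128, 0.068]
tool_rot: [-1.569, 0.0, -1.543]
wrist_force: [-0.2, 0.7, 0.5]
finger_gap: 0.0546
```

```bash
python3 -c "
from h import *
s=r.sense();print(s['t'],s['tool_pos'],s['tool_rot'],np.round(s['q'],2),s['finger_gap'],s['wrist_force'])
"
```

```text
10.3 [ 0.46969564 -0.01279267  0.06795208] [-1.56897548e+00  4.18644599e-04 -1.54319828e+00] [-0.24  0.36  0.2   2.13 -0.12  0.66  0.07] 0.054572927489092496 [-0.17798993  0.65754731  0.51610307]
```

Request:
send_rows([
  [0,-0.02,0,0,0,0],
  [0,-0.045,0,0,0,0],
  [0,-0.048,0,0,0,0],
  [0,-0.048,0,0,0,0],
  [0,-0.048,0,0,0,0],
  [0,-0.048,0,0,0,0],
  [0,-0.035,0,0,0,0],
])

```text
t: 11.0
tool_pos: [0.4693, -0.0131, 0.3632]
tool_rot: [-1.566, 0.001, -1.543]
wrist_force: [0.9, -0.1, -0.3]
finger_gap: 0.0614
```

```bash
python3 -c "
from h import *
plan([.426,-.314,.36],np.radians(-36.))
"
```

```text
shift [ 0.2997  0.0026 -0.0515] = 7 x [ 0.0428  0.0004 -0.0074] | turn [-0.0015 -0.2913  0.0004] = 7 x [-0.0002 -0.0416  0.0001]
```

Request:
send_rows([
  [0.043,0,-0.0074,0,0,0],
  [0.043,0,-0.0074,0,0,0],
  [0.043,0,-0.0074,0,0,0],
  [0.043,0,-0.0074,0,0,0],
  [0.043,0,-0.0074,0,0,0],
  [0.043,0,-0.0074,0,0,0],
  [0.042,0,-0.0074,0,0,0],
])

```text
t: 11.7
tool_pos: [0.4249, -0.3159, 0.3598]
tool_rot: [-1.569, 0.0, -1.543]
wrist_force: [-0.5, 0.5, 0.6]
finger_gap: 0.0616
```

Request:
send_rows([
  [0,0,0,0,-0.0416,0],
  [0,0,0,0,-0.0416,0],
  [0,0,0,0,-0.0416,0],
  [0,0,0,0,-0.0416,0],
  [0,0,0,0,-0.0416,0],
  [0,0,0,0,-0.0416,0],
  [0,0,0,0,-0.0416,0],
  [0,0,0,0,0,0],
  [0,0,0,0,0,0],
])

```text
t: 12.6
tool_pos: [0.4255, -0.3143, 0.3595]
tool_rot: [-1.57, -0.001, -0.632]
wrist_force: [0.3, 0.8, -0.4]
finger_gap: 0.0612
```

```bash
python3 -c "
from h import *
s=r.sense();print(s['t'],s['tool_pos'],s['tool_rot'],np.round(s['q'],2))
im=imaging.camera('wrist');np.save('w5.npy',im);save('w5.png',im,1.5)
import json;json.dump({k:np.array(v).tolist() for k,v in s.items()},open('s5.json','w'))"
```

```text
12.6 [ 0.42545979 -0.31426862  0.35951709] [-1.56983731e+00 -6.76236873e-04 -6.32305922e-01] [ 0.15  0.15  0.46  1.64 -0.07  1.36  1.56]
```

View pics/w5.png

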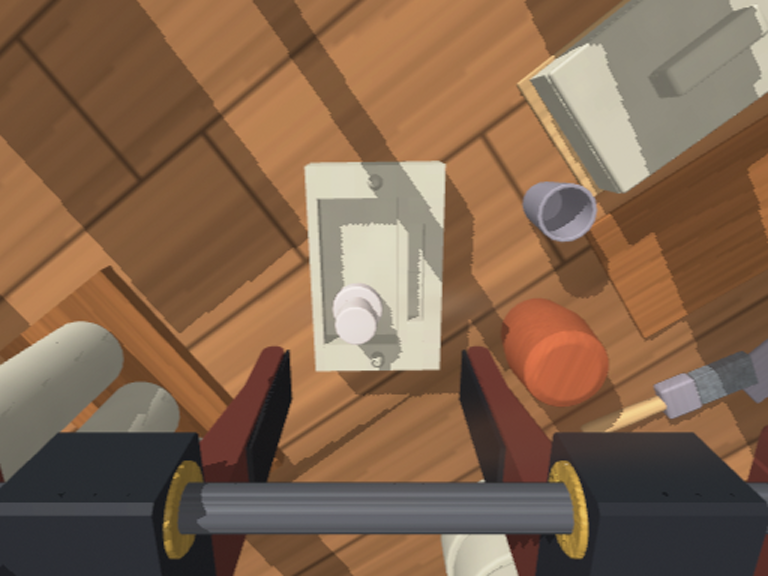

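Run:
```python
from h import *
import json
s=json.load(open('s5.json')); C=cal('wrist',s); im=np.load('w5.npy')
c,a=rect(C,np.array([(305,163),(445,162),(440,370),(315,371)])/1.5,.05)
print('pegs',np.round(ray(C,np.array([(376,182),(377,359)])/1.5,.062),4))
print('groove ends',np.round(ray(C,np.array([(416,221),(417,320)])/1.5,.05),4))
g=cv2.cvtColor(im,cv2.COLOR_RGB2HSV)
save('w5c.png',im[90:260,190:310],4.5)
for uv in [(356,324)]: print('cast',np.round(ray(C,np.array(uv)/1.5,.084),4))
```

```text
centre [ 0.468 -0.342] angle 144.48 long 0.2127 short 0.1303
pegs [[ 0.3953 -0.2892  0.062 ]
 [ 0.5388 -0.393   0.062 ]]
groove ends [[ 0.4484 -0.2807  0.05  ]
 [ 0.5323 -0.3378  0.05  ]]
cast [[ 0.4889 -0.3813  0.084 ]]
```

View pics/w5c.png

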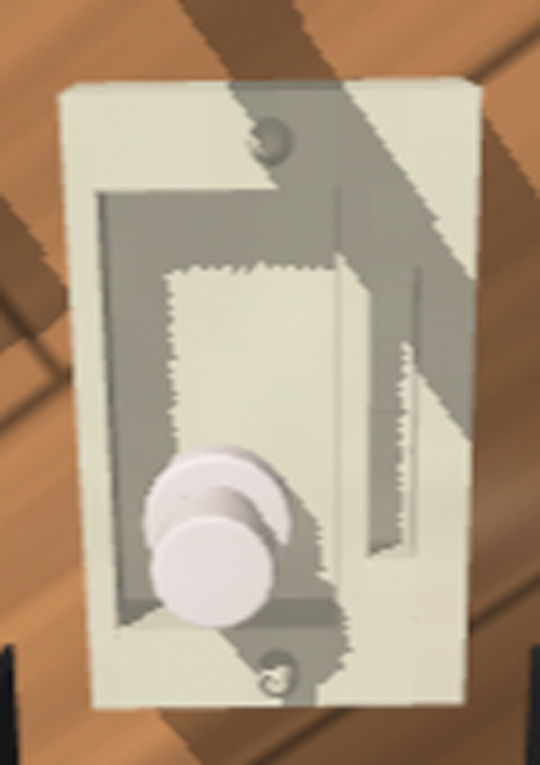

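```bash
python3 -c "
from h import *
plan([.489,-.381,.057],np.radians(-36.))
"
```

```text
shift [ 0.0905  0.3025 -0.0166] = 8 x [ 0.0113  0.0378 -0.0021] | turn [-0.0003 -0.0012  0.0002] = 1 x [-0.0003 -0.0012  0.0002]
```

Request:
send_rows([
  [0.03,0.03,-0.0055,0,-0.001,0],
  [0.03,0.03,-0.0055,0,0,0],
  [0.03,0.03,-0.0055,0,0,0],
  [0,0.048,0,0,0,0],
  [0,0.048,0,0,0,0],
  [0,0.04,0,0,0,0],
  [0,0.034,0,0,0,0],
  [0,0,0,0,0,0],
], fingers=0.75)

```text
t: 13.45
tool_pos: [0.4866, -0.3781, 0.0948]
tool_rot: [-1.571, 0.008, -0.627]
wrist_force: [-0.4, 0.5, 0.1]
finger_gap: 0.066
```

```bash
python3 -c "
from h import *
s=r.sense();print(s['t'],s['tool_pos'],s['finger_gap'])
C=cal('wrist',s);im=imaging.camera('wrist');np.save('w6.npy',im);save('w6.png',im,1.5)
plan([.489,-.381,.057],np.radians(-36.))"
```

```text
13.45 [ 0.48662989 -0.37812785  0.09483395] 0.06601819587183305
shift [ 0.0019  0.0408 -0.0006] = 1 x [ 0.0019  0.0408 -0.0006] | turn [-0.      0.0004 -0.0012] = 1 x [-0.      0.0004 -0.0012]
```

View pics/w6.png

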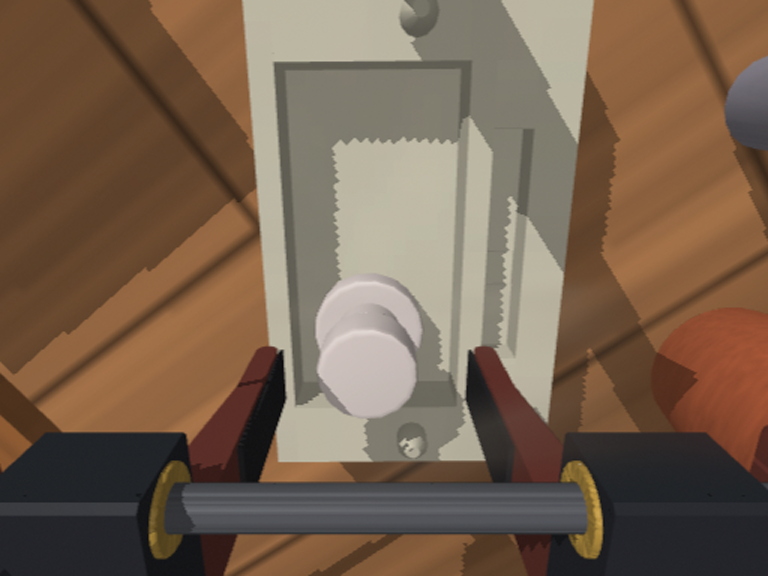

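```bash
python3 -c "
from h import *
C=cal('wrist');im=np.load('w6.npy')
P=ray(C,np.array([(367,369)])/1.5,.084)[0];print(P)
plan([P[0],P[1],.057],np.radians(-36.))
save('w6g.png',cv2.convertScaleAbs(im[70:250,290:400],alpha=1.3),4)"
```

```text
[ 0.49023027 -0.38361626  0.084     ]
shift [ 0.0045  0.0408 -0.002 ] = 1 x [ 0.0045  0.0408 -0.002 ] | turn [-0.      0.0004 -0.0012] = 1 x [-0.      0.0004 -0.0012]
```

View pics/w6g.png

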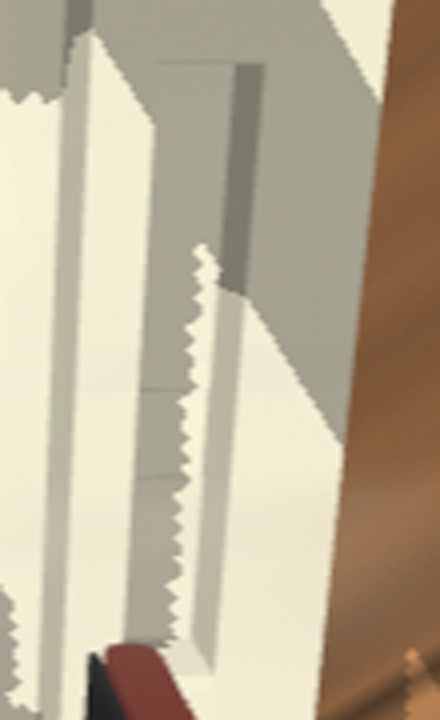

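Request:
send_rows([
  [0.0045,0.02,-0.002,0,0,0],
  [0,0.015,0,0,0,0],
  [0,0.005,0,0,0,0],
  [0,0,0,0,0,0],
])

```text
t: 13.9
tool_pos: [0.4916, -0.3843, 0.0597]
tool_rot: [-1.57, -0.0, -0.626]
wrist_force: [-0.7, -0.1, -0.6]
finger_gap: 0.0656
```

Request:
send_rows([
  [0,0,0,0,0,0],
  [0,0,0,0,0,0],
  [0,0,0,0,0,0],
  [0,0,0,0,0,0],
  [0,0,0,0,0,0],
], fingers=0, grip_force=20)

```text
t: 14.4
tool_pos: [0.4917, -0.3848, 0.06]
tool_rot: [-1.57, -0.001, -0.625]
wrist_force: [-0.7, 0.2, 4.1]
finger_gap: 0.0395
```

```bash
python3 -c "
from h import *
import json
s=r.sense();print(s['t'],s['tool_pos'],s['finger_gap'],s['wrist_force'])
s5=dict(s); s5['tool_pos']=[.48663,-.37813,.09483]; s5['tool_rot']=[-1.571,.008,-.627]
C=cal('wrist',s5); P=ray(C,[(330,178.5)],.034)[0]; print('plug',P)
d=P[:2]-[.4672,-.342]; a=np.radians(144.2); print(d@[np.cos(a),np.sin(a)],d@[-np.sin(a),np.cos(a)])
"
```

```text
14.4 [ 0.4917247  -0.3848015   0.06001251] 0.03952828051288917 [-0.66335504  0.20293193  4.09004832]
plug [ 0.50040829 -0.31776373  0.034     ]
-0.01275684998618082 -0.03908260847571761
```

Request:
send_rows([
  [0,-0.015,0,0,0,0],
  [0,-0.03,0,0,0,0],
  [0,-0.045,0,0,0,0],
  [0,-0.045,0,0,0,0],
  [0,-0.04,0,0,0,0],
  [0,-0.02,0,0,0,0],
  [0,0,0,0,0,0],
])

```text
t: 15.1
tool_pos: [0.4923, -0.3857, 0.2586]
tool_rot: [-1.569, -0.007, -0.626]
wrist_force: [0.8, 0.2, -1.3]
finger_gap: 0.0391
```

Request:
send_rows([
  [0,0,0,0,0.03,0],
  [0,0,0,0,0.043,0],
  [0,0,0,0,0.043,0],
  [0,0,0,0,0.043,0],
  [0,0,0,0,0.043,0],
  [0,0,0,0,0.043,0],
  [0,0,0,0,0.043,0],
  [0,0,0,0,0.012,0],
  [0,0,0,0,0,0],
])

```text
t: 16.0
tool_pos: [0.4907, -0.3838, 0.2528]
tool_rot: [-1.572, 0.002, -1.568]
wrist_force: [0.1, 0.4, -2.2]
finger_gap: 0.0393
```

```bash
python3 -c "
from h import *
s=r.sense();print(s['t'],s['tool_pos'],s['finger_gap'],s['wrist_force'],np.round(s['q'],2))
plan([.645,-.09,.26],np.radians(-90.))
save('w7.png',imaging.camera('wrist'),1.5)"
```

```text
16.0 [ 0.49074826 -0.38379951  0.25277691] 0.03931857846203334 [ 0.11992824  0.42840568 -2.21351284] [ 0.11  0.44  0.67  1.59 -0.29  1.21  0.85]
shift [-0.2934 -0.007   0.155 ] = 8 x [-0.0367 -0.0009  0.0194] | turn [ 0.0005  0.0009 -0.0005] = 1 x [ 0.0005  0.0009 -0.0005]
```

View pics/w7.png

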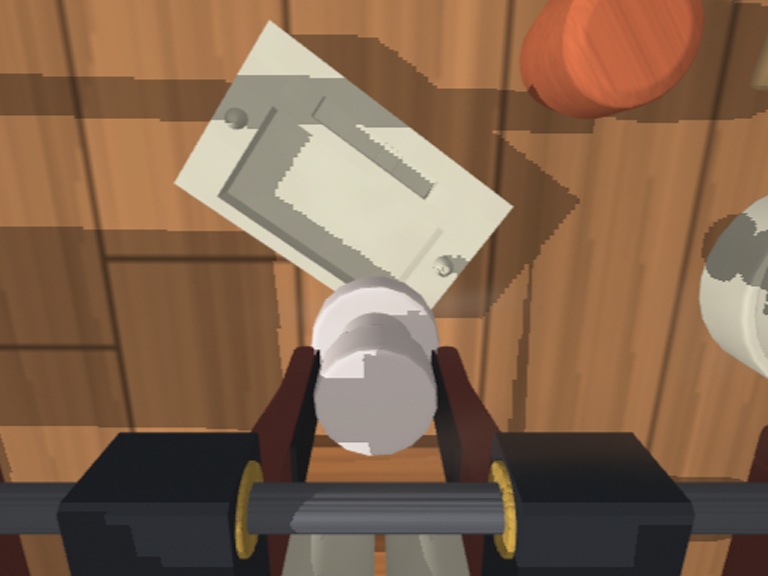

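Request:
send_rows([
  [-0.02,0,0.01,0,0,0],
  [-0.037,0,0.02,0,0,0],
  [-0.037,0,0.02,0,0,0],
  [-0.037,0,0.02,0,0,0],
  [-0.037,0,0.02,0,0,0],
  [-0.037,0,0.02,0,0,0],
  [-0.037,0,0.02,0,0,0],
  [-0.037,0,0.02,0,0,0],
  [-0.0144,0,0.005,0,0,0],
  [0,0,0,0,0,0],
])

```text
t: 17.05
tool_pos: [0.646, -0.087, 0.2534]
tool_rot: [-1.572, 0.001, -1.561]
wrist_force: [-0.2, 0.9, -2.0]
finger_gap: 0.0399
```

```bash
python3 -c "
from h import *
s=r.sense();print(s['t'],s['tool_pos'],s['finger_gap'],s['wrist_force'],np.round(s['q'],2))
plan([.645,-.09,.045],np.radians(-90.))
save('w8.png',imaging.camera('wrist'),1.5)"
```

```text
17.05 [ 0.6459568 -0.0870162  0.2533726] 0.039889821859668564 [-0.24484087  0.93729088 -1.95572926] [-0.35  0.48  0.6   1.52 -0.28  1.23  0.31]
shift [ 0.0033  0.2084 -0.0008] = 5 x [ 0.0007  0.0417 -0.0002] | turn [ 0.0003  0.003  -0.0004] = 1 x [ 0.0003  0.003  -0.0004]
```

View pics/w8.png

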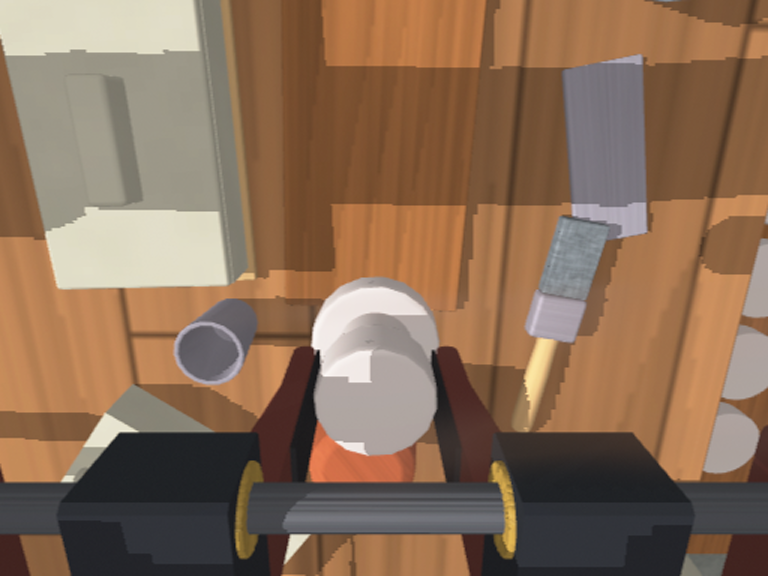

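```bash
python3 -c "
from h import *
C=cal('wrist')
for uv in [(467,308),(250,272),(480,100),(325,70),(285,270),(262,100)]: print(uv,np.round(ray(C,np.array(uv)/1.5,.008)[0,:2],3))
im=np.load('top0.npy');save('tb.png',im[105:215,235:345],6)"
```

```text
(467, 308) [ 0.726 -0.152]
(250, 272) [ 0.539 -0.121]
(480, 100) [0.725 0.018]
(325, 70) [0.607 0.038]
(285, 270) [ 0.569 -0.119]
(262, 100) [0.558 0.017]
```

View pics/tb.png

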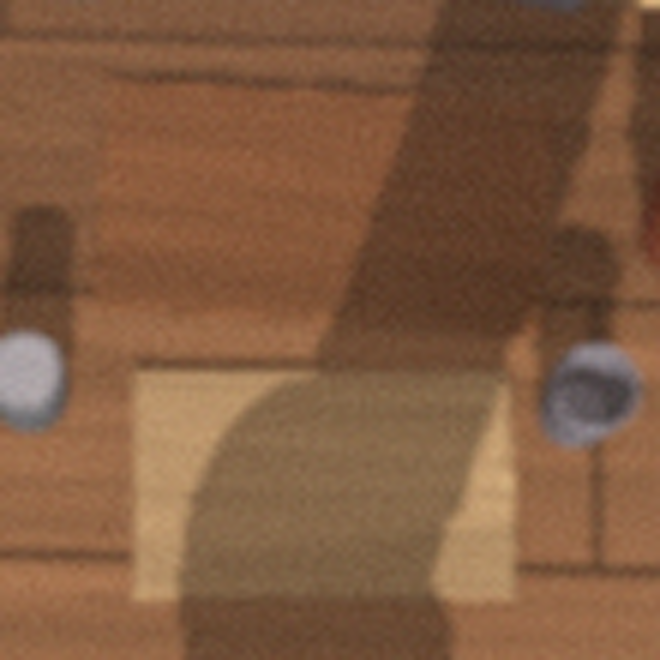

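Request:
send_rows([
  [0,0.03,0.004,0,0.003,0],
  [0,0.045,0,0,0,0],
  [0,0.045,0,0,0,0],
  [0,0.04,0,0,0,0],
  [0,0.02,0,0,0,0],
  [0,0.01,0,0,0,0],
  [0,0,0,0,0,0],
  [0,0,0,0,0,0],
])

```text
t: 17.9
tool_pos: [0.6502, -0.092, 0.0661]
tool_rot: [-1.568, -0.0, -1.578]
wrist_force: [0.5, -0.4, -2.2]
finger_gap: 0.0394
```

Request:
send_rows([
  [0,0.008,0,0,0,0],
  [0,0.006,0,0,0,0],
  [0,0.003,0,0,0,0],
  [0,0.002,0,0,0,0],
  [0,0.002,0,0,0,0],
  [0,0,0,0,0,0],
  [0,0,0,0,0,0],
])

```text
t: 18.6
tool_pos: [0.6497, -0.0905, 0.044]
tool_rot: [-1.57, 0.001, -1.577]
wrist_force: [-2.2, 0.5, 3.6]
finger_gap: 0.0396
```

Request:
send_rows([
  [0,0,0,0,0,0],
  [0,0,0,0,0,0],
  [0,0,0,0,0,0],
  [0,0,0,0,0,0],
  [0,-0.03,0,0,0,0],
  [0,-0.045,0,0,0,0],
  [0,-0.045,0,0,0,0],
  [0,-0.045,0,0,0,0],
  [0,-0.045,0,0,0,0],
  [0,-0.04,0,0,0,0],
], fingers=0.75)

```text
t: 19.6
tool_pos: [0.6494, -0.0909, 0.2963]
tool_rot: [-1.568, 0.0, -1.577]
wrist_force: [-0.2, -0.8, -0.6]
finger_gap: 0.0657
```

```bash
python3 -c "
from h import *
s=r.sense();print(s['t'],s['tool_pos'],s['finger_gap'],s['wrist_force'],np.round(s['q'],2))
im=imaging.camera('wrist');np.save('w9.npy',im);save('w9.png',im,1.5)
import json;json.dump({k:np.array(v).tolist() for k,v in s.items()},open('s9.json','w'))"
```

```text
19.6 [ 0.64941368 -0.09089111  0.2963372 ] 0.06570061389531551 [-0.19221146 -0.82108356 -0.55857375] [-0.35  0.46  0.62  1.45 -0.27  1.32  0.29]
```

View pics/w9.png

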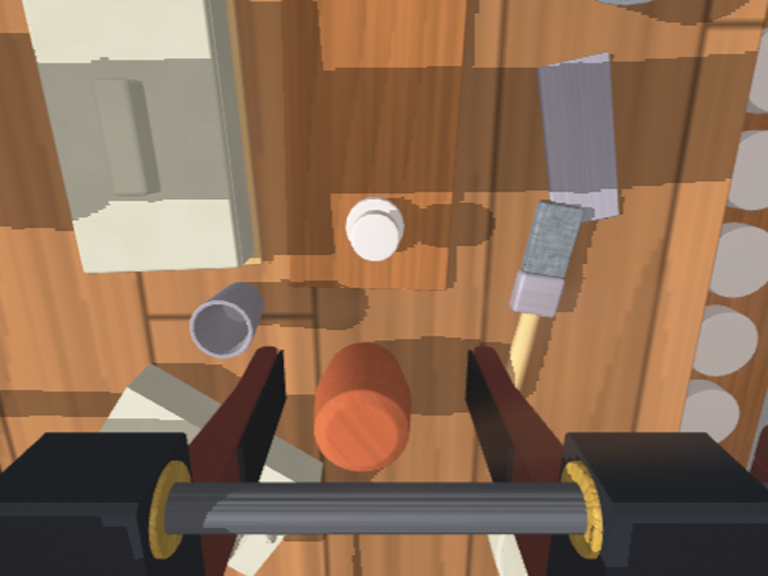

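```bash
python3 -c "
from h import *
plan([.62,.27,.34],np.radians(-90.))"
```

```text
shift [-0.3615 -0.0372 -0.0338] = 9 x [-0.0402 -0.0041 -0.0038] | turn [-0.0035 -0.0021  0.    ] = 1 x [-0.0035 -0.0021  0.    ]
```

Request:
send_rows([
  [-0.025,-0.02,-0.004,0,-0.002,0],
  [-0.042,-0.017,-0.004,0,0,0],
  [-0.042,0,-0.004,0,0,0],
  [-0.042,0,-0.004,0,0,0],
  [-0.042,0,-0.004,0,0,0],
  [-0.042,0,-0.004,0,0,0],
  [-0.042,0,-0.004,0,0,0],
  [-0.042,0,-0.004,0,0,0],
  [-0.042,0,-0.002,0,0,0],
  [0,0,0,0,0,0],
])

```text
t: 20.65
tool_pos: [0.6133, 0.2787, 0.3291]
tool_rot: [-1.572, 0.003, -1.561]
wrist_force: [-0.5, 0.8, -0.7]
finger_gap: 0.0659
```

```bash
cat >> h.py <<'E'
def shot(n):
    import json
    s=r.sense(); im=imaging.camera('wrist'); np.save(n+'.npy',im); save(n+'.png',im,1.5)
    json.dump({k:np.array(v).tolist() for k,v in s.items()},open(n+'.json','w'))
    print('t',round(s['t'],2),'pos',np.round(s['tool_pos'],4),'rot',np.round(s['tool_rot'],4),'gap',round(float(s['finger_gap']),4),'F',np.round(s['wrist_force'],2),'q',np.round(s['q'],2))
    return s,im
def load(n):
    import json
    s=json.load(open(n+'.json')); return cal('wrist',s),np.load(n+'.npy'),s
E
python3 -c "
from h import *
shot('w10')"
```

```text
t 20.65 pos [0.6133 0.2787 0.3291] rot [-1.5723  0.0028 -1.5609] gap 0.0659 F [-0.47  0.79 -0.73] q [-0.84  0.47  0.54  1.34 -0.24  1.4  -0.3 ]
```

View pics/w10.png

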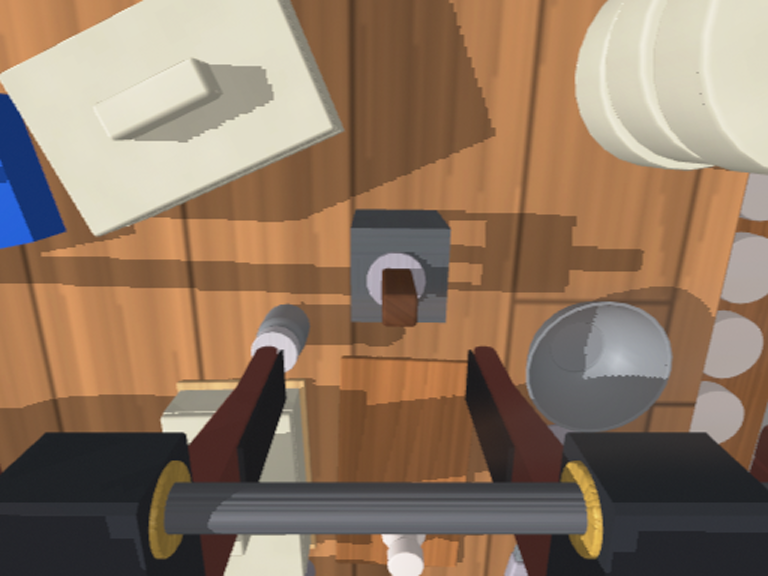

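```bash
python3 -c "
from h import *
C,im,s=load('w10')
save('w10c.png',im[130:225,220:310],7)
rect(C,np.array([(352,228),(448,227),(446,321),(352,321)])/1.5,.1)
print(ray(C,np.array([(395,280)])/1.5,.106), ray(C,np.array([(400,308)])/1.5,.176))"
```

```text
centre [0.6335 0.251 ] angle 90.84 long 0.0797 short 0.0778
[[0.62969873 0.24904853 0.106     ]] [[0.63046571 0.25028825 0.176     ]]
```

View pics/w10c.png

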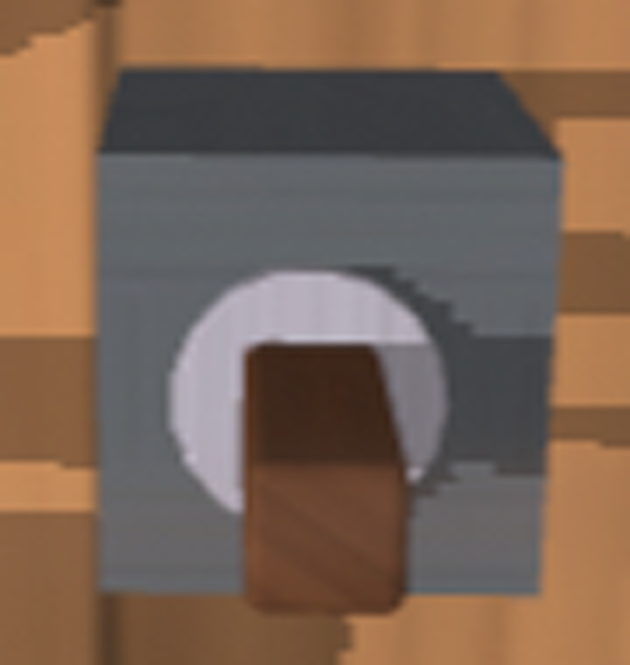

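```bash
python3 -c "
from h import *
C,im,s=load('w10')
k=lambda a: np.array(a)/7.+[220,130]
rect(C,k([(98,153),(562,157),(540,594),(98,592)]),.1)
print(ray(C,k([(308,400)]),.106), ray(C,k([(326,538)]),.176))
P=ray(C,k([(326,538)]),.176)[0]
plan([P[0],P[1],.125],np.radians(-90))"
```

```text
centre [0.6336 0.2503] angle 90.03 long 0.0801 short 0.0796
[[0.63052174 0.24845327 0.106     ]] [[0.63041034 0.24864692 0.176     ]]
shift [0.0261 0.2044 0.0161] = 5 x [0.0052 0.0409 0.0032] | turn [ 0.0002  0.0019 -0.0002] = 1 x [ 0.0002  0.0019 -0.0002]
```

Request:
send_rows([
  [0.013,0.02,0.008,0,0.002,0],
  [0.013,0.035,0.008,0,0,0],
  [0,0.045,0,0,0,0],
  [0,0,0,0,0,0],
  [0,0,0,0,0,0],
])

```text
t: 21.2
tool_pos: [0.6316, 0.2434, 0.2313]
tool_rot: [-1.571, -0.0, -1.578]
wrist_force: [0.9, 0.5, 0.7]
finger_gap: 0.0657
```

```bash
python3 -c "
from h import *
shot('w11')"
```

```text
t 21.2 pos [0.6316 0.2434 0.2313] rot [-1.5707e+00 -4.0000e-04 -1.5782e+00] gap 0.0657 F [0.91 0.52 0.74] q [-0.79  0.53  0.53  1.47 -0.28  1.21 -0.22]
```

View pics/w11.png

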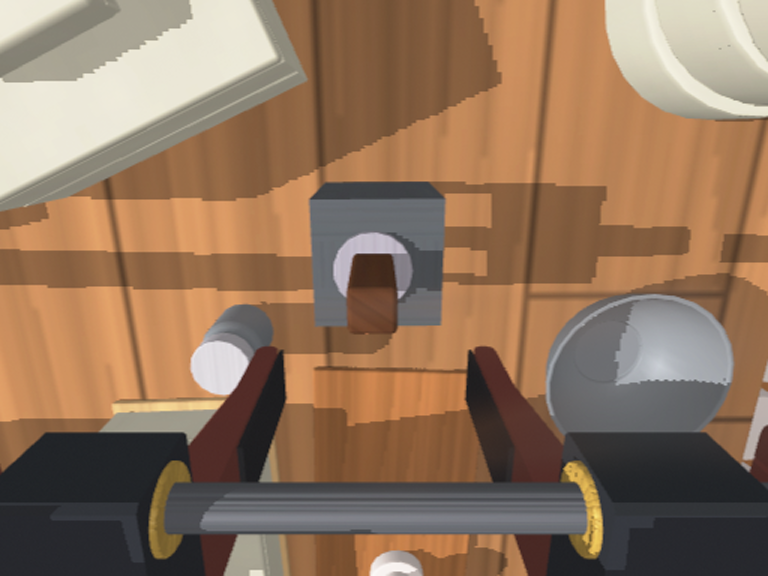

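```bash
python3 -c "
from h import *
C,im,s=load('w11')
P=ray(C,np.array([(372.5,311),(373,273)])/1.5,.176)[0]; print(P, ray(C,np.array([(373,273)])/1.5,.106))
plan([P[0],P[1],.130],np.radians(-90))"
```

```text
[0.63071237 0.24855765 0.176     ] [[0.63066726 0.24687529 0.106     ]]
shift [-0.0045  0.1028 -0.002 ] = 3 x [-0.0015  0.0343 -0.0007] | turn [-0.0008 -0.0022 -0.0003] = 1 x [-0.0008 -0.0022 -0.0003]
```

Request:
send_rows([
  [-0.0045,0.035,-0.001,0,-0.002,0],
  [0,0.04,0,0,0,0],
  [0,0.02,0,0,0,0],
  [0,0.008,0,0,0,0],
  [0,0,0,0,0,0],
  [0,0,0,0,0,0],
])

```text
t: 21.85
tool_pos: [0.6322, 0.2492, 0.1303]
tool_rot: [-1.567, 0.002, -1.571]
wrist_force: [0.3, -0.5, -0.8]
finger_gap: 0.0659
```

Request:
send_rows([
  [0,0,0,0,0,0],
  [0,0,0,0,0,0],
  [0,0,0,0,0,0],
  [0,0,0,0,0,0],
  [0,0,0,0,0,0],
  [0,0,0,0,0,0],
], fingers=0, grip_force=40)

```text
t: 22.45
tool_pos: [0.6306, 0.2488, 0.1278]
tool_rot: [-1.57, 0.0, -1.571]
wrist_force: [-0.5, -0.3, 0.0]
finger_gap: 0.0241
```

```bash
python3 -c "
from h import *
shot('w12')"
```

```text
t 22.45 pos [0.6306 0.2488 0.1278] rot [-1.5701e+00  3.0000e-04 -1.5709e+00] gap 0.0241 F [-0.48 -0.31  0.03] q [-0.77  0.62  0.49  1.58 -0.33  1.02 -0.18]
```

View pics/w12.png

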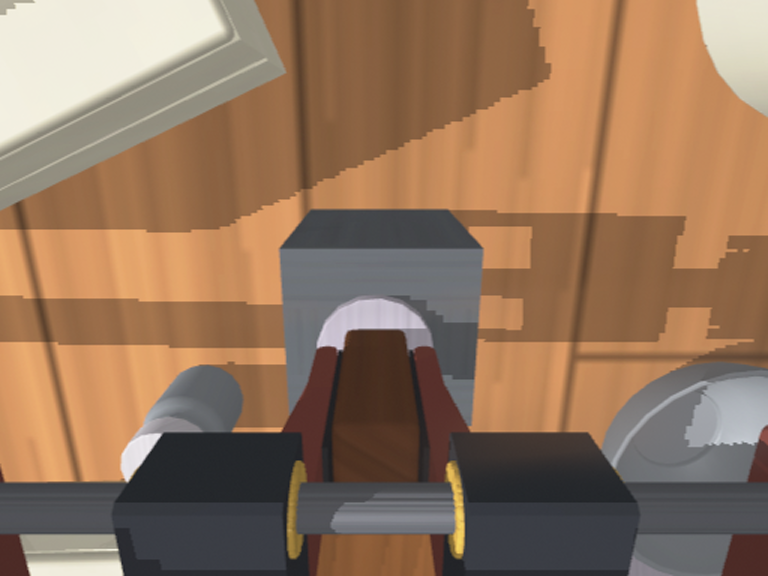

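Request:
send_rows([
  [0,-0.015,0,0,0,0],
  [0,-0.03,0,0,0,0],
  [0,-0.04,0,0,0,0],
  [0,-0.045,0,0,0,0],
  [0,-0.04,0,0,0,0],
  [0,0,0,0,0,0],
])

```text
t: 23.1
tool_pos: [0.6331, 0.2488, 0.3055]
tool_rot: [-1.56, 0.005, -1.571]
wrist_force: [0.3, -0.4, -2.1]
finger_gap: 0.024
```

```bash
python3 -c "
from h import *
plan([.5004,-.318,.300],np.radians(-35.8))"
```

```text
shift [ 0.5669  0.0015 -0.1324] = 13 x [ 0.0436  0.0001 -0.0102] | turn [-3.800e-03 -3.013e-01  2.000e-04] = 7 x [-0.0005 -0.043   0.    ]
```

Request:
send_rows([
  [0.025,0,-0.006,0,0,0],
  [0.043,0,-0.01,0,0,0],
  [0.043,0,-0.01,0,0,0],
  [0.043,0,-0.01,0,0,0],
  [0.043,0,-0.01,0,0,0],
  [0.043,0,-0.01,0,0,0],
  [0.043,0,-0.01,0,0,0],
  [0.043,0,-0.01,0,0,0],
  [0.043,0,-0.01,0,0,0],
  [0.043,0,-0.01,0,0,0],
])

```text
t: 24.1
tool_pos: [0.5334, -0.1648, 0.2977]
tool_rot: [-1.57, 0.001, -1.571]
wrist_force: [0.5, 0.7, -1.7]
finger_gap: 0.0241
```

Request:
send_rows([
  [0.043,0,-0.01,0,0,0],
  [0.043,0,-0.01,0,0,0],
  [0.043,0,-0.01,0,0,0],
  [0.026,0,-0.006,0,0,0],
  [0,0,0,0,0,0],
])

```text
t: 24.6
tool_pos: [0.4956, -0.3229, 0.2977]
tool_rot: [-1.571, -0.002, -1.578]
wrist_force: [-0.8, -0.2, -1.3]
finger_gap: 0.024
```

Request:
send_rows([
  [0,0,0,0,-0.043,0],
  [0,0,0,0,-0.043,0],
  [0,0,0,0,-0.043,0],
  [0,0,0,0,-0.043,0],
  [0,0,0,0,-0.043,0],
  [0,0,0,0,-0.043,0],
  [0,0,0,0,-0.043,0],
  [0,0,0,0,0,0],
  [0,0,0,0,0,0],
])

```text
t: 25.5
tool_pos: [0.4986, -0.3176, 0.2974]
tool_rot: [-1.57, -0.0, -0.629]
wrist_force: [-0.1, 0.3, -1.7]
finger_gap: 0.0239
```

```bash
python3 -c "
from h import *
shot('w13')
plan([.5004,-.318,.173],np.radians(-35.8))"
```

```text
t 25.5 pos [ 0.4986 -0.3176  0.2974] rot [-1.5697e+00 -1.0000e-04 -6.2860e-01] gap 0.0239 F [-0.08  0.26 -1.66] q [ 0.07  0.32  0.55  1.61 -0.18  1.26  1.59]
shift [0.0016 0.1244 0.0007] = 3 x [0.0005 0.0415 0.0002] | turn [-0.0003 -0.0011  0.0001] = 1 x [-0.0003 -0.0011  0.0001]
```

View pics/w13.png

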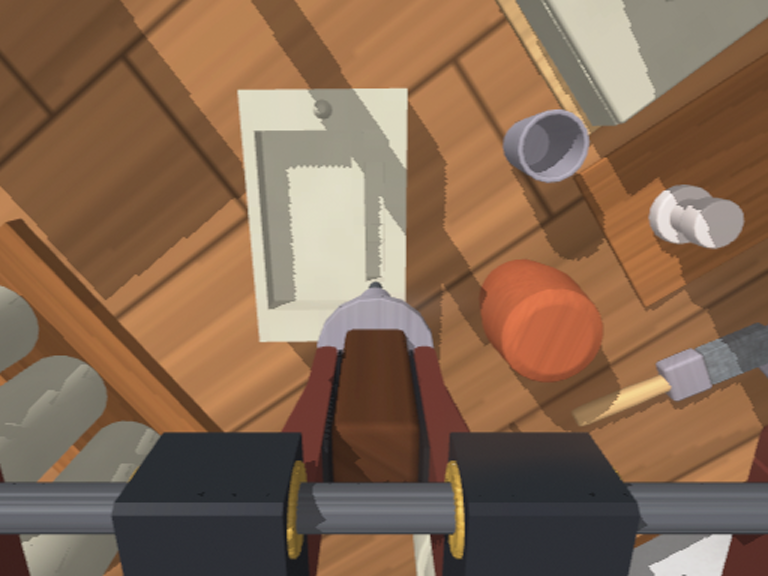

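Request:
send_rows([
  [0.0016,0.03,0.0007,0,-0.001,0],
  [0,0.045,0,0,0,0],
  [0,0.04,0,0,0,0],
  [0,0.01,0,0,0,0],
  [0,0,0,0,0,0],
  [0,0,0,0,0,0],
])

```text
t: 26.15
tool_pos: [0.5012, -0.3193, 0.1742]
tool_rot: [-1.57, -0.003, -0.623]
wrist_force: [-0.3, 0.6, -1.5]
finger_gap: 0.0237
```

```bash
python3 -c "
from h import *
s,im=shot('w14')
save('w14c.png',im[60:240,150:330],4)
plan([.5004,-.318,.155],np.radians(-35.8))"
```

```text
t 26.15 pos [ 0.5012 -0.3193  0.1742] rot [-1.5699 -0.0027 -0.6231] gap 0.0237 F [-0.27  0.63 -1.51] q [ 0.11  0.43  0.51  1.76 -0.25  1.01  1.66]
shift [-0.0018  0.0196  0.0005] = 1 x [-0.0018  0.0196  0.0005] | turn [-0.0004  0.0006  0.0012] = 1 x [-0.0004  0.0006  0.0012]
```

View pics/w14c.png

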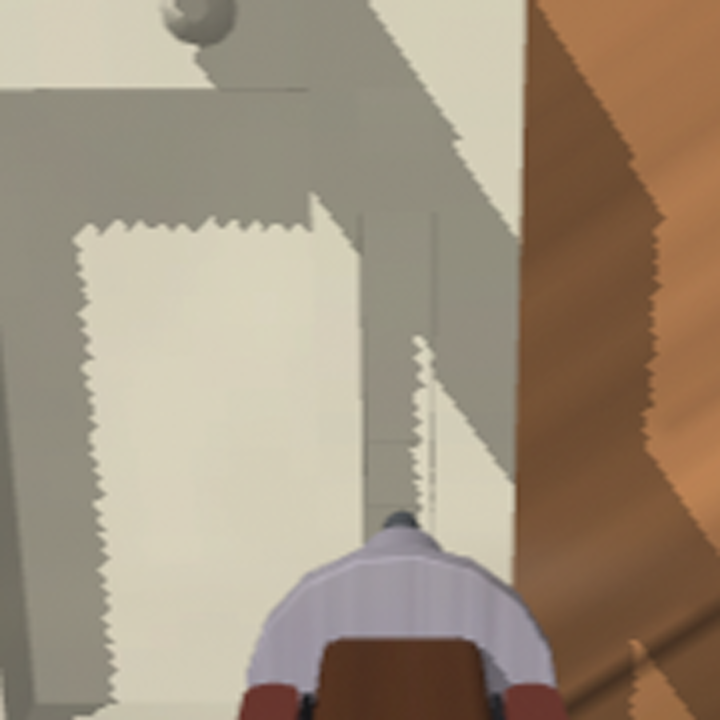

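```bash
python3 -c "
from h import *
C,im,s=load('w14')
k=lambda a: np.array(a)/4.+[150,60]
P=ray(C,k([(398,473),(390,441),(390,505)]),.034);print('plug',P)
print('tip',ray(C,k([(400,520)]),.063), s['tool_pos'])
a=np.radians(144.2)
for p in P:
  d=p[:2]-[.4672,-.342];print(d@[np.cos(a),np.sin(a)],d@[-np.sin(a),np.cos(a)])
plan([P[0,0],P[0,1],.143],np.radians(-35.8))"
```

```text
plug [[ 0.5001985  -0.31757748  0.034     ]
 [ 0.49278332 -0.31455524  0.034     ]
 [ 0.50550349 -0.32374194  0.034     ]]
tip [[ 0.50246987 -0.31866734  0.063     ]] [0.5012075306072973, -0.3192709453623927, 0.17422257685525608]
-0.012477750417754343 -0.039110951533966376
-0.00469567553952384 -0.03722461217687287
-0.020386387744008153 -0.03721437331298862
shift [-0.0022  0.0316  0.0007] = 1 x [-0.0022  0.0316  0.0007] | turn [-0.0004  0.0006  0.0012] = 1 x [-0.0004  0.0006  0.0012]
```

Request:
send_rows([
  [-0.002,0.01,0.0007,0,0.0006,0],
  [0,0.01,0,0,0,0],
  [0,0.01,0,0,0,0],
  [0,0,0,0,0,0],
  [0,0,0,0,0,0],
])

```text
t: 26.7
tool_pos: [0.4989, -0.3167, 0.1421]
tool_rot: [-1.57, 0.0, -0.624]
wrist_force: [-0.2, -0.7, -1.4]
finger_gap: 0.024
```

```bash
python3 -c "
from h import *
shot('w15')
plan([.5002,-.3177,.131],np.radians(-35.8))"
```

```text
t 26.7 pos [ 0.4989 -0.3167  0.1421] rot [-1.5703e+00  4.0000e-04 -6.2410e-01] gap 0.024 F [-0.17 -0.67 -1.39] q [ 0.12  0.47  0.5   1.8  -0.27  0.95  1.67]
shift [0.0014 0.0114 0.    ] = 1 x [0.0014 0.0114 0.    ] | turn [-0.0002  0.0002  0.0001] = 1 x [-0.0002  0.0002  0.0001]
```

Request:
send_rows([
  [0.0014,0.003,0,0,0,0],
  [0,0.003,0,0,0,0],
  [0,0.003,0,0,0,0],
  [0,0.002,0,0,0,0],
  [0,0,0,0,0,0],
  [0,0,0,0,0,0],
])

```text
t: 27.35
tool_pos: [0.5007, -0.318, 0.1325]
tool_rot: [-1.57, -0.002, -0.624]
wrist_force: [-0.5, -0.2, 6.6]
finger_gap: 0.024
```

```bash
python3 -c "
from h import *
s,im=shot('w16')
save('w16c.png',im[60:240,150:330],4)"
```

```text
t 27.35 pos [ 0.5007 -0.318   0.1325] rot [-1.5695 -0.0019 -0.6241] gap 0.024 F [-0.49 -0.17  6.62] q [ 0.12  0.48  0.49  1.8  -0.28  0.93  1.68]
```

View pics/w16c.png

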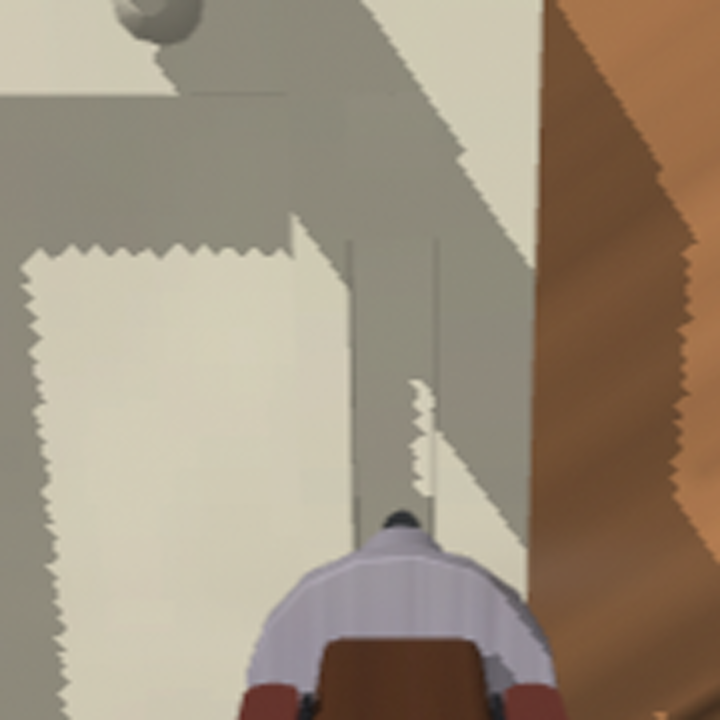

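Request:
send_rows([
  [0,-0.0015,0,0,0,0],
  [0,0,0,0,0,0],
  [0,0,0,0,0,0],
  [0,0,0,0,0,0],
])

```text
t: 27.8
tool_pos: [0.5001, -0.3174, 0.1327]
tool_rot: [-1.57, 0.0, -0.624]
wrist_force: [0.6, 1.7, -0.4]
finger_gap: 0.0239
```

Request:
send_rows([
  [0,-0.0015,0,0,0,0],
  [0,0,0,0,0,0],
  [0,0,0,0,0,0],
  [0,0,0,0,0,0],
])

```text
t: 28.2
tool_pos: [0.5003, -0.3176, 0.1344]
tool_rot: [-1.57, -0.0, -0.624]
wrist_force: [-0.0, 0.8, -2.6]
finger_gap: 0.0234
```

Request:
send_rows([
  [0,-0.02,0,0,0,0],
  [0,-0.04,0,0,0,0],
  [0,-0.045,0,0,0,0],
  [0,-0.045,0,0,0,0],
  [0,-0.016,0,0,0,0],
  [0,0,0,0,0,0],
])

```text
t: 28.8
tool_pos: [0.5011, -0.3186, 0.3034]
tool_rot: [-1.569, -0.006, -0.624]
wrist_force: [-0.3, -0.2, -2.8]
finger_gap: 0.024
```

```bash
python3 -c "
from h import *
s,im=shot('w17')
save('w17c.png',im[50:230,150:330],4)
plan([.632,.249,.3],np.radians(-90))"
```

```text
t 28.8 pos [ 0.5011 -0.3186  0.3034] rot [-1.5687 -0.0057 -0.6241] gap 0.024 F [-0.3  -0.23 -2.83] q [ 0.07  0.32  0.56  1.6  -0.18  1.27  1.6 ]
shift [-0.2243  0.0013  0.5369] = 13 x [-0.0173  0.0001  0.0413] | turn [-0.0008  0.3014  0.0005] = 7 x [-0.0001  0.0431  0.0001]
```

View pics/w17c.png

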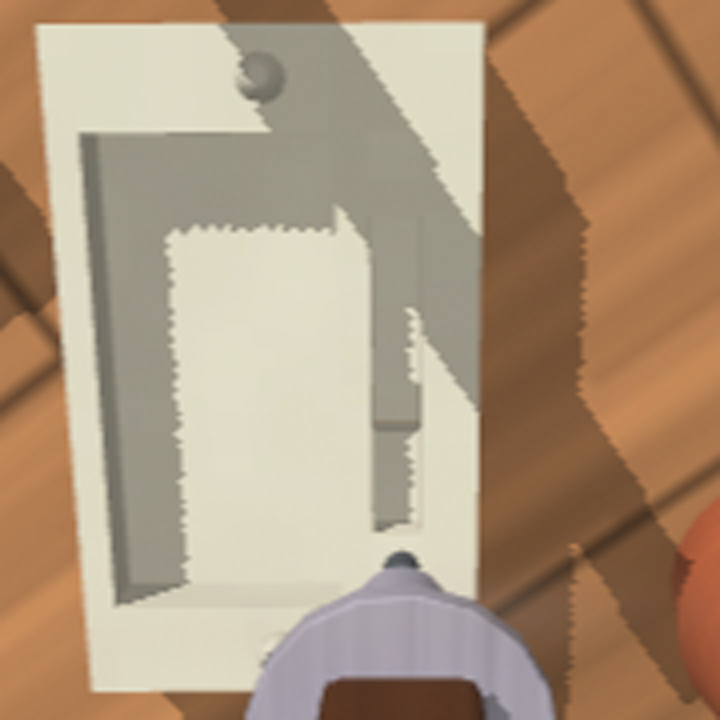

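Request:
send_rows([
  [0,0,0,0,0.043,0],
  [0,0,0,0,0.043,0],
  [0,0,0,0,0.043,0],
  [0,0,0,0,0.043,0],
  [0,0,0,0,0.043,0],
  [0,0,0,0,0.043,0],
  [0,0,0,0,0.043,0],
  [0,0,0,0,0,0],
])

```text
t: 29.65
tool_pos: [0.4995, -0.317, 0.2982]
tool_rot: [-1.573, 0.001, -1.572]
wrist_force: [0.6, 0.7, -1.4]
finger_gap: 0.0241
```

Request:
send_rows([
  [-0.025,0,0.006,0,0,0],
  [-0.043,0,0.01,0,0,0],
  [-0.043,0,0.01,0,0,0],
  [-0.043,0,0.01,0,0,0],
  [-0.043,0,0.01,0,0,0],
  [-0.043,0,0.01,0,0,0],
  [-0.043,0,0.01,0,0,0],
  [-0.043,0,0.01,0,0,0],
  [-0.043,0,0.01,0,0,0],
  [-0.043,0,0.01,0,0,0],
])

```text
t: 30.65
tool_pos: [0.5952, 0.0962, 0.2994]
tool_rot: [-1.572, -0.0, -1.565]
wrist_force: [0.6, -0.1, -0.4]
finger_gap: 0.024
```

Request:
send_rows([
  [-0.043,0,0.01,0,0,0],
  [-0.043,0,0.01,0,0,0],
  [-0.043,0,0.01,0,0,0],
  [-0.026,0,0.006,0,0,0],
  [0,0,0,0,0,0],
  [0,0,0,0,0,0],
])

```text
t: 31.25
tool_pos: [0.6309, 0.2496, 0.2988]
tool_rot: [-1.572, -0.002, -1.566]
wrist_force: [0.2, -0.4, -1.8]
finger_gap: 0.0239
```

```bash
python3 -c "
from h import *
s,im=shot('w18')
plan([.6325,.25,.25],np.radians(-90))"
```

```text
t 31.25 pos [0.6309 0.2496 0.2988] rot [-1.5722 -0.0016 -1.5657] gap 0.0239 F [ 0.21 -0.43 -1.75] q [-0.8   0.5   0.55  1.37 -0.26  1.35 -0.24]
shift [-0.0018  0.0495  0.0013] = 2 x [-0.0009  0.0248  0.0007] | turn [0.0002 0.0008 0.0004] = 1 x [0.0002 0.0008 0.0004]
```

View pics/w18.png

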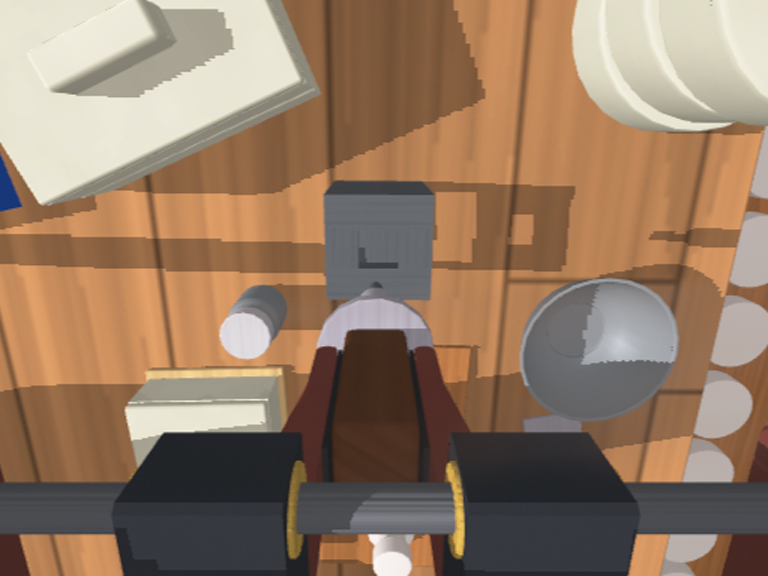

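```bash
python3 -c "
from h import *
C,im,s=load('w18')
save('w18c.png',im[115:205,210:300],6)
print(ray(C,np.array([(378,249)])/1.5,.1))
rect(C,np.array([(325,197),(434,196),(431,299),(326,298)])/1.5,.1)"
```

```text
[[0.63304406 0.2502134  0.1       ]]
centre [0.6338 0.2501] angle 89.9 long 0.0777 short 0.0796
```

View pics/w18c.png

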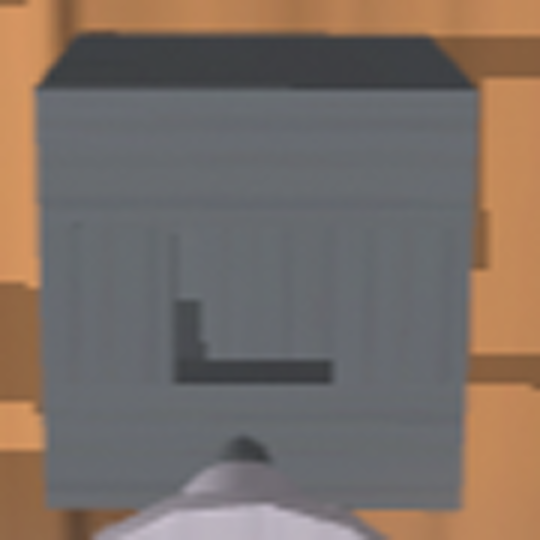

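Request:
send_rows([
  [-0.001,0.03,0.002,0,0,0],
  [0,0.03,0,0,0,0],
  [0,0.015,0,0,0,0],
  [0,0.0,0,0,0,0],
  [0,0,0,0,0,0],
])

```text
t: 31.8
tool_pos: [0.634, 0.2498, 0.2268]
tool_rot: [-1.569, 0.0, -1.57]
wrist_force: [0.1, -0.2, -0.3]
finger_gap: 0.0239
```

```bash
python3 -c "
from h import *
s,im=shot('w19')
save('w19c.png',im[115:235,190:310],5)
plan([.633,.25,.129],np.radians(-90))"
```

```text
t 31.8 pos [0.634  0.2498 0.2268] rot [-1.5690e+00  5.0000e-04 -1.5702e+00] gap 0.0239 F [ 0.06 -0.17 -0.35] q [-0.79  0.54  0.53  1.47 -0.28  1.21 -0.22]
shift [ 0.0002  0.0984 -0.0016] = 3 x [ 0.0001  0.0328 -0.0005] | turn [-0.0009  0.0002 -0.0003] = 1 x [-0.0009  0.0002 -0.0003]
```

View pics/w19c.png

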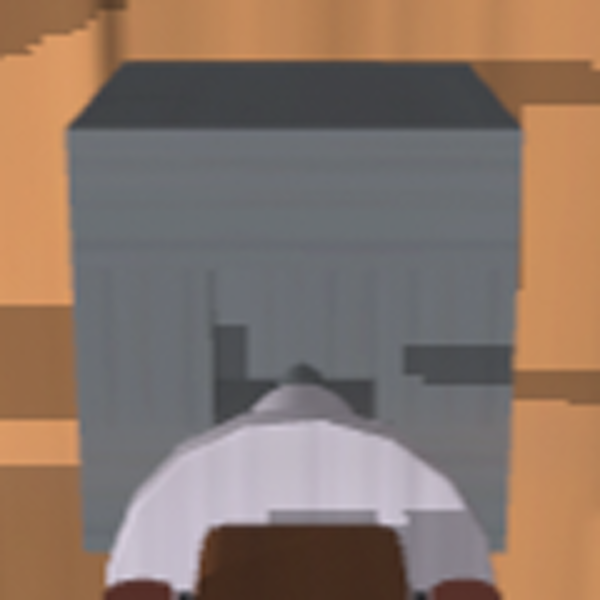

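Request:
send_rows([
  [0,0.02,-0.001,0,0,0],
  [0,0.03,0,0,0,0],
  [0,0.025,0,0,0,0],
  [0,0.013,0,0,0,0],
  [0,0.006,0,0,0,0],
  [0,0.003,0,0,0,0],
  [0,0,0,0,0,0],
  [0,0,0,0,0,0],
])

```text
t: 32.65
tool_pos: [0.6333, 0.2507, 0.13]
tool_rot: [-1.568, 0.001, -1.57]
wrist_force: [0.1, 0.5, -1.2]
finger_gap: 0.0239
```

Down two more millimetres until the collar takes the weight, then release.

Request:
send_rows([
  [0,0.0015,0,0,0,0],
  [0,0.001,0,0,0,0],
  [0,0,0,0,0,0],
  [0,0,0,0,0,0],
])

```text
t: 33.05
tool_pos: [0.6331, 0.2507, 0.1278]
tool_rot: [-1.568, 0.001, -1.57]
wrist_force: [-0.5, -0.8, 6.3]
finger_gap: 0.0238
```

Request:
send_rows([
  [0,0,0,0,0,0],
  [0,0,0,0,0,0],
  [0,0,0,0,0,0],
  [0,0,0,0,0,0],
  [0,-0.02,0,0,0,0],
  [0,-0.045,0,0,0,0],
  [0,-0.045,0,0,0,0],
  [0,-0.045,0,0,0,0],
  [0,-0.045,0,0,0,0],
  [0,0,0,0,0,0],
], fingers=0.7)

```text
t: 34.05
tool_pos: [0.635, 0.2506, 0.3336]
tool_rot: [-1.56, 0.005, -1.57]
wrist_force: [1.0, -0.1, 0.5]
finger_gap: 0.0615
```

```bash
python3 -c "
from h import *
s,im=shot('w20')"
```

```text
t 34.05 pos [0.635  0.2506 0.3336] rot [-1.5602  0.0047 -1.5699] gap 0.0615 F [ 1.01 -0.08  0.51] q [-0.8   0.48  0.56  1.32 -0.25  1.41 -0.25]
```

View pics/w20.png

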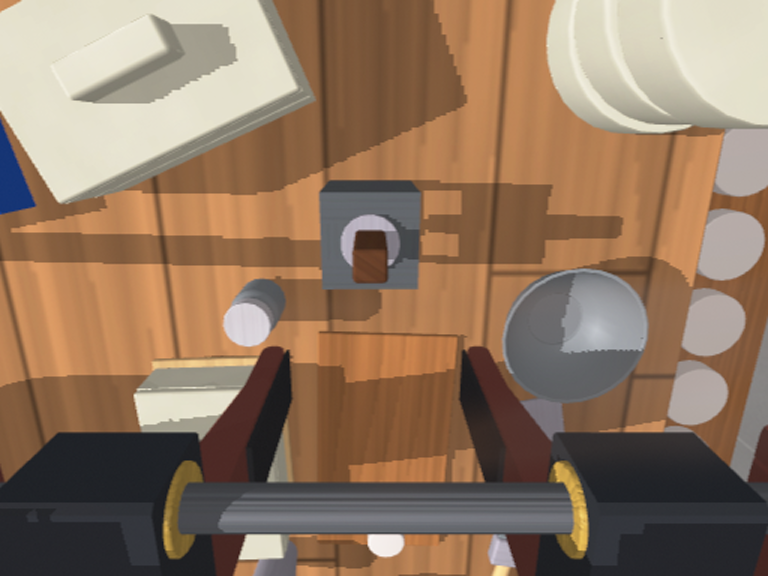

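```bash
python3 -c "
from h import *
plan([.488,.389,.33],np.radians(-155))"
```

```text
shift [-0.1387 -0.0006 -0.1457] = 5 x [-0.0277 -0.0001 -0.0291] | turn [-0.0013  0.3614 -0.0021] = 9 x [-0.0001  0.0402 -0.0002]
```

Request:
send_rows([
  [-0.0277,0,-0.029,0,0,0],
  [-0.0277,0,-0.029,0,0,0],
  [-0.0277,0,-0.029,0,0,0],
  [-0.0277,0,-0.029,0,0,0],
  [-0.0277,0,-0.029,0,0,0],
  [0,0,0,0,0,0],
])

```text
t: 34.7
tool_pos: [0.4817, 0.3944, 0.3243]
tool_rot: [-1.574, 0.001, -1.56]
wrist_force: [-0.8, -0.3, -0.9]
finger_gap: 0.0611
```

Request:
send_rows([
  [0,0,0,0,0.04,0],
  [0,0,0,0,0.04,0],
  [0,0,0,0,0.04,0],
  [0,0,0,0,0.04,0],
  [0,0,0,0,0.04,0],
  [0,0,0,0,0.04,0],
  [0,0,0,0,0.04,0],
  [0,0,0,0,0.04,0],
  [0,0,0,0,0.04,0],
  [0,0,0,0,0,0],
])

```text
t: 35.7
tool_pos: [0.4872, 0.3882, 0.3249]
tool_rot: [-1.569, -0.001, -2.703]
wrist_force: [-0.4, -0.1, -0.2]
finger_gap: 0.0614
```

```bash
python3 -c "
from h import *
s,im=shot('w21')"
```

```text
t 35.7 pos [0.4872 0.3882 0.3249] rot [-1.5694e+00 -6.0000e-04 -2.7030e+00] gap 0.0614 F [-0.44 -0.09 -0.17] q [-1.28  0.41  0.77  1.49 -0.28  1.36 -1.63]
```

View pics/w21.png

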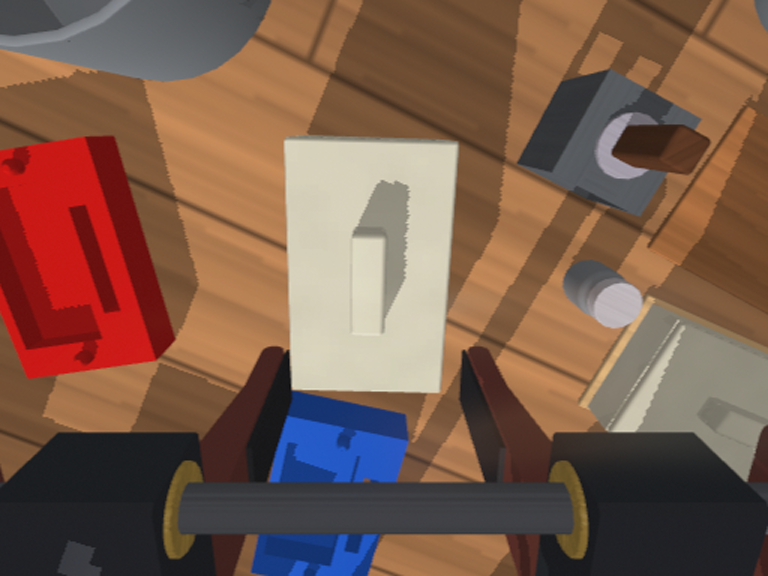

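```bash
python3 -c "
from h import *
C,im,s=load('w21')
c,a=rect(C,np.array([(285,140),(458,142),(440,393),(290,391)])/1.5,.105)
c2,a2=rect(C,np.array([(351,237),(385,237),(383,333),(352,333)])/1.5,.135)
plan([c2[0],c2[1],.109],a+np.pi)"
```

```text
centre [0.4598 0.3823] angle 23.46 long 0.2084 short 0.1287
centre [0.4609 0.3827] angle 24.59 long 0.0748 short 0.0241
shift [ 0.0261  0.2161 -0.0065] = 5 x [ 0.0052  0.0432 -0.0013] | turn [-0.0004  0.0107  0.0001] = 1 x [-0.0004  0.0107  0.0001]
```

Request:
send_rows([
  [0.013,0.035,-0.003,0,0.006,0],
  [0.013,0.045,-0.0035,0,0,0],
  [0,0.045,0,0,0,0],
  [0,0.045,0,0,0,0],
  [0,0.028,0,0,0,0],
  [0,0.017,0,0,0,0],
  [0,0,0,0,0,0],
  [0,0,0,0,0,0],
])

```text
t: 36.55
tool_pos: [0.4614, 0.3836, 0.1113]
tool_rot: [-1.57, 0.001, -2.718]
wrist_force: [-0.7, 0.1, -0.4]
finger_gap: 0.0617
```

```bash
python3 -c "
from h import *
s,im=shot('w22')
plan([.460,.3825,.109],np.radians(-156))"
```

```text
t 36.55 pos [0.4614 0.3836 0.1113] rot [-1.5703e+00  7.0000e-04 -2.7178e+00] gap 0.0617 F [-0.67  0.15 -0.42] q [-1.25  0.56  0.66  1.81 -0.42  0.92 -1.55]
shift [0.0022 0.0031 0.0006] = 1 x [0.0022 0.0031 0.0006] | turn [ 0.0001  0.0014 -0.0006] = 1 x [ 0.0001  0.0014 -0.0006]
```

View pics/w22.png

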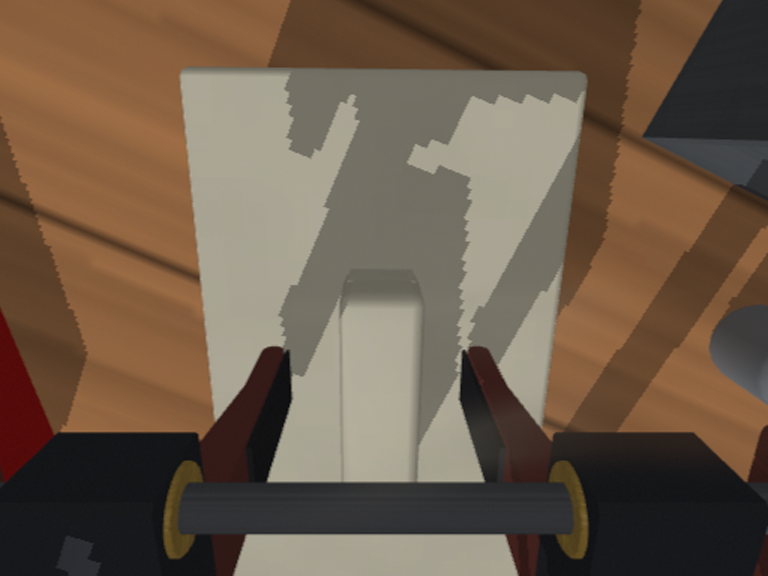

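Request:
send_rows([
  [0.001,0.002,0.001,0,0.001,0],
  [0,0,0,0,0,0],
  [0,0,0,0,0,0],
  [0,0,0,0,0,0],
  [0,0,0,0,0,0],
  [0,0,0,0,0,0],
  [0,0,0,0,0,0],
], fingers=0, grip_force=40)

```text
t: 37.3
tool_pos: [0.4609, 0.3824, 0.1095]
tool_rot: [-1.571, 0.001, -2.723]
wrist_force: [-1.1, -1.6, 4.0]
finger_gap: 0.026
```

Request:
send_rows([
  [0,-0.008,0,0,0,0],
  [0,-0.015,0,0,0,0],
  [0,-0.025,0,0,0,0],
  [0,-0.03,0,0,0,0],
  [0,-0.04,0,0,0,0],
  [0,-0.04,0,0,0,0],
  [0,-0.03,0,0,0,0],
  [0,0,0,0,0,0],
])

```text
t: 38.1
tool_pos: [0.4623, 0.3832, 0.3022]
tool_rot: [-1.574, 0.008, -2.723]
wrist_force: [1.1, 0.5, -6.0]
finger_gap: 0.0259
```

```bash
python3 -c "
from h import *
s,im=shot('w23')
plan([.4672,-.342,.30],np.radians(144.2))"
```

```text
t 38.1 pos [0.4623 0.3832 0.3022] rot [-1.5738  0.0078 -2.7228] gap 0.0259 F [ 1.13  0.47 -5.97] q [-1.34  0.37  0.78  1.59 -0.27  1.28 -1.67]
shift [ 0.2893 -0.0032  0.6646] = 17 x [ 0.017  -0.0002  0.0391] | turn [ 0.0012  0.3323 -0.0009] = 8 x [ 0.0002  0.0415 -0.0001]
```

View pics/w23.png

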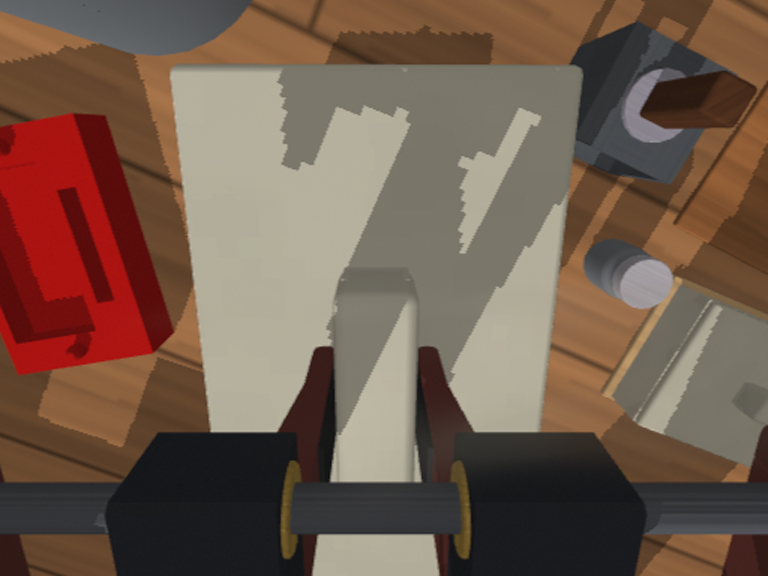

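Run:
```python
from h import *
C,im,s=load('w23')
z=s['tool_pos'][2]-.0045
P=ray(C,np.array([(172,67),(582,67)])/1.5,z)
Rt=R.from_euler('xyz',s['tool_rot']).as_matrix()
Q=(P-np.array(s['tool_pos']))@Rt; print(Q, Q.mean(0))
# check for cover1 as calibration: w3
C3,im3=None,None
```

```text
[[-0.10375183  0.00550703 -0.06397656]
 [-0.10370127  0.00512139  0.06296746]] [-0.10372655  0.00531421 -0.00050455]
```

Request:
send_rows([
  [0.008,0,0.02,0,0,0],
  [0.017,0,0.039,0,0,0],
  [0.017,0,0.039,0,0,0],
  [0.017,0,0.039,0,0,0],
  [0.017,0,0.039,0,0,0],
  [0.017,0,0.039,0,0,0],
  [0.017,0,0.039,0,0,0],
  [0.017,0,0.039,0,0,0],
  [0.017,0,0.039,0,0,0],
  [0.017,0,0.039,0,0,0],
])

```text
t: 39.15
tool_pos: [0.4628, -0.0234, 0.2957]
tool_rot: [-1.572, -0.001, -2.722]
wrist_force: [1.4, -0.4, -5.9]
finger_gap: 0.0252
```

Request:
send_rows([
  [0.017,0,0.039,0,0,0],
  [0.017,0,0.039,0,0,0],
  [0.017,0,0.039,0,0,0],
  [0.017,0,0.039,0,0,0],
  [0.017,0,0.039,0,0,0],
  [0.017,0,0.039,0,0,0],
  [0.017,0,0.039,0,0,0],
  [0.0093,0,0.0206,0,0,0],
  [0,0,0,0,0,0],
])

```text
t: 40.05
tool_pos: [0.4641, -0.3456, 0.2951]
tool_rot: [-1.571, -0.003, -2.728]
wrist_force: [0.0, 0.3, -4.7]
finger_gap: 0.0255
```

Request:
send_rows([
  [0,0,0,0,0.03,0],
  [0,0,0,0,0.042,0],
  [0,0,0,0,0.042,0],
  [0,0,0,0,0.042,0],
  [0,0,0,0,0.042,0],
  [0,0,0,0,0.042,0],
  [0,0,0,0,0.042,0],
  [0,0,0,0,0.03,0],
  [0,0,0,0,0.02,0],
  [0,0,0,0,0,0],
])

```text
t: 41.05
tool_pos: [0.4666, -0.3405, 0.2954]
tool_rot: [-1.572, -0.002, 2.518]
wrist_force: [0.3, 0.0, -5.6]
finger_gap: 0.0256
```

Run:
```python
from h import *
shot('w24')
plan([.4672,-.342,.2],np.radians(144.2))
```

```text
t 41.05 pos [ 0.4666 -0.3405  0.2954] rot [-1.5718e+00 -2.2000e-03  2.5178e+00] gap 0.0256 F [ 0.27  0.03 -5.64] q [-0.32  0.56  1.33  1.66 -0.55  1.37 -1.1 ]
shift [-0.0014  0.0956  0.0008] = 3 x [-0.0005  0.0319  0.0003] | turn [0.0003 0.001  0.0006] = 1 x [0.0003 0.001  0.0006]
```

View pics/w24.png

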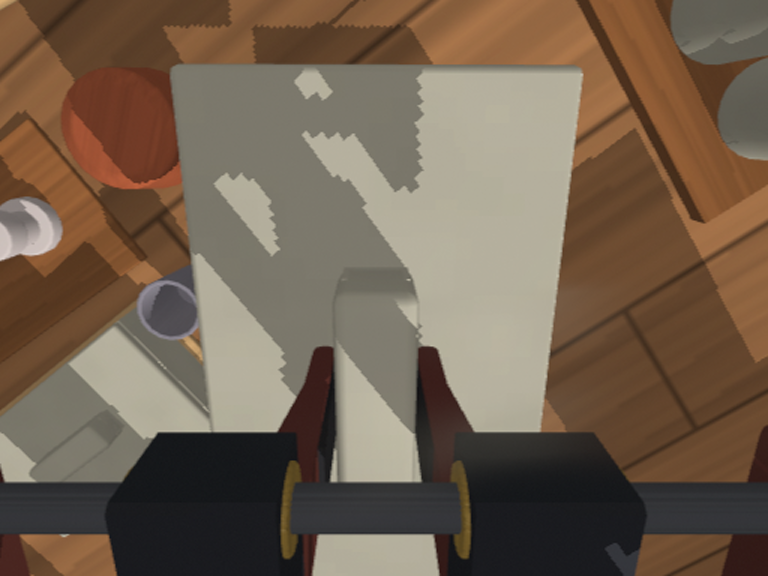

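Request:
send_rows([
  [-0.001,0.03,0.001,0,0.001,0],
  [0,0.045,0,0,0,0],
  [0,0.04,0,0,0,0],
  [0,0.025,0,0,0,0],
  [0,0.015,0,0,0,0],
  [0,0,0,0,0,0],
  [0,0,0,0,0,0],
])

```text
t: 41.8
tool_pos: [0.4673, -0.3441, 0.1428]
tool_rot: [-1.571, 0.001, 2.515]
wrist_force: [-0.1, -0.6, -4.5]
finger_gap: 0.0259
```

Run:
```python
from h import *
s,im=shot('w25')
plan([.467,-.3423,.110],np.radians(144.2))
```

```text
t 41.8 pos [ 0.4673 -0.3441  0.1428] rot [-1.5714e+00  1.5000e-03  2.5151e+00] gap 0.0259 F [-0.11 -0.58 -4.52] q [-0.22  0.69  1.17  1.84 -0.72  1.1  -0.98]
shift [ 0.0017  0.0333 -0.0013] = 1 x [ 0.0017  0.0333 -0.0013] | turn [ 0.0002 -0.0006 -0.0008] = 1 x [ 0.0002 -0.0006 -0.0008]
```

View pics/w25.png

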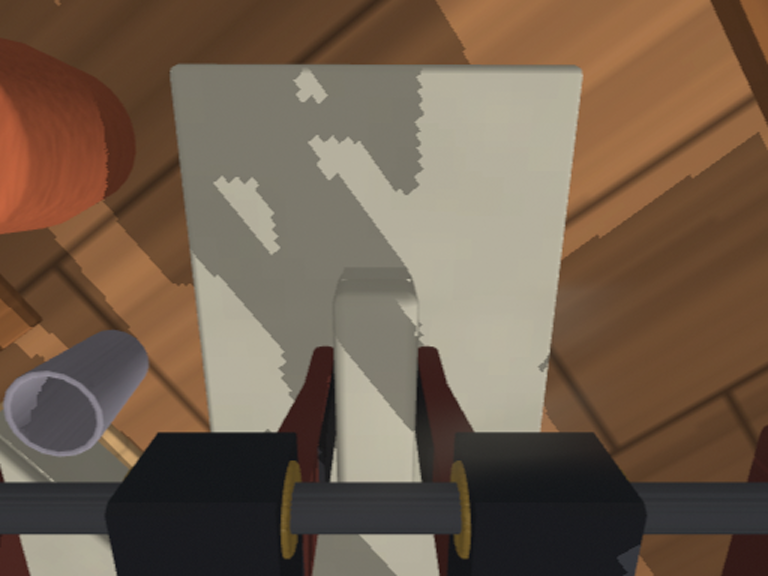

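Request:
send_rows([
  [0.001,0.008,-0.001,0,0,0],
  [0,0.005,0,0,0,0],
  [0,0.003,0,0,0,0],
  [0,0,0,0,0,0],
  [0,0,0,0,0,0],
])

```text
t: 42.35
tool_pos: [0.4667, -0.3423, 0.126]
tool_rot: [-1.571, 0.001, 2.514]
wrist_force: [-0.6, -0.3, -5.4]
finger_gap: 0.0259
```

Request:
send_rows([
  [0,0.004,0,0,0,0],
  [0,0.003,0,0,0,0],
  [0,0.003,0,0,0,0],
  [0,0,0,0,0,0],
])

```text
t: 42.75
tool_pos: [0.4669, -0.3423, 0.1156]
tool_rot: [-1.571, 0.001, 2.514]
wrist_force: [0.9, -1.0, -5.3]
finger_gap: 0.0259
```

Request:
send_rows([
  [0,0.003,0,0,0,0],
  [0,0.002,0,0,0,0],
  [0,0.0015,0,0,0,0],
  [0,0,0,0,0,0],
  [0,0,0,0,0,0],
])

```text
t: 43.25
tool_pos: [0.467, -0.3423, 0.1095]
tool_rot: [-1.572, 0.001, 2.515]
wrist_force: [1.4, -1.3, -3.4]
finger_gap: 0.0258
```

Seated height reached and the weight is partly off. I'll release and check.

Request:
send_rows([
  [0,0,0,0,0,0],
  [0,0,0,0,0,0],
  [0,0,0,0,0,0],
  [0,0,0,0,0,0],
  [0,-0.02,0,0,0,0],
  [0,-0.045,0,0,0,0],
  [0,-0.045,0,0,0,0],
  [0,-0.045,0,0,0,0],
  [0,-0.045,0,0,0,0],
  [0,0,0,0,0,0],
], fingers=0.7)

```text
t: 44.25
tool_pos: [0.4674, -0.3447, 0.315]
tool_rot: [-1.572, 0.008, 2.514]
wrist_force: [0.0, -0.6, -1.2]
finger_gap: 0.0618
```

Run:
```python
from h import *
s,im=shot('w26')
plan([.49,.395,.36],np.radians(-156))
```

```text
t 44.25 pos [ 0.4674 -0.3447  0.315 ] rot [-1.5718  0.0084  2.514 ] gap 0.0618 F [ 0.03 -0.59 -1.19] q [-0.32  0.54  1.34  1.63 -0.54  1.39 -1.12]
shift [ 0.4145 -0.0491 -0.6115] = 17 x [ 0.0244 -0.0029 -0.036 ] | turn [-0.0004 -0.3329 -0.0017] = 8 x [-0.0001 -0.0416 -0.0002]
```

View pics/w26.png

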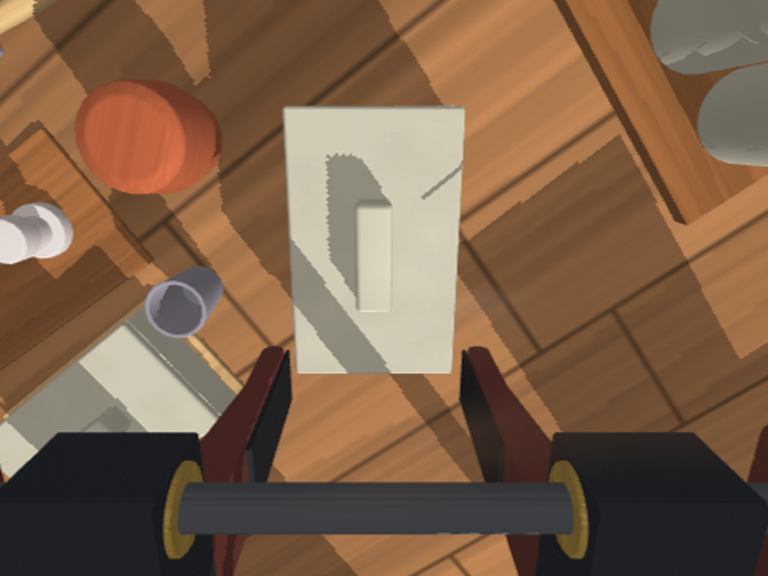

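Request:
send_rows([
  [0.0244,-0.003,-0.036,0,0,0],
  [0.0244,-0.003,-0.036,0,0,0],
  [0.0244,-0.003,-0.036,0,0,0],
  [0.0244,-0.003,-0.036,0,0,0],
  [0.0244,-0.003,-0.036,0,0,0],
  [0.0244,-0.003,-0.036,0,0,0],
  [0.0244,-0.003,-0.036,0,0,0],
  [0.0244,-0.003,-0.036,0,0,0],
  [0.0244,-0.003,-0.036,0,0,0],
  [0.0244,-0.003,-0.036,0,0,0],
])

```text
t: 45.3
tool_pos: [0.4792, 0.0946, 0.3389]
tool_rot: [-1.572, -0.001, 2.516]
wrist_force: [0.4, 0.1, 0.0]
finger_gap: 0.0617
```

Request:
send_rows([
  [0.0244,-0.003,-0.036,0,0,0],
  [0.0244,-0.003,-0.036,0,0,0],
  [0.0244,-0.003,-0.036,0,0,0],
  [0.0244,-0.003,-0.036,0,0,0],
  [0.0244,-0.003,-0.036,0,0,0],
  [0.0244,-0.003,-0.036,0,0,0],
  [0.0244,-0.003,-0.036,0,0,0],
  [0,0,0,0,-0.04,0],
  [0,0,0,0,-0.042,0],
  [0,0,0,0,-0.042,0],
])

```text
t: 46.3
tool_pos: [0.4893, 0.3968, 0.3587]
tool_rot: [-1.569, -0.0, 2.91]
wrist_force: [-0.6, 0.7, -0.3]
finger_gap: 0.0616
```

Request:
send_rows([
  [0,0,0,0,-0.042,0],
  [0,0,0,0,-0.042,0],
  [0,0,0,0,-0.042,0],
  [0,0,0,0,-0.042,0],
  [0,0,0,0,-0.04,0],
  [0,0,0,0,0,0],
  [0,0,0,0,0,0],
])

```text
t: 47.0
tool_pos: [0.4895, 0.3965, 0.3598]
tool_rot: [-1.571, -0.001, -2.729]
wrist_force: [-0.8, -0.1, 0.1]
finger_gap: 0.0612
```

Run:
```python
from h import *
C,im,_=load('w26')
rect(C,np.array([(284,107),(465,107),(453,374),(298,374)])/1.5,.105)
s,im=shot('w27')
```

```text
centre [ 0.4663 -0.3423] angle -35.75 long 0.2085 short 0.1282
t 47.0 pos [0.4895 0.3965 0.3598] rot [-1.5706e+00 -5.0000e-04 -2.7294e+00] gap 0.0612 F [-0.8  -0.15  0.1 ] q [-1.35  0.44  0.9   1.42 -0.34  1.45 -1.61]
```

View pics/w27.png

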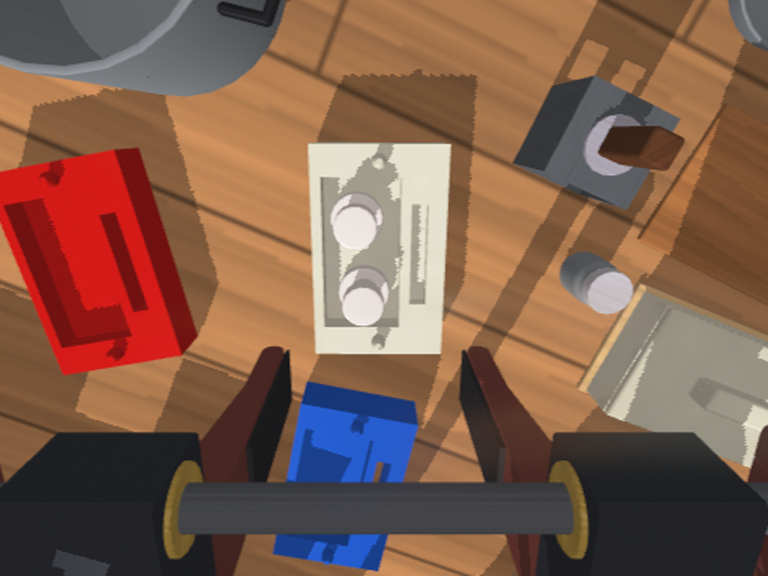

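Run:
```python
from h import *
C,im,_=load('w27')
c,a=rect(C,np.array([(308,144),(451,144),(441,354),(317,354)])/1.5,.05)
print('pegs',ray(C,np.array([(377,161),(378,339)])/1.5,.062))
P=ray(C,np.array([(356,228),(363,302)])/1.5,.084); print('cast',P)
save('w27c.png',im[90:245,200:305],5)
plan([P[1,0],P[1,1],.1],np.radians(-156))
```

```text
centre [0.4606 0.3805] angle 23.63 long 0.2101 short 0.1298
pegs [[0.54278273 0.4190107  0.062     ]
 [0.38424622 0.34837252 0.062     ]]
cast [[0.48345483 0.41349629 0.084     ]
 [0.42175104 0.38028206 0.084     ]]
shift [ 0.0686  0.2599 -0.0124] = 6 x [ 0.0114  0.0433 -0.0021] | turn [-0.0001 -0.0021  0.0001] = 1 x [-0.0001 -0.0021  0.0001]
```

View pics/w27c.png

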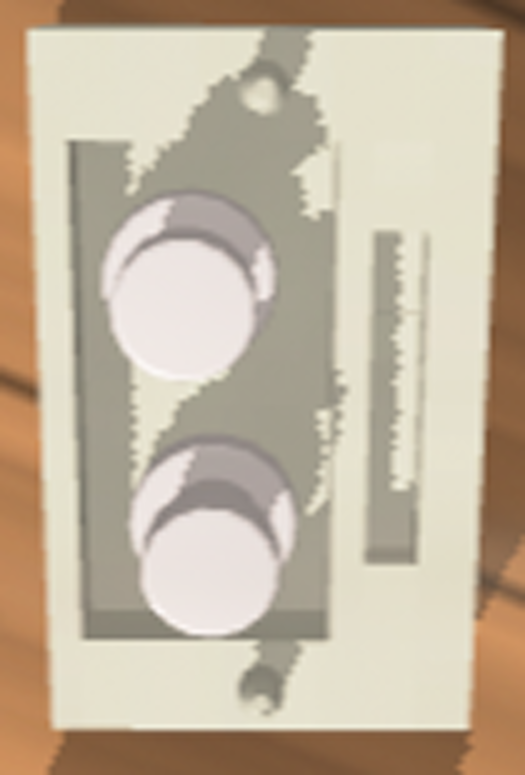

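Run:
```python
from h import *
C,im,_=load('w27')
P=ray(C,np.array([(354.6,227.4),(362.7,306.3)])/1.5,.084); print('cast',P)
plan([P[1,0],P[1,1],.095],np.radians(-156))
```

```text
cast [[0.48345277 0.41484875 0.084     ]
 [0.4177162  0.37885923 0.084     ]]
shift [ 0.0729  0.2649 -0.0127] = 7 x [ 0.0104  0.0378 -0.0018] | turn [-0.0001 -0.0021  0.0001] = 1 x [-0.0001 -0.0021  0.0001]
```

Request:
send_rows([
  [0.035,0.03,-0.006,0,-0.002,0],
  [0.035,0.035,-0.006,0,0,0],
  [0.002,0.045,0,0,0,0],
  [0,0.045,0,0,0,0],
  [0,0.045,0,0,0,0],
  [0,0.045,0,0,0,0],
  [0,0.02,0,0,0,0],
  [0,0,0,0,0,0],
  [0,0,0,0,0,0],
], fingers=0.75)

```text
t: 47.95
tool_pos: [0.4199, 0.3783, 0.096]
tool_rot: [-1.57, 0.001, -2.721]
wrist_force: [-0.3, -0.4, 0.7]
finger_gap: 0.0658
```

Run:
```python
from h import *
s,im=shot('w28')
save('w28c.png',im[0:240,150:400],3)
```

```text
t 47.95 pos [0.4199 0.3783 0.096 ] rot [-1.5699e+00  1.1000e-03 -2.7212e+00] gap 0.0658 F [-0.34 -0.4   0.67] q [-1.38  0.55  0.77  1.91 -0.5   0.88 -1.51]
```

View pics/w28c.png

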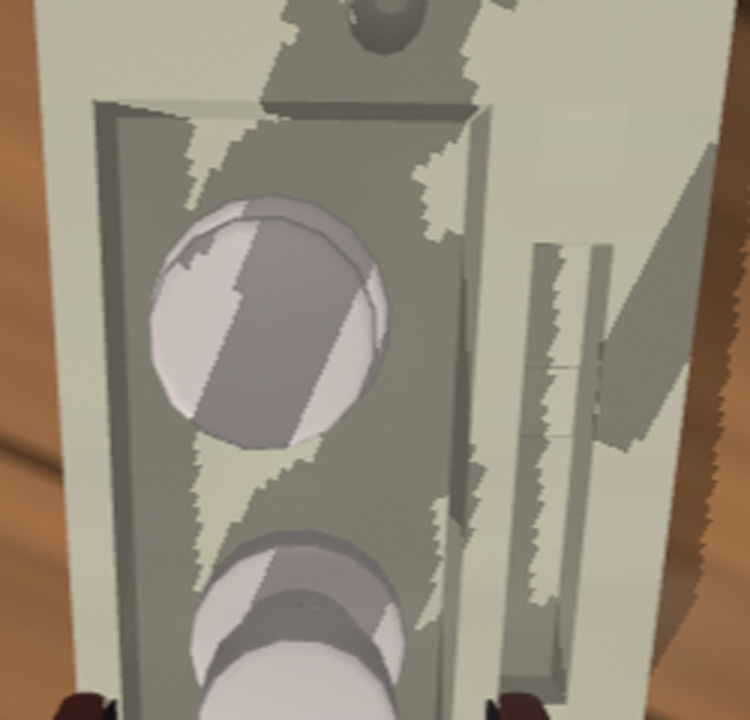

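Run:
```python
from h import *
C,im,_=load('w28')
save('w28d.png',im[150:300,170:330],4)
a=np.radians(24)
for p in ray(C,[(333.3,122.3),(332.3,145.3),(332.8,134)],.034):
    d=p[:2]-[.4612,.382]; print(p,d@[np.cos(a),np.sin(a)],d@[-np.sin(a),np.cos(a)])
print(ray(C,[(249.3,244)],.084))
```

```text
[0.49914872 0.35404891 0.034     ] 0.02329914844074611 -0.04096972478713736
[0.48531322 0.34731732 0.034     ] 0.007921809718433004 -0.04149193473342647
[0.49218588 0.35065467 0.034     ] 0.015557716583042733 -0.041238474258221386
[[0.41746122 0.37876016 0.084     ]]
```

View pics/w28d.png

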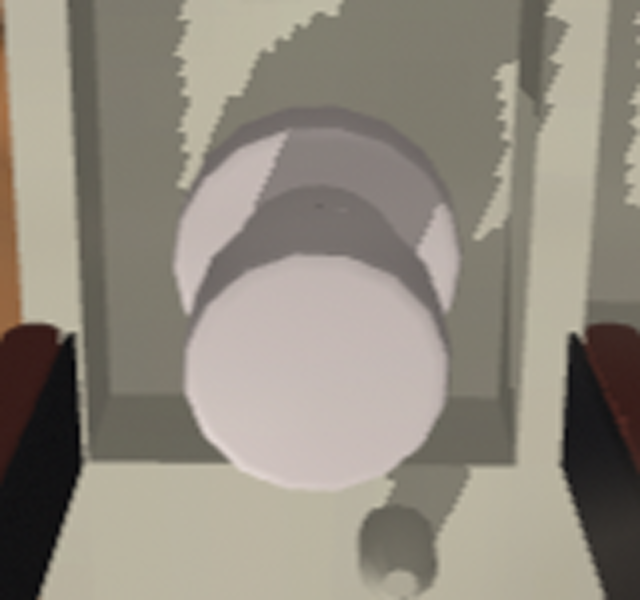

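Run:
```python
from h import *
plan([.4176,.3789,.059],np.radians(-156))
```

```text
shift [ 0.0024  0.0378 -0.0013] = 1 x [ 0.0024  0.0378 -0.0013] | turn [ 0.      0.0006 -0.0008] = 1 x [ 0.      0.0006 -0.0008]
```

Request:
send_rows([
  [0.002,0.015,-0.001,0,0,0],
  [0,0.015,0,0,0,0],
  [0,0.0075,0,0,0,0],
  [0,0,0,0,0,0],
  [0,0,0,0,0,0],
])

```text
t: 48.5
tool_pos: [0.4173, 0.3783, 0.058]
tool_rot: [-1.57, 0.001, -2.72]
wrist_force: [-0.8, -0.5, -0.1]
finger_gap: 0.0659
```

Request:
send_rows([
  [0,0,0,0,0,0],
  [0,0,0,0,0,0],
  [0,0,0,0,0,0],
  [0,0,0,0,0,0],
  [0,0,0,0,0,0],
], fingers=0, grip_force=20)

```text
t: 49.0
tool_pos: [0.4173, 0.3786, 0.0584]
tool_rot: [-1.571, 0.001, -2.719]
wrist_force: [-0.1, -0.0, 1.4]
finger_gap: 0.0399
```

Request:
send_rows([
  [0,-0.015,0,0,0,0],
  [0,-0.03,0,0,0,0],
  [0,-0.045,0,0,0,0],
  [0,-0.045,0,0,0,0],
  [0,-0.045,0,0,0,0],
  [0,-0.03,0,0,0,0],
  [0,0,0,0,0,0],
])

```text
t: 49.7
tool_pos: [0.4189, 0.3791, 0.2732]
tool_rot: [-1.574, 0.007, -2.72]
wrist_force: [0.5, -1.1, -1.9]
finger_gap: 0.0395
```

Run:
```python
from h import *
s,im=shot('w29')
plan([.65,.07,.26],np.radians(-90))
```

```text
t 49.7 pos [0.4189 0.3791 0.2732] rot [-1.5745  0.0072 -2.7202] gap 0.0395 F [ 0.48 -1.05 -1.89] q [-1.52  0.35  0.92  1.73 -0.3   1.21 -1.67]
shift [-0.0854  0.01    0.3768] = 9 x [-0.0095  0.0011  0.0419] | turn [-1.000e-04 -3.657e-01 -1.700e-03] = 9 x [-0.     -0.0406 -0.0002]
```

View pics/w29.png

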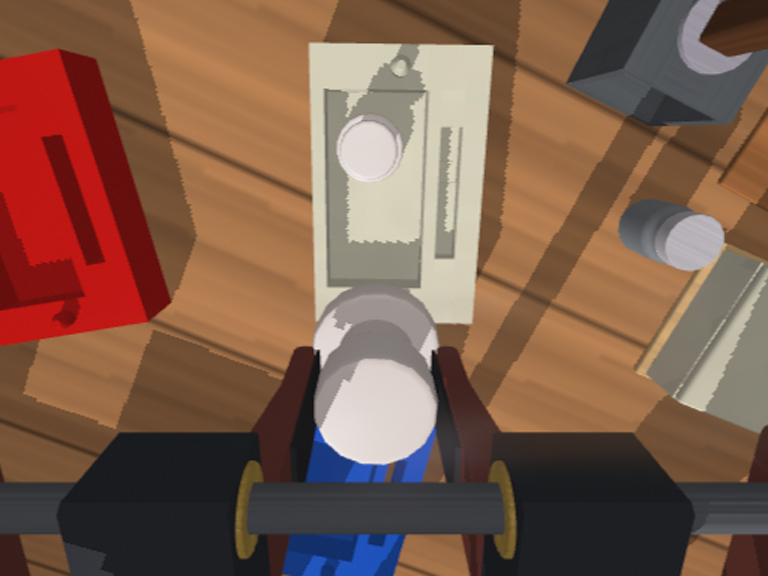

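Request:
send_rows([
  [-0.005,0,0.021,0,0,0],
  [-0.0095,0.001,0.042,0,0,0],
  [-0.0095,0.001,0.042,0,0,0],
  [-0.0095,0.001,0.042,0,0,0],
  [-0.0095,0.001,0.042,0,0,0],
  [-0.0095,0.001,0.042,0,0,0],
  [-0.0095,0.001,0.042,0,0,0],
  [-0.0095,0.001,0.042,0,0,0],
  [-0.0095,0.001,0.042,0,0,0],
  [-0.0045,0,0.02,0,0,0],
])

```text
t: 50.75
tool_pos: [0.6499, 0.0649, 0.2586]
tool_rot: [-1.569, -0.002, -2.724]
wrist_force: [-0.3, -0.7, -1.5]
finger_gap: 0.0397
```

Request:
send_rows([
  [0,0,0,0,-0.04,0],
  [0,0,0,0,-0.041,0],
  [0,0,0,0,-0.041,0],
  [0,0,0,0,-0.041,0],
  [0,0,0,0,-0.041,0],
  [0,0,0,0,-0.041,0],
  [0,0,0,0,-0.041,0],
  [0,0,0,0,-0.041,0],
  [0,0,0,0,-0.039,0],
  [0,0,0,0,0,0],
])

```text
t: 51.75
tool_pos: [0.6486, 0.0693, 0.2588]
tool_rot: [-1.573, 0.0, -1.568]
wrist_force: [0.4, 0.3, -0.6]
finger_gap: 0.0394
```

Run:
```python
from h import *
s,im=shot('w30')
plan([.65,.065,.043],np.radians(-90))
```

```text
t 51.75 pos [0.6486 0.0693 0.2588] rot [-1.5725  0.     -1.5682] gap 0.0394 F [ 0.44  0.29 -0.64] q [-0.59  0.48  0.6   1.51 -0.28  1.25  0.06]
shift [0.0043 0.216  0.0016] = 5 x [0.0009 0.0432 0.0003] | turn [ 0.0004 -0.0006 -0.    ] = 1 x [ 0.0004 -0.0006 -0.    ]
```

View pics/w30.png

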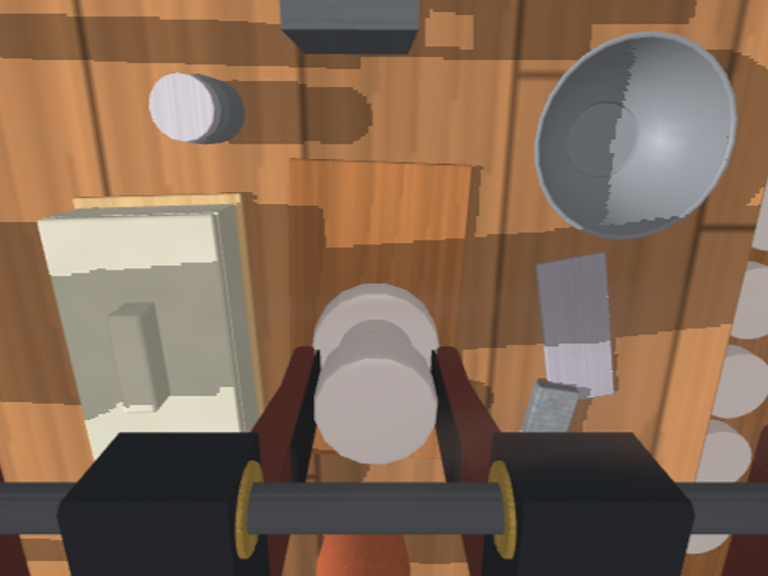

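Request:
send_rows([
  [0.004,0.035,0.001,0,0,0],
  [0,0.045,0,0,0,0],
  [0,0.045,0,0,0,0],
  [0,0.04,0,0,0,0],
  [0,0.025,0,0,0,0],
  [0,0.012,0,0,0,0],
  [0,0,0,0,0,0],
  [0,0,0,0,0,0],
])

```text
t: 52.6
tool_pos: [0.6514, 0.0655, 0.0592]
tool_rot: [-1.569, 0.0, -1.571]
wrist_force: [0.3, 0.3, -0.6]
finger_gap: 0.0396
```

Request:
send_rows([
  [0,0.006,0,0,0,0],
  [0,0.004,0,0,0,0],
  [0,0.003,0,0,0,0],
  [0,0.002,0,0,0,0],
  [0,0.002,0,0,0,0],
  [0,0,0,0,0,0],
  [0,0,0,0,0,0],
])

```text
t: 53.3
tool_pos: [0.6508, 0.0657, 0.0423]
tool_rot: [-1.57, 0.001, -1.57]
wrist_force: [-2.8, -1.2, 7.5]
finger_gap: 0.0399
```

Request:
send_rows([
  [0,0,0,0,0,0],
  [0,0,0,0,0,0],
  [0,0,0,0,0,0],
  [0,0,0,0,0,0],
  [0,-0.03,0,0,0,0],
  [0,-0.045,0,0,0,0],
  [0,-0.045,0,0,0,0],
  [0,-0.045,0,0,0,0],
  [0,-0.045,0,0,0,0],
  [0,-0.045,0,0,0,0],
], fingers=0.75)

```text
t: 54.3
tool_pos: [0.6501, 0.0654, 0.2982]
tool_rot: [-1.57, 0.0, -1.57]
wrist_force: [0.9, -0.8, 0.1]
finger_gap: 0.0659
```

Run:
```python
from h import *
s,im=shot('w31')
plan([.4835,.4148,.32],np.radians(-156))
```

```text
t 54.3 pos [0.6501 0.0654 0.2982] rot [-1.5697e+00  4.0000e-04 -1.5699e+00] gap 0.0659 F [ 0.94 -0.77  0.14] q [-0.59  0.45  0.62  1.45 -0.27  1.32  0.05]
shift [-0.3498 -0.0147 -0.1691] = 9 x [-0.0389 -0.0016 -0.0188] | turn [-0.0027  0.3669 -0.0027] = 9 x [-0.0003  0.0408 -0.0003]
```

View pics/w31.png

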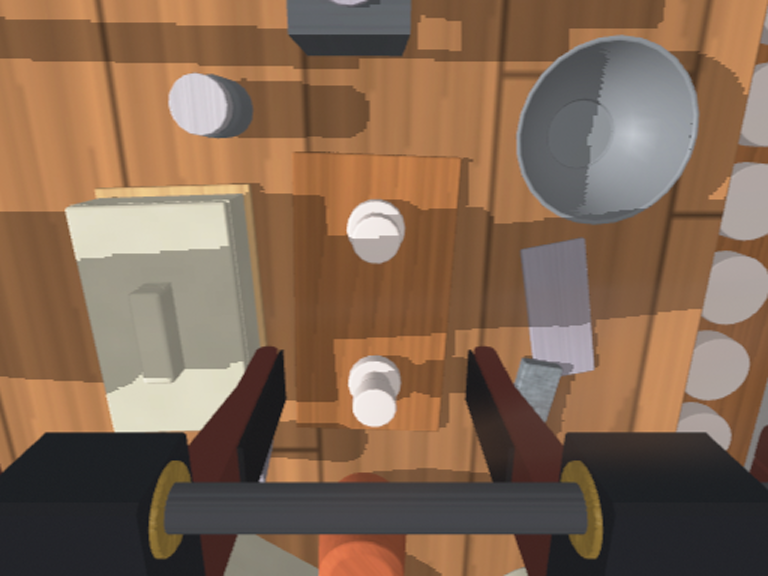

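Request:
send_rows([
  [-0.03,-0.01,-0.0188,0,0,0],
  [-0.04,-0.005,-0.0188,0,0,0],
  [-0.04,0,-0.0188,0,0,0],
  [-0.04,0,-0.0188,0,0,0],
  [-0.04,0,-0.0188,0,0,0],
  [-0.04,0,-0.0188,0,0,0],
  [-0.04,0,-0.0188,0,0,0],
  [-0.04,0,-0.0188,0,0,0],
  [-0.04,0,-0.0187,0,0,0],
  [0,0,0,0,0,0],
])

```text
t: 55.35
tool_pos: [0.476, 0.4226, 0.3098]
tool_rot: [-1.573, 0.002, -1.559]
wrist_force: [0.1, 0.3, 0.5]
finger_gap: 0.0659
```

Request:
send_rows([
  [0,0,0,0,0.04,0],
  [0,0,0,0,0.041,0],
  [0,0,0,0,0.041,0],
  [0,0,0,0,0.041,0],
  [0,0,0,0,0.041,0],
  [0,0,0,0,0.041,0],
  [0,0,0,0,0.041,0],
  [0,0,0,0,0.041,0],
  [0,0,0,0,0.04,0],
  [0,0,0,0,0,0],
])

```text
t: 56.35
tool_pos: [0.481, 0.415, 0.3109]
tool_rot: [-1.57, 0.001, -2.725]
wrist_force: [0.2, 0.4, -0.0]
finger_gap: 0.0654
```

Run:
```python
from h import *
s,im=shot('w32')
```

```text
t 56.35 pos [0.481  0.415  0.3109] rot [-1.5702e+00  7.0000e-04 -2.7247e+00] gap 0.0654 F [ 0.22  0.44 -0.03] q [-1.32  0.44  0.78  1.48 -0.31  1.34 -1.67]
```

View pics/w32.png

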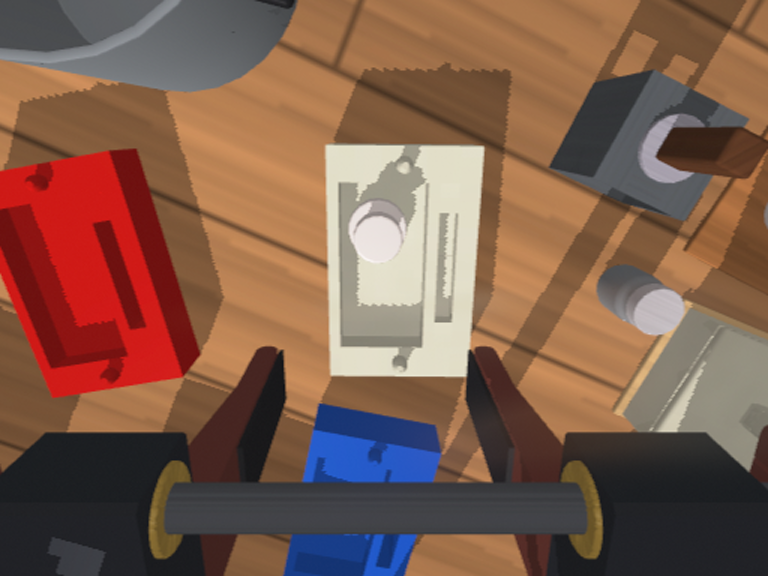

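Run:
```python
from h import *
C,im,_=load('w32')
save('w32c.png',im[85:260,205:335],4.5)
P=ray(C,np.array([(377,235)])/1.5,.084); print('cast',P)
c,a=rect(C,np.array([(326,145),(485,147),(468,377),(332,376)])/1.5,.05)
plan([P[0,0],P[0,1],.095],np.radians(-156))
```

```text
cast [[0.48619141 0.41658438 0.084     ]]
centre [0.4606 0.3803] angle 23.53 long 0.2101 short 0.1296
shift [-0.0052  0.2159  0.0006] = 5 x [-0.001   0.0432  0.0001] | turn [-0.0002  0.0008 -0.0003] = 1 x [-0.0002  0.0008 -0.0003]
```

View pics/w32c.png

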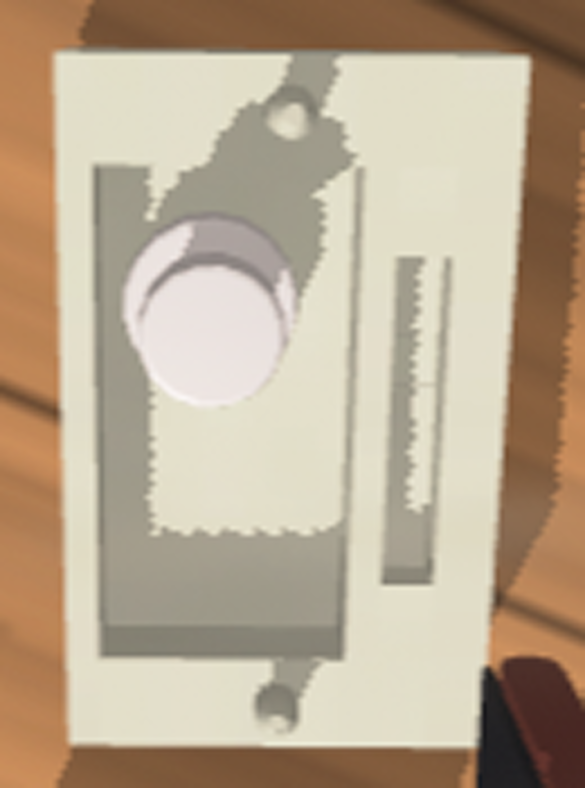

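Request:
send_rows([
  [-0.0025,0.03,0.001,0,0,0],
  [0,0.045,0,0,0,0],
  [0,0.045,0,0,0,0],
  [0,0.045,0,0,0,0],
  [0,0.035,0,0,0,0],
  [0,0.015,0,0,0,0],
  [0,0,0,0,0,0],
  [0,0,0,0,0,0],
])

```text
t: 57.2
tool_pos: [0.4848, 0.4158, 0.0977]
tool_rot: [-1.571, 0.003, -2.722]
wrist_force: [-0.3, 0.7, -0.0]
finger_gap: 0.0656
```

Run:
```python
from h import *
s,im=shot('w33')
save('w33c.png',im[100:300,130:390],3)
```

```text
t 57.2 pos [0.4848 0.4158 0.0977] rot [-1.5711e+00  2.6000e-03 -2.7217e+00] gap 0.0656 F [-0.32  0.71 -0.01] q [-1.24  0.64  0.67  1.72 -0.47  0.95 -1.54]
```

View pics/w33c.png

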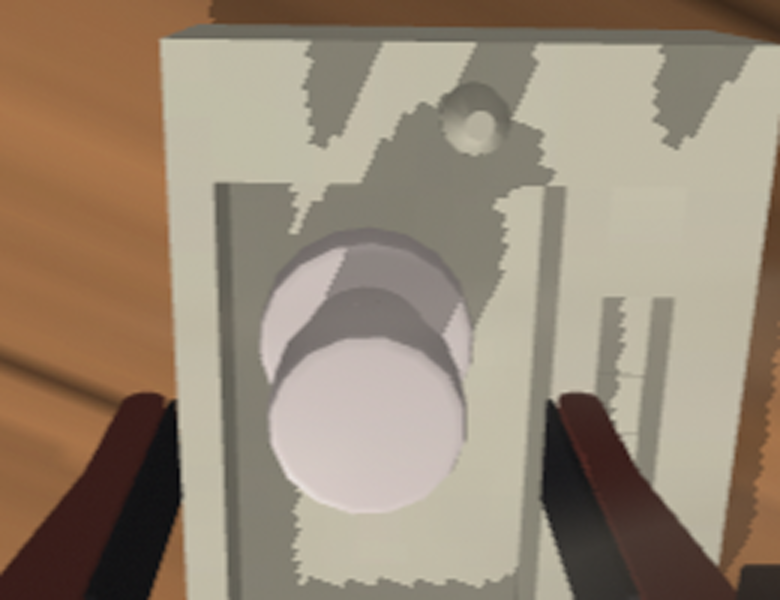

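Run:
```python
from h import *
C,im,_=load('w33')
P=ray(C,[(252.3,241.7)],.084)[0]; print(P)
a=np.radians(23.7)
for p in ray(C,[(338.3,225),(338.3,245)],.034):
    d=p[:2]-[.4606,.3804]; print(p,d@[np.cos(a),np.sin(a)],d@[-np.sin(a),np.cos(a)])
plan([P[0],P[1],.0585],np.radians(-156))
```

```text
[0.48373454 0.41503956 0.084     ]
[0.49982134 0.35226036 0.034     ] 0.024602848612964193 -0.04153135025688093
[0.48543815 0.34439127 0.034     ] 0.00826973422116715 -0.042955484315459404
shift [0.0018 0.0398 0.0005] = 1 x [0.0018 0.0398 0.0005] | turn [ 0.0003  0.0003 -0.0012] = 1 x [ 0.0003  0.0003 -0.0012]
```

Request:
send_rows([
  [0.0015,0.015,0,0,0,0],
  [0,0.015,0,0,0,0],
  [0,0.009,0,0,0,0],
  [0,0,0,0,0,0],
  [0,0,0,0,0,0],
])

```text
t: 57.75
tool_pos: [0.4825, 0.4148, 0.0569]
tool_rot: [-1.57, 0.0, -2.723]
wrist_force: [-0.6, -0.5, -0.0]
finger_gap: 0.0656
```

Request:
send_rows([
  [0,0,0,0,0,0],
  [0,0,0,0,0,0],
  [0,0,0,0,0,0],
  [0,0,0,0,0,0],
  [0,0,0,0,0,0],
], fingers=0, grip_force=20)

```text
t: 58.25
tool_pos: [0.4827, 0.4149, 0.0575]
tool_rot: [-1.571, 0.001, -2.723]
wrist_force: [-1.9, -0.5, 1.7]
finger_gap: 0.0396
```

Request:
send_rows([
  [0,-0.015,0,0,0,0],
  [0,-0.03,0,0,0,0],
  [0,-0.045,0,0,0,0],
  [0,-0.045,0,0,0,0],
  [0,-0.045,0,0,0,0],
  [0,-0.03,0,0,0,0],
  [0,0,0,0,0,0],
])

```text
t: 58.95
tool_pos: [0.4843, 0.4155, 0.273]
tool_rot: [-1.574, 0.008, -2.723]
wrist_force: [1.1, -0.7, -1.9]
finger_gap: 0.0396
```

Run:
```python
from h import *
s,im=shot('w34')
save('w34c.png',im[0:260,150:400],3)
plan([.65,-.012,.27],np.radians(-90))
```

```text
t 58.95 pos [0.4843 0.4155 0.273 ] rot [-1.5739  0.0083 -2.7231] gap 0.0396 F [ 1.13 -0.71 -1.87] q [-1.31  0.47  0.77  1.54 -0.34  1.26 -1.64]
shift [ 0.0212 -0.0009  0.4581] = 11 x [ 0.0019 -0.0001  0.0416] | turn [-3.000e-04 -3.667e-01 -1.800e-03] = 9 x [-0.     -0.0407 -0.0002]
```

View pics/w34.png

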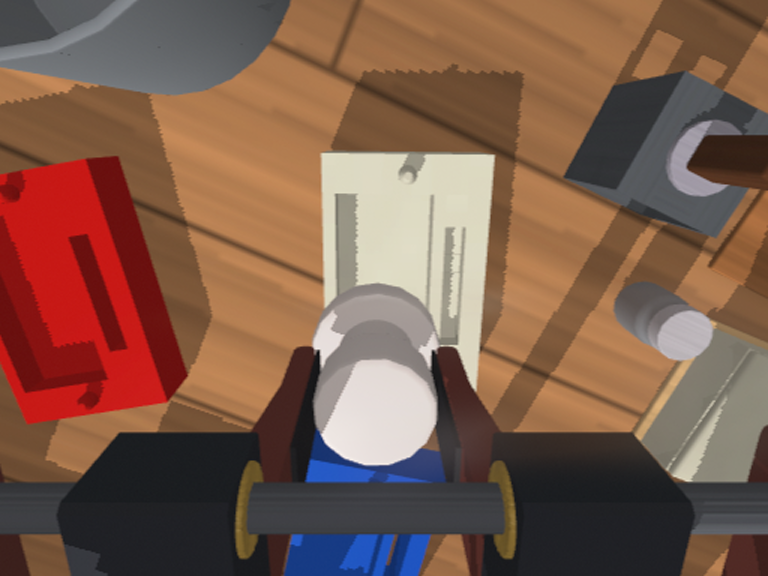

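Request:
send_rows([
  [0.001,0,0.025,0,0,0],
  [0.002,0,0.0433,0,0,0],
  [0.002,0,0.0433,0,0,0],
  [0.002,0,0.0433,0,0,0],
  [0.002,0,0.0433,0,0,0],
  [0.002,0,0.0433,0,0,0],
  [0.002,0,0.0433,0,0,0],
  [0.002,0,0.0433,0,0,0],
  [0.002,0,0.0433,0,0,0],
  [0.002,0,0.0433,0,0,0],
])

```text
t: 60.0
tool_pos: [0.6331, 0.0269, 0.2657]
tool_rot: [-1.572, -0.001, -2.722]
wrist_force: [0.1, 0.4, -1.0]
finger_gap: 0.0396
```

Request:
send_rows([
  [0.002,0,0.0433,0,-0.01,0],
  [0,0,0,0,-0.04,0],
  [0,0,0,0,-0.042,0],
  [0,0,0,0,-0.042,0],
  [0,0,0,0,-0.042,0],
  [0,0,0,0,-0.042,0],
  [0,0,0,0,-0.042,0],
  [0,0,0,0,-0.042,0],
  [0,0,0,0,-0.042,0],
  [0,0,0,0,-0.023,0],
])

```text
t: 61.0
tool_pos: [0.6484, -0.0119, 0.2656]
tool_rot: [-1.573, 0.0, -1.565]
wrist_force: [0.4, -0.0, -1.2]
finger_gap: 0.0393
```

Request:
send_rows([
  [0,0,0,0,0,0],
  [0,0,0,0,0,0],
])

```text
t: 61.2
tool_pos: [0.6488, -0.0121, 0.2662]
tool_rot: [-1.572, 0.0, -1.572]
wrist_force: [-0.1, 0.6, -1.5]
finger_gap: 0.0398
```

Run:
```python
from h import *
s,im=shot('w35')
plan([.65,-.012,.0425],np.radians(-90))
```

```text
t 61.2 pos [ 0.6488 -0.0121  0.2662] rot [-1.5718e+00  3.0000e-04 -1.5721e+00] gap 0.0398 F [-0.1   0.59 -1.54] q [-0.42  0.45  0.54  1.5  -0.24  1.25  0.15]
shift [0.     0.2239 0.0011] = 5 x [0.     0.0448 0.0002] | turn [ 0.0002 -0.0003 -0.0001] = 1 x [ 0.0002 -0.0003 -0.0001]
```

View pics/w35.png

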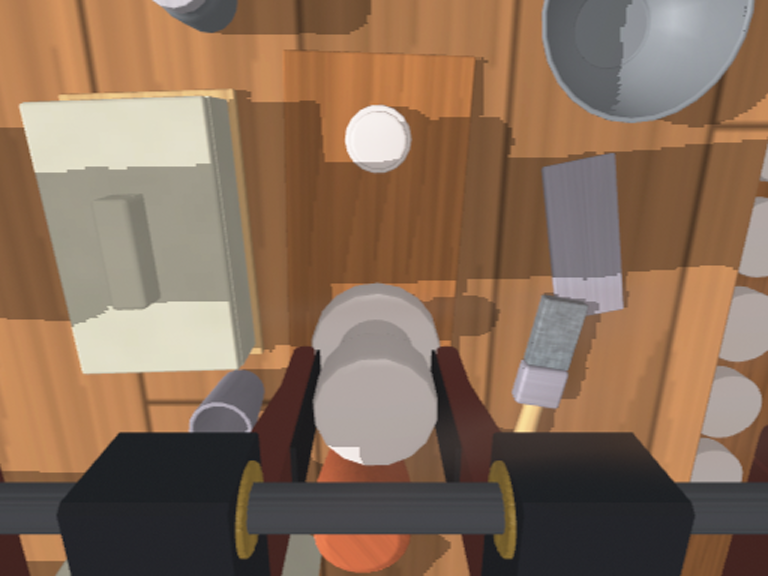

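Run:
```python
from h import *
C,im,_=load('w35'); print(ray(C,np.array([(377,137)])/1.5,.068))
a=imaging.camera('scene'); save('s1.png',a[150:340,180:400],3.4)
```

```text
[[0.6503394  0.06867502 0.068     ]]
```

View pics/s1.png

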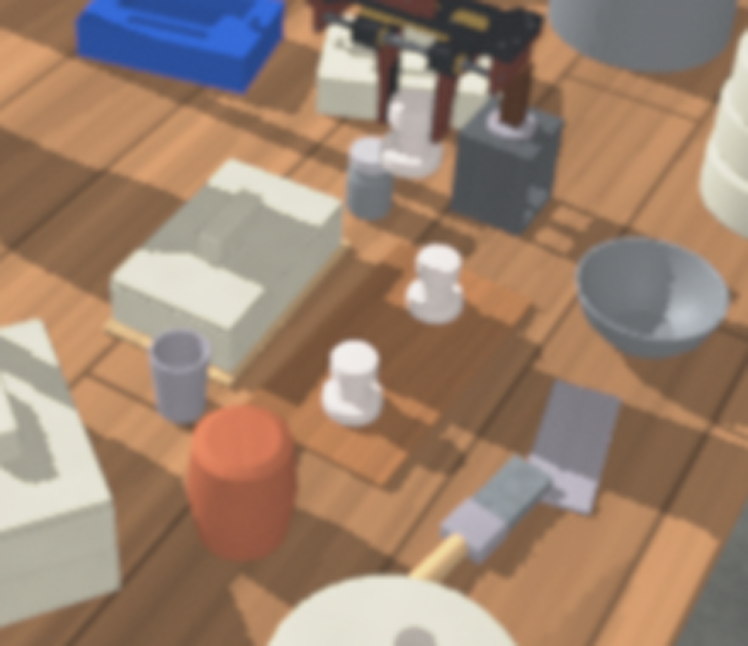

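Run:
```python
from h import *
C=cal('scene')
for uv in [(354,358),(438,262)]: print(ray(C,np.array([uv])/3.4+[180,150],.068))
for uv in [(352,396),(436,294)]: print(ray(C,np.array([uv])/3.4+[180,150],.02))
```

```text
[[ 0.6519292  -0.09246701  0.068     ]]
[[0.65465528 0.05753765 0.068     ]]
[[ 0.65174737 -0.09113492  0.02      ]]
[[0.65227541 0.06627604 0.02      ]]
```

Request:
send_rows([
  [0,0.035,0.001,0,0,0],
  [0,0.045,0,0,0,0],
  [0,0.045,0,0,0,0],
  [0,0.045,0,0,0,0],
  [0,0.028,0,0,0,0],
  [0,0.012,0,0,0,0],
  [0,0,0,0,0,0],
  [0,0,0,0,0,0],
])

```text
t: 62.1
tool_pos: [0.6517, -0.0122, 0.0586]
tool_rot: [-1.568, 0.0, -1.57]
wrist_force: [0.4, -0.4, -0.9]
finger_gap: 0.0397
```

Request:
send_rows([
  [0,0.006,0,0,0,0],
  [0,0.004,0,0,0,0],
  [0,0.003,0,0,0,0],
  [0,0.002,0,0,0,0],
  [0,0.0015,0,0,0,0],
  [0,0,0,0,0,0],
  [0,0,0,0,0,0],
])

```text
t: 62.8
tool_pos: [0.6507, -0.012, 0.0415]
tool_rot: [-1.57, 0.001, -1.57]
wrist_force: [-2.2, 0.9, 4.3]
finger_gap: 0.0394
```

Request:
send_rows([
  [0,0,0,0,0,0],
  [0,0,0,0,0,0],
  [0,0,0,0,0,0],
  [0,0,0,0,0,0],
  [0,-0.03,0,0,0,0],
  [0,-0.045,0,0,0,0],
  [0,-0.045,0,0,0,0],
  [0,-0.045,0,0,0,0],
  [0,-0.045,0,0,0,0],
  [0,-0.045,0,0,0,0],
], fingers=0.75)

```text
t: 63.8
tool_pos: [0.6501, -0.0122, 0.2977]
tool_rot: [-1.57, 0.0, -1.57]
wrist_force: [1.2, 0.9, -0.4]
finger_gap: 0.0659
```

Run:
```python
from h import *
s,im=shot('w36')
plan([.633,.25,.30],np.radians(-90))
```

```text
t 63.8 pos [ 0.6501 -0.0122  0.2977] rot [-1.5696e+00  3.0000e-04 -1.5698e+00] gap 0.0659 F [ 1.24  0.87 -0.4 ] q [-0.43  0.44  0.55  1.45 -0.23  1.31  0.14]
shift [-0.2627  0.0061 -0.0198] = 6 x [-0.0438  0.001  -0.0033] | turn [-0.0037  0.0003 -0.0004] = 1 x [-0.0037  0.0003 -0.0004]
```

View pics/w36.png

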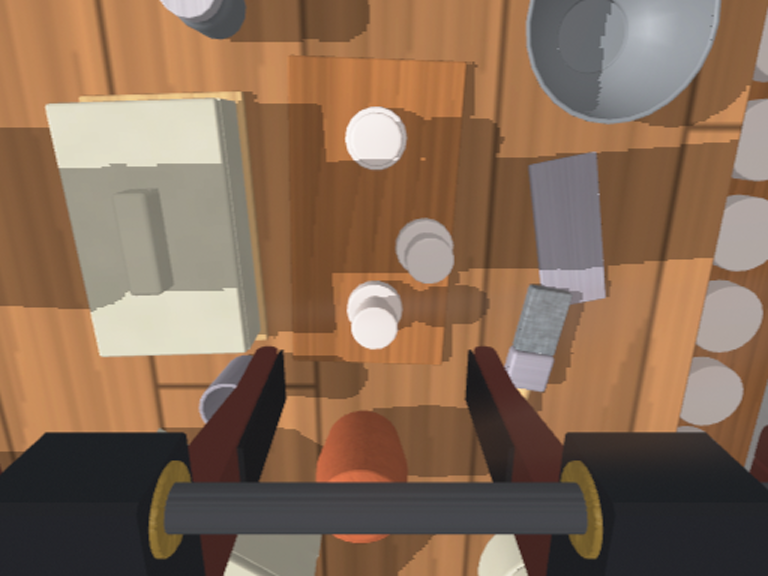

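Run:
```python
from h import *
C,im,_=load('w36')
print('heads',np.round(ray(C,np.array([(377,138),(430,259),(375,328)])/1.5,.068),3))
print('board corners',np.round(ray(C,np.array([(290,57),(468,64),(442,364)])/1.5,.008),3))
save('w36c.png',im[50:260,180:330],3.8)
```

```text
heads [[ 0.652  0.067  0.068]
 [ 0.695 -0.027  0.068]
 [ 0.651 -0.087  0.068]]
board corners [[ 0.58   0.131  0.008]
 [ 0.728  0.126  0.008]
 [ 0.718 -0.151  0.008]]
```

View pics/w36c.png

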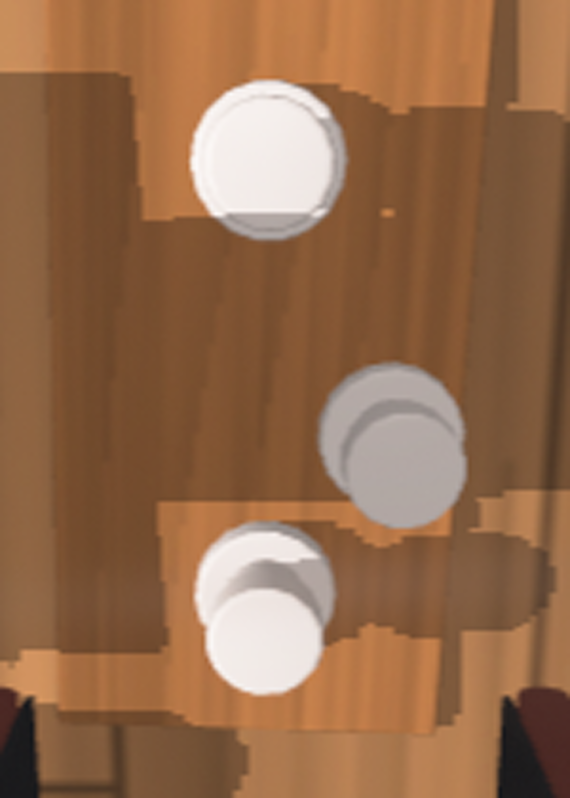

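Request:
send_rows([
  [-0.025,0,-0.003,0,0,0],
  [-0.045,0,-0.004,0,0,0],
  [-0.045,0,-0.004,0,0,0],
  [-0.045,0,-0.004,0,0,0],
  [-0.045,0,-0.004,0,0,0],
  [-0.04,0,-0.002,0,0,0],
  [-0.0177,0,0,0,0,0],
  [0,0,0,0,0,0],
], fingers=0.7)

```text
t: 64.65
tool_pos: [0.6283, 0.2539, 0.2948]
tool_rot: [-1.571, 0.001, -1.565]
wrist_force: [-0.3, -1.2, -0.4]
finger_gap: 0.0613
```

Run:
```python
from h import *
s,im=shot('w37')
plan([.6331,.2505,.128],np.radians(-90))
```

```text
t 64.65 pos [0.6283 0.2539 0.2948] rot [-1.5710e+00  6.0000e-04 -1.5648e+00] gap 0.0613 F [-0.3  -1.24 -0.39] q [-0.77  0.48  0.49  1.38 -0.23  1.33 -0.27]
shift [0.     0.1671 0.004 ] = 4 x [0.     0.0418 0.001 ] | turn [-0.0001  0.0008  0.0003] = 1 x [-0.0001  0.0008  0.0003]
```

View pics/w37.png

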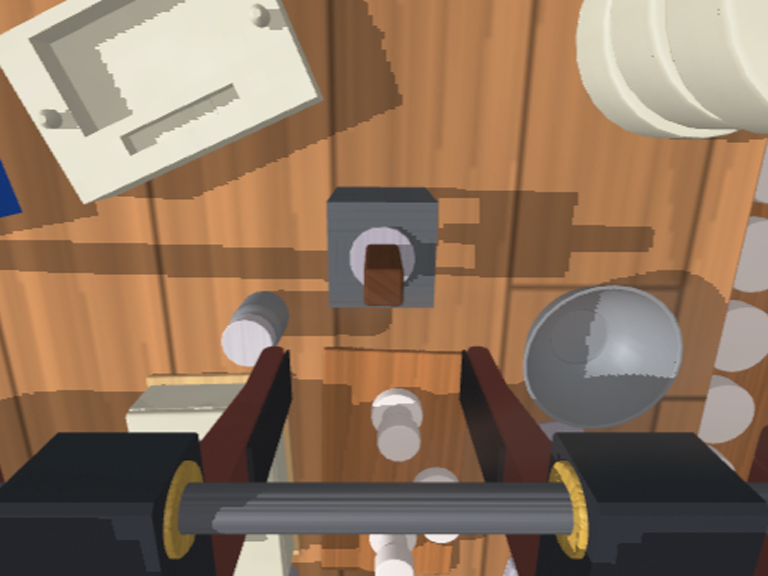

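Run:
```python
from h import *
C,im,_=load('w37')
print(ray(C,np.array([(384,287)])/1.5,.176),ray(C,np.array([(382,259)])/1.5,.106))
plan([.633,.2505,.128],np.radians(-90))
```

```text
[[0.63384319 0.25075342 0.176     ]] [[0.6335879  0.24993977 0.106     ]]
shift [0.     0.1671 0.0039] = 4 x [0.     0.0418 0.001 ] | turn [-0.0001  0.0008  0.0003] = 1 x [-0.0001  0.0008  0.0003]
```

Request:
send_rows([
  [0,0.03,0.004,0,0.001,0],
  [0,0.045,0,0,0,0],
  [0,0.045,0,0,0,0],
  [0,0.03,0,0,0,0],
  [0,0.0165,0,0,0,0],
  [0,0,0,0,0,0],
  [0,0,0,0,0,0],
])

```text
t: 65.4
tool_pos: [0.6345, 0.2494, 0.1308]
tool_rot: [-1.568, 0.0, -1.574]
wrist_force: [0.3, -0.3, 0.1]
finger_gap: 0.0615
```

Request:
send_rows([
  [-0.001,0.001,0,0,-0.001,0],
  [0,0,0,0,0,0],
  [0,0,0,0,0,0],
  [0,0,0,0,0,0],
  [0,0,0,0,0,0],
  [0,0,0,0,0,0],
  [0,0,0,0,0,0],
], fingers=0, grip_force=40)

```text
t: 66.1
tool_pos: [0.6333, 0.2518, 0.1286]
tool_rot: [-1.57, 0.001, -1.569]
wrist_force: [-0.2, -1.1, 3.0]
finger_gap: 0.0243
```

Request:
send_rows([
  [0,-0.015,0,0,0,0],
  [0,-0.03,0,0,0,0],
  [0,-0.04,0,0,0,0],
  [0,-0.045,0,0,0,0],
  [0,-0.04,0,0,0,0],
  [0,0,0,0,0,0],
])

```text
t: 66.7
tool_pos: [0.6356, 0.2517, 0.3059]
tool_rot: [-1.56, 0.005, -1.57]
wrist_force: [0.4, 0.4, -1.5]
finger_gap: 0.0236
```

Run:
```python
from h import *
s,im=shot('w38')
a=np.radians(23.7); c=np.array([.4606,.3804]); X=np.array([np.cos(a),np.sin(a)]);Y=np.array([-X[1],X[0]])
t=c+.016*X-.039*Y; print(t)
plan([t[0],t[1],.29],np.radians(-156.3))
```

```text
t 66.7 pos [0.6356 0.2517 0.3059] rot [-1.5605  0.0046 -1.5701] gap 0.0236 F [ 0.41  0.35 -1.53] q [-0.76  0.48  0.5   1.36 -0.23  1.35 -0.27]
[0.49092656 0.35112032]
shift [-0.0997  0.0117 -0.1435] = 4 x [-0.0249  0.0029 -0.0359] | turn [-0.0013  0.3686 -0.002 ] = 9 x [-0.0001  0.041  -0.0002]
```

Request:
send_rows([
  [-0.024,0,-0.035,0,0,0],
  [-0.025,0.004,-0.036,0,0,0],
  [-0.025,0.004,-0.036,0,0,0],
  [-0.026,0.004,-0.0365,0,0,0],
  [0,0,0,0,0.03,0],
  [0,0,0,0,0.042,0],
  [0,0,0,0,0.042,0],
  [0,0,0,0,0.042,0],
  [0,0,0,0,0.042,0],
  [0,0,0,0,0.042,0],
])

```text
t: 67.75
tool_pos: [0.4886, 0.3509, 0.2848]
tool_rot: [-1.571, -0.002, -2.329]
wrist_force: [-0.0, -0.4, -1.9]
finger_gap: 0.0236
```

Request:
send_rows([
  [0,0,0,0,0.042,0],
  [0,0,0,0,0.042,0],
  [0,0,0,0,0.042,0],
  [0,0,0,0,0,0],
  [0,0,0,0,0,0],
])

```text
t: 68.25
tool_pos: [0.4889, 0.3513, 0.2853]
tool_rot: [-1.57, -0.001, -2.715]
wrist_force: [-0.4, -0.5, -2.9]
finger_gap: 0.0238
```

Run:
```python
from h import *
s,im=shot('w39')
plan([.4923,.3517,.176],np.radians(-156.3))
```

```text
t 68.25 pos [0.4889 0.3513 0.2853] rot [-1.5700e+00 -6.0000e-04 -2.7154e+00] gap 0.0238 F [-0.4  -0.46 -2.87] q [-1.21  0.37  0.69  1.6  -0.25  1.26 -1.62]
shift [-0.0031  0.1095  0.0009] = 3 x [-0.001   0.0365  0.0003] | turn [-0.0002  0.0039  0.0001] = 1 x [-0.0002  0.0039  0.0001]
```

View pics/w39.png

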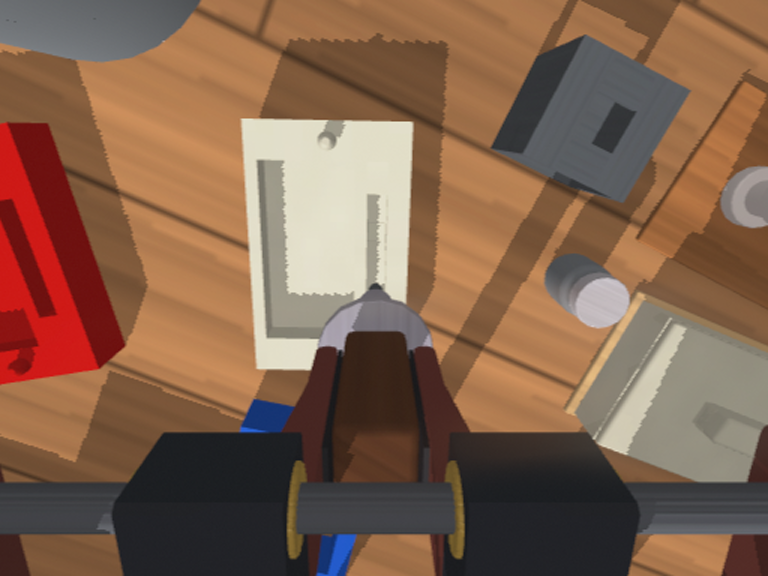

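Request:
send_rows([
  [-0.003,0.03,0.001,0,0.004,0],
  [0,0.045,0,0,0,0],
  [0,0.0345,0,0,0,0],
  [0,0,0,0,0,0],
  [0,0,0,0,0,0],
])

```text
t: 68.8
tool_pos: [0.493, 0.3516, 0.1772]
tool_rot: [-1.57, 0.0, -2.731]
wrist_force: [0.2, -0.0, -0.3]
finger_gap: 0.0237
```

Run:
```python
from h import *
s,im=shot('w40')
save('w40c.png',im[60:240,150:330],4)
```

```text
t 68.8 pos [0.493  0.3516 0.1772] rot [-1.5702e+00  5.0000e-04 -2.7309e+00] gap 0.0237 F [ 0.21 -0.03 -0.26] q [-1.17  0.48  0.65  1.73 -0.33  1.04 -1.56]
```

View pics/w40c.png

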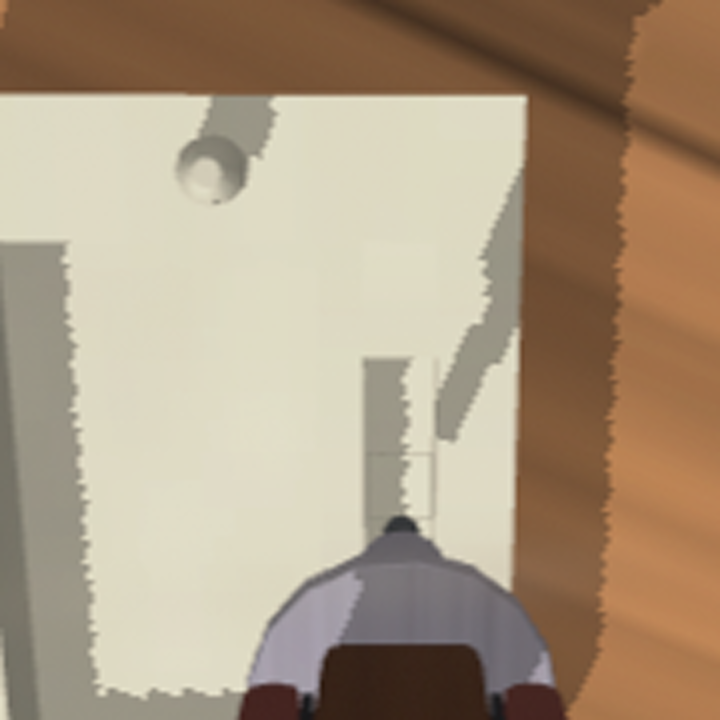

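Run:
```python
from h import *
C,im,s=load('w40')
k=lambda a: np.array(a)/4.+[150,60]
P=ray(C,k([(400,485)]),.034)[0]; T=ray(C,k([(401,527)]),.0665)[0]
print(P,T,s['tool_pos'])
Rt=R.from_euler('xyz',s['tool_rot']).as_matrix()
print('tip->plug in tool',Rt.T@(P-T),'tip-tcp',Rt.T@(T-np.array(s['tool_pos'])))
```

```text
[0.49131724 0.35197589 0.034     ] [0.49121888 0.35170531 0.0665    ] [0.4929852502647693, 0.351587996623088, 0.17719755337778975]
tip->plug in tool [-0.00018347  0.03249995 -0.00022932] tip-tcp [ 0.00162283  0.11069629 -0.00088256]
```

Tip is right above the plug estimate. I'll press it down.

Request:
send_rows([
  [0,0.01,0,0,0,0],
  [0,0.01,0,0,0,0],
  [0,0.008,0,0,0,0],
  [0,0.004,0,0,0,0],
  [0,0,0,0,0,0],
  [0,0,0,0,0,0],
])

```text
t: 69.45
tool_pos: [0.4928, 0.3517, 0.1447]
tool_rot: [-1.571, 0.001, -2.732]
wrist_force: [0.4, 0.2, -1.1]
finger_gap: 0.0235
```

Request:
send_rows([
  [0,0.003,0,0,0,0],
  [0,0.003,0,0,0,0],
  [0,0.003,0,0,0,0],
  [0,0,0,0,0,0],
  [0,0,0,0,0,0],
])

```text
t: 69.95
tool_pos: [0.4926, 0.3517, 0.1355]
tool_rot: [-1.571, 0.0, -2.732]
wrist_force: [-0.3, 0.4, -2.3]
finger_gap: 0.0239
```

Run:
```python
from h import *
s,im=shot('w41')
save('w41c.png',im[60:240,150:330],4)
```

```text
t 69.95 pos [0.4926 0.3517 0.1355] rot [-1.5706e+00  4.0000e-04 -2.7320e+00] gap 0.0239 F [-0.25  0.42 -2.33] q [-1.15  0.52  0.63  1.77 -0.36  0.97 -1.54]
```

View pics/w41c.png

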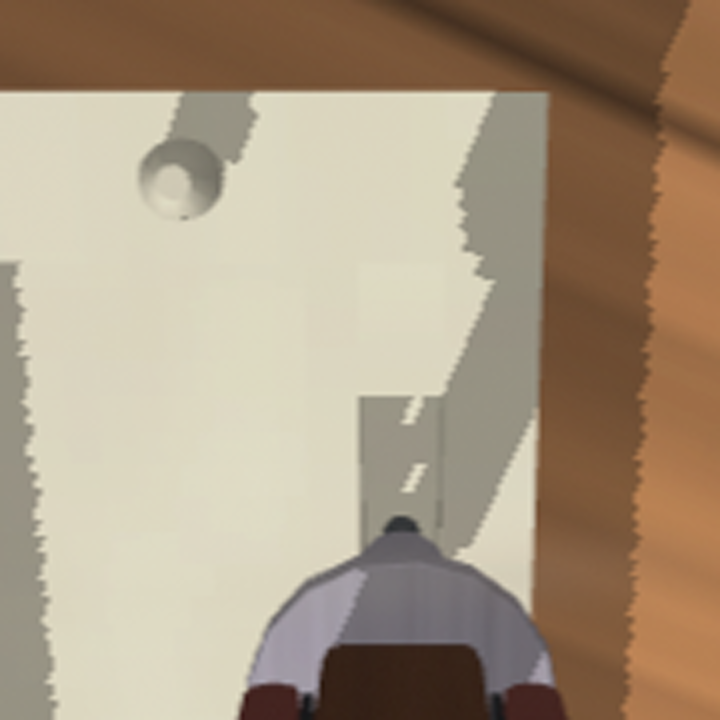

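Request:
send_rows([
  [0,0.0015,0,0,0,0],
  [0,0.0005,0,0,0,0],
  [0,0,0,0,0,0],
  [0,0,0,0,0,0],
])

```text
t: 70.4
tool_pos: [0.4927, 0.3518, 0.1337]
tool_rot: [-1.571, 0.001, -2.732]
wrist_force: [-0.5, -0.1, -1.3]
finger_gap: 0.0239
```

Request:
send_rows([
  [0,-0.02,0,0,0,0],
  [0,-0.04,0,0,0,0],
  [0,-0.045,0,0,0,0],
  [0,-0.045,0,0,0,0],
  [0,-0.016,0,0,0,0],
  [0,0,0,0,0,0],
])

```text
t: 71.0
tool_pos: [0.4939, 0.3522, 0.3026]
tool_rot: [-1.573, 0.006, -2.732]
wrist_force: [0.8, 0.6, -2.8]
finger_gap: 0.024
```

Run:
```python
from h import *
s,im=shot('w42')
save('w42c.png',im[50:230,150:330],4)
plan([.633,.2505,.3],np.radians(-90))
```

```text
t 71.0 pos [0.4939 0.3522 0.3026] rot [-1.5728  0.0058 -2.7321] gap 0.024 F [ 0.84  0.6  -2.79] q [-1.21  0.37  0.71  1.57 -0.25  1.29 -1.63]
shift [-0.0881  0.0003  0.1489] = 4 x [-0.022   0.0001  0.0372] | turn [-2.000e-04 -3.696e-01 -9.000e-04] = 9 x [-0.     -0.0411 -0.0001]
```

View pics/w42c.png

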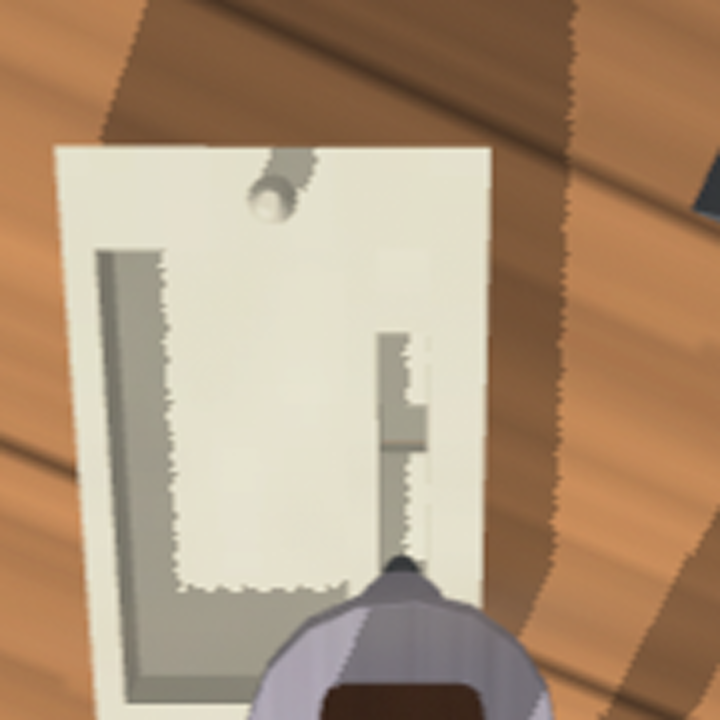

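Request:
send_rows([
  [-0.021,0,0.037,0,0,0],
  [-0.022,0,0.037,0,0,0],
  [-0.022,0,0.037,0,0,0],
  [-0.022,0,0.037,0,0,0],
  [0,0,0,0,-0.03,0],
  [0,0,0,0,-0.042,0],
  [0,0,0,0,-0.042,0],
  [0,0,0,0,-0.042,0],
  [0,0,0,0,-0.042,0],
  [0,0,0,0,-0.042,0],
])

```text
t: 72.05
tool_pos: [0.6305, 0.2505, 0.2969]
tool_rot: [-1.573, -0.002, -1.973]
wrist_force: [-0.4, 0.6, -1.3]
finger_gap: 0.0238
```

Request:
send_rows([
  [0,0,0,0,-0.042,0],
  [0,0,0,0,-0.042,0],
  [0,0,0,0,-0.042,0],
  [0,0,0,0,-0.003,0],
  [0,0,0,0,0,0],
  [0,0,0,0,0,0],
])

```text
t: 72.65
tool_pos: [0.6311, 0.2506, 0.2987]
tool_rot: [-1.571, -0.0, -1.576]
wrist_force: [-0.4, -0.5, -1.8]
finger_gap: 0.0241
```

Run:
```python
from h import *
s,im=shot('w43')
plan([.633,.252,.227],np.radians(-90))
```

```text
t 72.65 pos [0.6311 0.2506 0.2987] rot [-1.5712e+00 -3.0000e-04 -1.5757e+00] gap 0.0241 F [-0.36 -0.49 -1.81] q [-0.74  0.48  0.45  1.37 -0.21  1.34 -0.29]
shift [-0.0014  0.0721  0.0018] = 2 x [-0.0007  0.036   0.0009] | turn [-0.     -0.0014  0.    ] = 1 x [-0.     -0.0014  0.    ]
```

Request:
send_rows([
  [-0.0014,0.03,0.0018,0,-0.001,0],
  [0,0.03,0,0,0,0],
  [0,0.012,0,0,0,0],
  [0,0,0,0,0,0],
  [0,0,0,0,0,0],
])

```text
t: 73.2
tool_pos: [0.6338, 0.2522, 0.2288]
tool_rot: [-1.569, 0.001, -1.57]
wrist_force: [0.2, -0.4, -0.7]
finger_gap: 0.0237
```

Run:
```python
from h import *
s,im=shot('w44')
save('w44c.png',im[115:235,190:310],5)
plan([.633,.252,.129],np.radians(-90))
```

```text
t 73.2 pos [0.6338 0.2522 0.2288] rot [-1.5689e+00  6.0000e-04 -1.5702e+00] gap 0.0237 F [ 0.2  -0.44 -0.74] q [-0.73  0.53  0.43  1.46 -0.23  1.2  -0.27]
shift [ 0.0004  0.1004 -0.0014] = 3 x [ 0.0001  0.0335 -0.0005] | turn [-0.0009  0.0003 -0.0004] = 1 x [-0.0009  0.0003 -0.0004]
```

View pics/w44c.png

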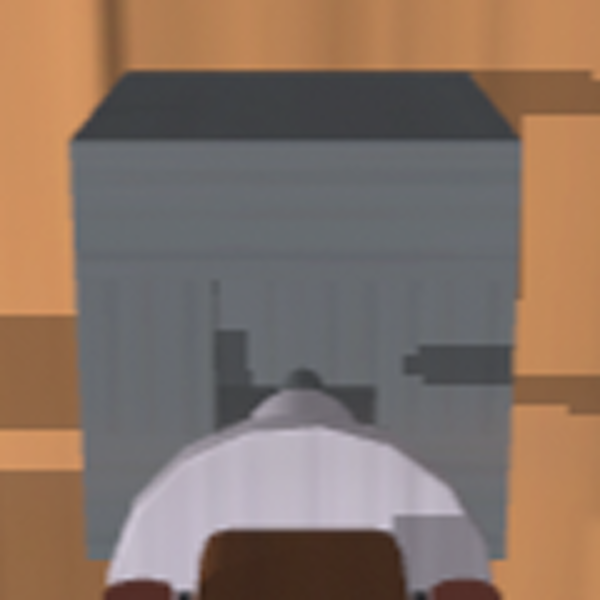

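Same alignment as the first return. I'll insert it.

Request:
send_rows([
  [0,0.02,-0.001,0,0,0],
  [0,0.03,0,0,0,0],
  [0,0.025,0,0,0,0],
  [0,0.013,0,0,0,0],
  [0,0.006,0,0,0,0],
  [0,0.003,0,0,0,0],
  [0,0,0,0,0,0],
  [0,0,0,0,0,0],
])

```text
t: 74.05
tool_pos: [0.633, 0.2523, 0.1321]
tool_rot: [-1.568, 0.001, -1.57]
wrist_force: [0.2, 0.5, -1.4]
finger_gap: 0.0237
```

Request:
send_rows([
  [0,0.0015,0,0,0,0],
  [0,0.0015,0,0,0,0],
  [0,0,0,0,0,0],
  [0,0,0,0,0,0],
])

```text
t: 74.45
tool_pos: [0.6327, 0.2523, 0.1286]
tool_rot: [-1.569, 0.001, -1.57]
wrist_force: [-0.9, -1.2, 4.3]
finger_gap: 0.0237
```

Request:
send_rows([
  [0,0,0,0,0,0],
  [0,0,0,0,0,0],
  [0,0,0,0,0,0],
  [0,0,0,0,0,0],
  [0,-0.02,0,0,0,0],
  [0,-0.045,0,0,0,0],
  [0,-0.045,0,0,0,0],
  [0,-0.045,0,0,0,0],
  [0,-0.045,0,0,0,0],
  [0,0,0,0,0,0],
], fingers=0.7)

```text
t: 75.45
tool_pos: [0.6346, 0.2523, 0.3352]
tool_rot: [-1.56, 0.005, -1.57]
wrist_force: [0.6, -0.0, 0.0]
finger_gap: 0.0614
```

Run:
```python
from h import *
s,im=shot('w45')
plan([.4697,-.0128,.3],np.radians(-88.4))
```

```text
t 75.45 pos [0.6346 0.2523 0.3352] rot [-1.56    0.0049 -1.5699] gap 0.0614 F [ 0.58 -0.05  0.  ] q [-0.74  0.46  0.45  1.31 -0.2   1.4  -0.29]
shift [ 0.2649  0.0296 -0.1644] = 7 x [ 0.0378  0.0042 -0.0235] | turn [-0.0022 -0.0086 -0.001 ] = 1 x [-0.0022 -0.0086 -0.001 ]
```

View pics/w45.png

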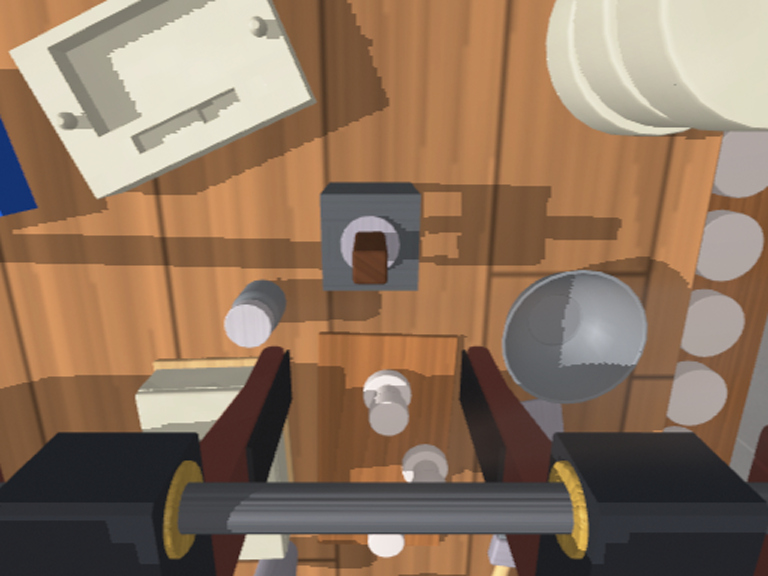

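Probe hangs in the stand. Now the cover on the rest.

Request:
send_rows([
  [0.037,0,-0.0235,0,0,0],
  [0.038,0.005,-0.0235,0,0,0],
  [0.038,0.005,-0.0235,0,0,0],
  [0.038,0.005,-0.0235,0,0,0],
  [0.038,0.005,-0.0235,0,0,0],
  [0.038,0.005,-0.0235,0,0,0],
  [0.038,0.005,-0.0235,-0.002,-0.008,-0.001],
  [0,0,0,0,0,0],
  [0,0,0,0,0,0],
])

```text
t: 76.4
tool_pos: [0.4673, -0.0135, 0.297]
tool_rot: [-1.577, -0.002, -1.546]
wrist_force: [0.5, 0.5, -0.0]
finger_gap: 0.0612
```

Run:
```python
from h import *
s,im=shot('w46')
plan([.4697,-.0128,.068],np.radians(-88.4))
```

```text
t 76.4 pos [ 0.4673 -0.0135  0.297 ] rot [-1.5768 -0.002  -1.5461] gap 0.0612 F [ 0.55  0.46 -0.04] q [-0.59  0.07  0.55  1.88 -0.04  1.21 -0.  ]
shift [-2.00e-04  2.29e-01  3.10e-03] = 6 x [-0.      0.0382  0.0005] | turn [ 0.0019 -0.0005  0.0007] = 1 x [ 0.0019 -0.0005  0.0007]
```

View pics/w46.png

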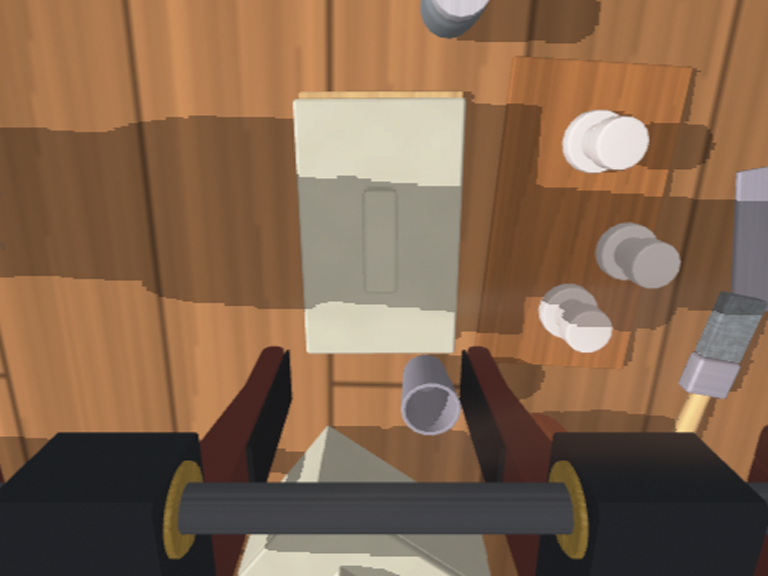

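Run:
```python
from h import *
C,im,_=load('w46')
c,a=rect(C,np.array([(294,99),(465,98),(455,353),(307,354)])/1.5,.063)
c2,a2=rect(C,np.array([(363,188),(397,188),(397,293),(364,293)])/1.5,.093)
plan([c[0],c[1],.068],np.radians(-88.4))
```

```text
centre [ 0.4703 -0.0105] angle 91.93 long 0.2085 short 0.1284
centre [ 0.4702 -0.0089] angle 91.87 long 0.0804 short 0.0252
shift [-0.0024  0.229   0.0038] = 6 x [-0.0004  0.0382  0.0006] | turn [ 0.0019 -0.0005  0.0007] = 1 x [ 0.0019 -0.0005  0.0007]
```

Request:
send_rows([
  [-0.002,0.03,0.0035,0.002,0,0],
  [0,0.045,0,0,0,0],
  [0,0.045,0,0,0,0],
  [0,0.045,0,0,0,0],
  [0,0.04,0,0,0,0],
  [0,0.017,0,0,0,0],
  [0,0.007,0,0,0,0],
  [0,0,0,0,0,0],
  [0,0,0,0,0,0],
])

```text
t: 77.35
tool_pos: [0.4723, -0.0112, 0.0691]
tool_rot: [-1.569, -0.003, -1.544]
wrist_force: [-0.4, -0.4, -0.0]
finger_gap: 0.0615
```

Run:
```python
from h import *
s,im=shot('w47')
```

```text
t 77.35 pos [ 0.4723 -0.0112  0.0691] rot [-1.569  -0.0027 -1.5437] gap 0.0615 F [-0.41 -0.41 -0.01] q [-0.47  0.39  0.48  2.14 -0.28  0.67  0.23]
```

View pics/w47.png

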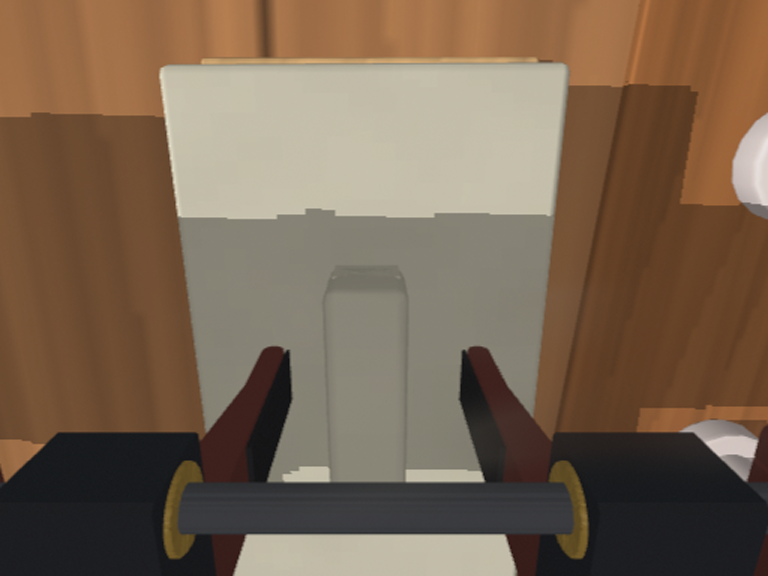

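Request:
send_rows([
  [0,0.001,-0.0025,0,0,0],
  [0,0,0,0,0,0],
  [0,0,0,0,0,0],
])

```text
t: 77.7
tool_pos: [0.4692, -0.0116, 0.0681]
tool_rot: [-1.569, -0.002, -1.544]
wrist_force: [-0.2, -0.0, 0.8]
finger_gap: 0.0612
```

Request:
send_rows([
  [0,0,0,0,0,0],
  [0,0,0,0,0,0],
  [0,0,0,0,0,0],
  [0,0,0,0,0,0],
  [0,0,0,0,0,0],
  [0,0,0,0,0,0],
], fingers=0, grip_force=40)

```text
t: 78.3
tool_pos: [0.4692, -0.0118, 0.0676]
tool_rot: [-1.57, -0.003, -1.544]
wrist_force: [0.7, -0.7, -0.1]
finger_gap: 0.0259
```

Request:
send_rows([
  [0,-0.008,0,0,0,0],
  [0,-0.015,0,0,0,0],
  [0,-0.03,0,0,0,0],
  [0,-0.04,0,0,0,0],
  [0,-0.045,0,0,0,0],
  [0,-0.045,0,0,0,0],
  [0,-0.035,0,0,0,0],
  [0,-0.015,0,0,0,0],
  [0,0,0,0,0,0],
])

```text
t: 79.2
tool_pos: [0.4692, -0.0113, 0.3025]
tool_rot: [-1.567, -0.002, -1.545]
wrist_force: [-0.4, -0.3, -5.4]
finger_gap: 0.0262
```

Run:
```python
from h import *
s,im=shot('w48')
plan([.461,.3815,.3],np.radians(-156.2))
```

```text
t 79.2 pos [ 0.4692 -0.0113  0.3025] rot [-1.5668e+00 -1.5000e-03 -1.5448e+00] gap 0.0262 F [-0.36 -0.31 -5.41] q [-0.62  0.06  0.58  1.87 -0.03  1.22 -0.01]
shift [-3.928e-01 -1.000e-04  2.900e-03] = 9 x [-0.0436 -0.      0.0003] | turn [-8.000e-04  3.761e-01  3.000e-04] = 9 x [-0.0001  0.0418  0.    ]
```

View pics/w48.png

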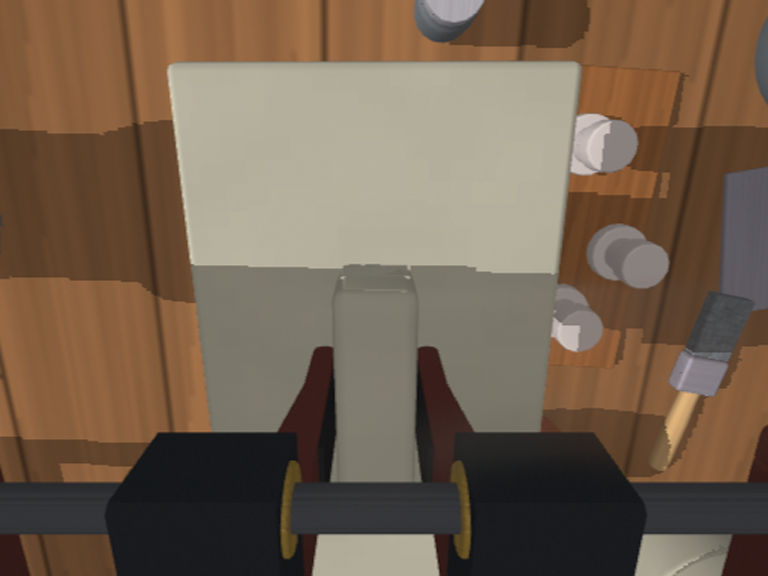

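Run:
```python
from h import *
for n,px in (('w23',[(172,67),(582,67)]),('w48',[(169,64.5),(580,63)])):
    C,im,s=load(n); z=s['tool_pos'][2]-.0045
    g=im[30:60,:].astype(int).sum(2)
    P=ray(C,np.array(px)/1.5,z); Rt=R.from_euler('xyz',s['tool_rot']).as_matrix()
    print(n,((P-np.array(s['tool_pos']))@Rt).round(4).tolist())
    # vertical edge near col 220,250,280,350
    for c in (150,200,300,350):
        d=np.diff(im[30:60,c].astype(int).sum(1)); k=30+np.argmax(np.abs(d)); print(c,k,d[k-30])
```

```text
w23 [[-0.1043, 0.0055, -0.0627], [-0.1042, 0.0051, 0.0643]]
150 46 39
200 43 20
300 42 110
350 42 51
w48 [[-0.1048, 0.0041, -0.063], [-0.1053, 0.0046, 0.0633]]
150 41 81
200 41 76
300 40 96
350 40 112
```

Request:
send_rows([
  [-0.023,0,0,0,0,0],
  [-0.0435,0,0,0,0,0],
  [-0.0435,0,0,0,0,0],
  [-0.0435,0,0,0,0,0],
  [-0.0435,0,0,0,0,0],
  [-0.0435,0,0,0,0,0],
  [-0.0435,0,0,0,0,0],
  [-0.0435,0,0,0,0,0],
  [-0.0435,0,0.003,0,0,0],
  [-0.022,0,0,0,0,0],
])

```text
t: 80.25
tool_pos: [0.4592, 0.3855, 0.2961]
tool_rot: [-1.574, -0.005, -1.541]
wrist_force: [0.1, 0.9, -5.7]
finger_gap: 0.0255
```

Request:
send_rows([
  [0,0,0,0,0.03,0],
  [0,0,0,0,0.042,0],
  [0,0,0,0,0.042,0],
  [0,0,0,0,0.042,0],
  [0,0,0,0,0.042,0],
  [0,0,0,0,0.042,0],
  [0,0,0,0,0.042,0],
  [0,0,0,0,0.042,0],
  [0,0,0,0,0.03,0],
  [0,0,0,0,0.02,0],
])

```text
t: 81.25
tool_pos: [0.4604, 0.3809, 0.2967]
tool_rot: [-1.566, -0.004, -2.724]
wrist_force: [0.5, -0.1, -4.7]
finger_gap: 0.0256
```

Request:
send_rows([
  [0,0.03,0,0,0,0],
  [0,0.045,0,0,0,0],
  [0,0.03,0,0,0,0],
  [0,0,0,0,0,0],
  [0,0,0,0,0,0],
])

```text
t: 81.75
tool_pos: [0.4611, 0.3808, 0.1935]
tool_rot: [-1.566, -0.003, -2.72]
wrist_force: [0.2, 0.7, -5.2]
finger_gap: 0.0258
```

Run:
```python
from h import *
s,im=shot('w49')
plan([.4609,.3824,.145],np.radians(-156.0))
```

```text
t 81.75 pos [0.4611 0.3808 0.1935] rot [-1.5662 -0.0028 -2.72  ] gap 0.0258 F [ 0.24  0.66 -5.19] q [-1.14  0.42  0.5   1.72 -0.22  1.06 -1.72]
shift [ 0.0006  0.05   -0.0014] = 2 x [ 0.0003  0.025  -0.0007] | turn [-0.0011  0.0009 -0.    ] = 1 x [-0.0011  0.0009 -0.    ]
```

View pics/w49.png

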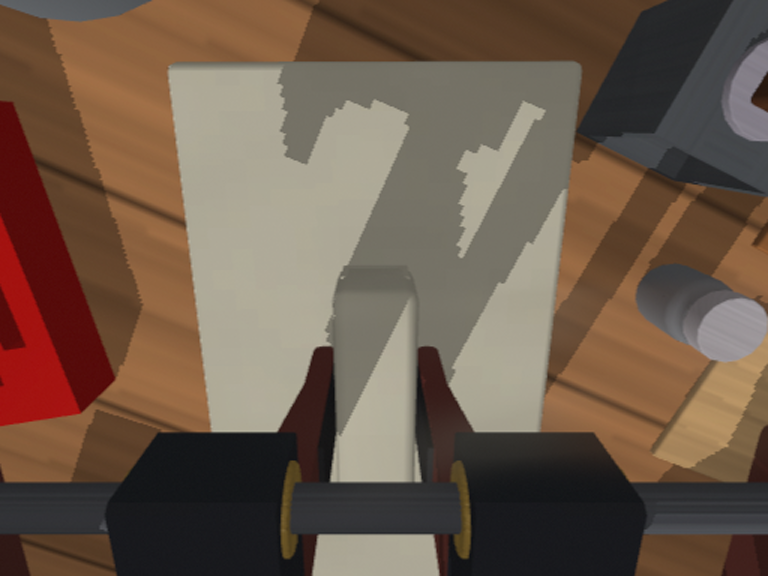

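Request:
send_rows([
  [0.0014,0.02,-0.0014,-0.001,0.001,0],
  [0,0.02,0,0,0,0],
  [0,0.015,0,0,0,0],
  [0,0.008,0,0,0,0],
  [0,0,0,0,0,0],
  [0,0,0,0,0,0],
])

```text
t: 82.4
tool_pos: [0.4602, 0.3825, 0.1323]
tool_rot: [-1.571, 0.001, -2.723]
wrist_force: [-0.0, 0.2, -4.7]
finger_gap: 0.0261
```

Run:
```python
from h import *
s,im=shot('w50')
plan([.4602,.3820,.110],np.radians(-156.0))
```

```text
t 82.4 pos [0.4602 0.3825 0.1323] rot [-1.5714e+00  9.0000e-04 -2.7227e+00] gap 0.0261 F [-0.01  0.23 -4.7 ] q [-1.12  0.49  0.48  1.79 -0.27  0.93 -1.68]
shift [0.0004 0.0225 0.0005] = 1 x [0.0004 0.0225 0.0005] | turn [ 0.0003 -0.     -0.0004] = 1 x [ 0.0003 -0.     -0.0004]
```

Request:
send_rows([
  [0,0.006,0,0,0,0],
  [0,0.005,0,0,0,0],
  [0,0.004,0,0,0,0],
  [0,0,0,0,0,0],
  [0,0,0,0,0,0],
])

```text
t: 82.95
tool_pos: [0.4595, 0.3819, 0.1162]
tool_rot: [-1.571, -0.001, -2.723]
wrist_force: [0.1, -0.3, -5.6]
finger_gap: 0.0259
```

Request:
send_rows([
  [0,0.003,0,0,0,0],
  [0,0.002,0,0,0,0],
  [0,0.0017,0,0,0,0],
  [0,0,0,0,0,0],
  [0,0,0,0,0,0],
])

```text
t: 83.45
tool_pos: [0.46, 0.382, 0.1098]
tool_rot: [-1.571, 0.0, -2.723]
wrist_force: [3.0, -1.5, -5.7]
finger_gap: 0.0259
```

Request:
send_rows([
  [0,0.001,0,0,0,0],
  [0,0,0,0,0,0],
  [0,0,0,0,0,0],
])

```text
t: 83.75
tool_pos: [0.46, 0.3821, 0.1096]
tool_rot: [-1.571, 0.0, -2.723]
wrist_force: [0.1, -3.5, 5.0]
finger_gap: 0.0256
```

Request:
send_rows([
  [0,0,0,0,0,0],
  [0,0,0,0,0,0],
  [0,0,0,0,0,0],
  [0,0,0,0,0,0],
  [0,-0.02,0,0,0,0],
  [0,-0.045,0,0,0,0],
  [0,-0.045,0,0,0,0],
  [0,-0.045,0,0,0,0],
  [0,-0.045,0,0,0,0],
  [0,0,0,0,0,0],
], fingers=0.7)

```text
t: 84.75
tool_pos: [0.4621, 0.3836, 0.3153]
tool_rot: [-1.575, 0.009, -2.723]
wrist_force: [-1.0, 0.1, -0.4]
finger_gap: 0.0617
```

Run:
```python
from h import *
s,im=shot('w51')
```

```text
t 84.75 pos [0.4621 0.3836 0.3153] rot [-1.5753  0.0092 -2.7227] gap 0.0617 F [-1.03  0.14 -0.38] q [-1.18  0.32  0.54  1.56 -0.17  1.29 -1.77]
```

View pics/w51.png

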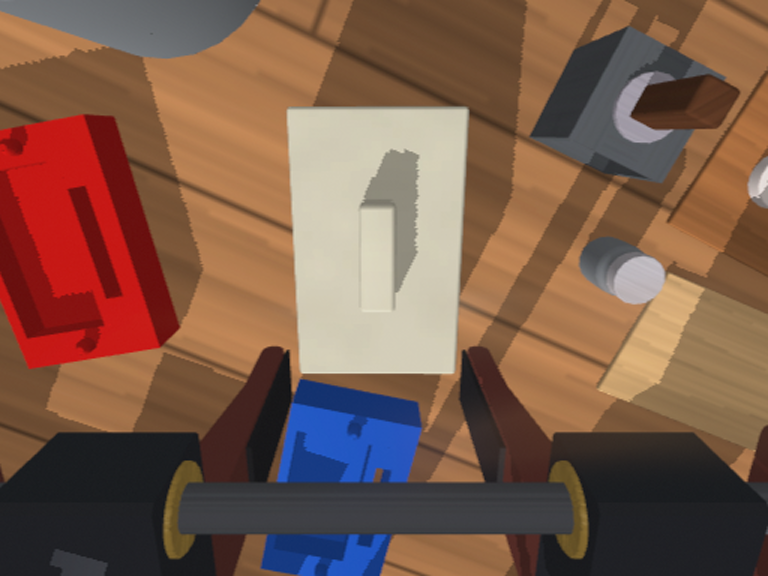

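Run:
```python
from h import *
C,im,_=load('w51')
rect(C,np.array([(288,108),(468,107),(455,374),(300,374)])/1.5,.105)
rect(C,np.array([(359,203),(395,203),(394,310),(361,310)])/1.5,.135)
a=imaging.camera('scene'); save('s2.png',a[120:340,130:400],2.8)
b=imaging.camera('top'); save('t2.png',b[80:260,120:440],2.4)
```

```text
centre [0.4599 0.3827] angle 23.99 long 0.2083 short 0.128
centre [0.4617 0.3838] angle 24.34 long 0.078 short 0.0245
```

View pics/s2.png

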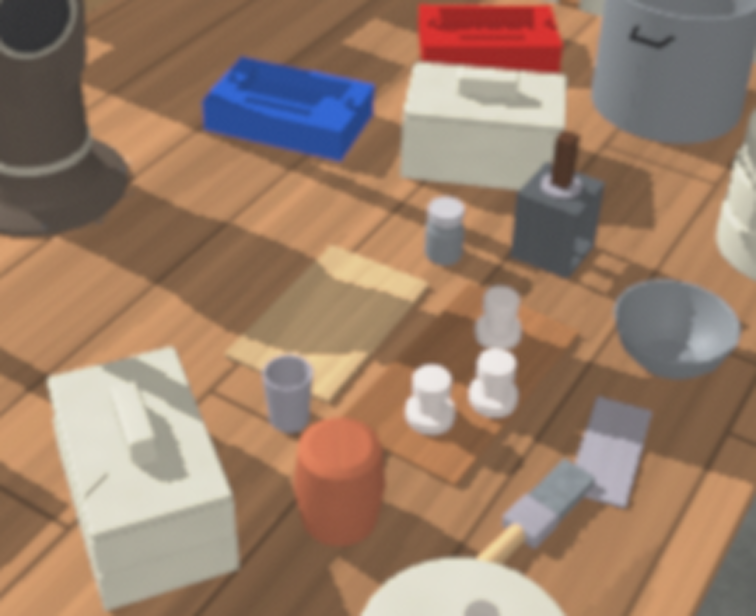

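View pics/t2.png

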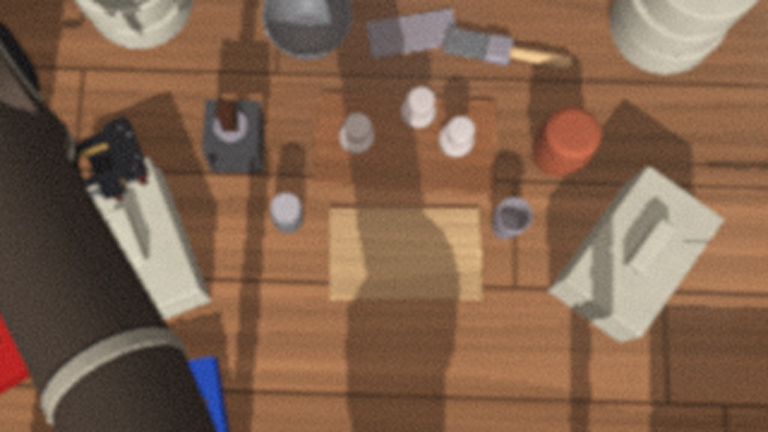

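Run:
```python
from h import *
C=cal('scene')
k=lambda uv: np.array([uv])/2.8+[130,120]
for uv in [(432,377),(496,362),(501,299)]: print('head',np.round(ray(C,k(uv),.068),3))
for uv in [(430,408),(493,392),(498,326)]: print('foot',np.round(ray(C,k(uv),.02),3))
for uv in [(455,480),(337,400),(580,335),(475,285)]: print('board corner',np.round(ray(C,k(uv),.008),3))
```

```text
head [[ 0.651 -0.09   0.068]]
head [[ 0.697 -0.033  0.068]]
head [[0.654 0.059 0.068]]
foot [[ 0.65  -0.088  0.02 ]]
foot [[ 0.696 -0.03   0.02 ]]
foot [[0.651 0.066 0.02 ]]
board corner [[ 0.716 -0.151  0.008]]
board corner [[ 0.555 -0.123  0.008]]
board corner [[0.732 0.117 0.008]]
board corner [[0.589 0.127 0.008]]
```

Run:
```python
from workcell import r, job_done
s=r.sense(); print(s['t'],s['wrist_force'],s['finger_gap'])
print(job_done())
```

```text
84.9 [-0.52879188  0.30157564 -0.38740945] 0.06159601286263953
the job is handed in; nothing more can be done
None
```

I emptied both moulds, pushed both vent plugs down, put both covers back on the pegs and hung the probe in its stand. I handed the job in at about 85 s of the 210 s; the hand-in gives no verdict, so the results below are from my own measurements.

- **Castings:** I found three, one in the right-hand mould and two in the left-hand one. All three stand upright on the ware board at about (0.65, -0.09), (0.65, 0.065) and (0.696, -0.03). Placing contact showed about 4–8 N on the wrist.
- **One casting moved:** I had set the third one at (0.65, -0.012); just after release it was about 45 mm further out, and I don't know whether that was the announced knock or my release. I left it there because it was upright, with its centre about 27 mm inside the allowed limit. Its foot sits right at the board's edge.
- **Vent plugs:** I found both from faint seams in the groove floor, not by feeling along it, and pressed straight down at those spots. On both, the tip went about 14 mm below the floor, with none of the spring force a solid floor would give. Both holes looked open afterwards. In the right-hand groove the probe's barrel briefly touched the rim, at about 7 N.
- **Covers:** The cover from the left-hand mould now sits on the right-hand one, and the other way round. The right-hand one is within about 1 mm and 0.2° of where the original cover sat. The left-hand one is within 1–2 mm and 0.5°, and both dropped fully over the pegs.
- **Probe and bystanders:** The probe hangs upright in its stand. The jar and cup look unmoved in the final pictures, and the gripper was clear of everything at hand-in.

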